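Set up the pan-sealing station

ROBOT

A 7-joint arm with a two-finger parallel gripper is mounted at the origin on the work surface. World frame = base frame: x ahead of the robot, y to its left, z up, the work surface at z = 0. Lengths are in m, angles in rad, forces in N, time in s.
With the tool pointing down it reaches from about 0.425 to 0.975 m from the base axis. Payload 16.7 kg.
Tool frame: the origin (TCP) lies on the centre line of the jaws, within the pads' length; the fingertips stand 25 mm ahead of it and the grasp point (between the pads) lies 6 mm ahead of it; x points along the fingers, y is the direction in which the jaws open and shut, and the axes are right-handed (so a half turn about x gives the same grasp; the last joint's range is limited). The gripper opens to 85 mm and grips with 20 to 120 N. Pads are 22 mm wide; open, the fingers measure 114 mm over their backs; the gripper's body (76 mm by 85 mm) begins 54 mm behind the grasp point. The pads swing forward as they close: fully open they stand 13 mm farther back than shut.
Start: joints at [1.006, 0.426, 0.074, 1.606, -0.034, 1.111, -0.067], TCP at [0.272, -0.618, 0.256] pointing down, gripper open.
Joint ranges: [-2.85, 2.85], [-0.5, 2.14], [-1.23, 1.37], [0.21, 2.46], [-1.02, 4.16], [0.16, 2.05], [-2.73, 2.73]. Speed limits (rad/s): [1.89, 1.89, 2.39, 2.39, 3.01, 3.01, 3.01].

INTERFACE

Orientations are given as [roll, pitch, yaw] about the fixed x, y, z axes, in that order (R = Rz(yaw) Ry(pitch) Rx(roll)).
In Python, from rig import manip gives the robot as it stands.
- The arm moves only by the tool arm_command, never from a script. Its argument "deltas" is a list of rows, each a list of 7 numbers: the opening in per cent of the stroke, from 0 (shut) to 100 (fully open), then the shift along the tool's x, y, z in mm, then the turn, a rotation vector about the tool's x, y, z in degrees. A call has 1 to 20 rows; each row shifts and turns the commanded pose from where the row before left it, along the tool's axes as they then stand; what a row does not reach is not made up. A row lasts 1/12 s, in which the tool goes at most 41.7 mm and 7.16 degrees, less where a joint would pass 70% of its speed; a pose out of reach is approached as far as the arm can. A call with a gripper value outside its range is refused whole. The fingers move at their own pace and stop on an object; the grip force is fixed at half the most. Time passes only in rows, so rows that do not move let the fingers close. It gives the time, the measured TCP pose, the force and the opening at its end, in the units of the state.
- manip.get_state(): the state, without advancing time (a new reading comes with each control period).
- manip.get_image(name): name is "side" or "top"; returns a dict with "frame" (400x640x3 uint8, red, green, blue), "camera_matrix" (3x3 intrinsics, pixels), "extrinsics" (4x4, takes a point from world to camera coordinates). Camera axes: x right, y down, z forward; pixel columns grow to the right and rows downward; lengths in m; the calibration is good to about 2 mm. A picture is of the moment at which its call begins. There is no depth.
- manip.sign_off(): hands the job in, once; it reports no verdict.
The state is a dict: "time_s": time; "qpos": joint angles; "joint_velocities": joint speeds; "joint_efforts": joint torques, N m; "position": TCP position; "eef_rot": TCP orientation; "wrist_force": force on the tool from outside, world axes, zero at the start; "wrist_torque": the same for the moment, N m; "opening": opening from 0.0 (shut) to 1.0 (fully open).
Only numpy, scipy, OpenCV 4.12 (cv2) and the standard library are available. Lean on these libraries where they do the work, as an engineer would, in place of code of your own. Each camera call takes 0.05 s, during which the arm holds its last target.

TASK

Set up the sealing station: hook a blue ledge onto each of the two slotted uprights and press it down until it locks, and then stand every lid carton upright on one of its small end faces on the ledges (either ledge; two fit one behind the other), in front of the yellow rib. Last of all, turn the dial on the grey control box to the orange dot, and leave the other things on the table where they are.

Things in the scene. Friction and masses are not known exactly. Their poses are not given: they have to be found in the camera images.
- ledge_a_rib (a point): yellow upright rib to grip ledge_a by: 14 thick (y), 64 long (x), top 26 mm above this point. This point: 25 mm behind the rib's front end, 45 mm before the rear face, 50 mm above the ledge's underside. x to the hooked rear, y left, z up. The blue plate (180 x 90 x 6) reaches 135 mm to the front (-x); its top is 44 mm below this point; free for cartons up to 25 mm before this point. 0.35 kg
- ledge_a_hook (a point): middle of ledge_a's blue back plate (50 wide, 6 thick, 90 high over the underside), on its rear face, level with the underside of the upper hook; 45 mm behind, 20 mm above the rib point, same axes. Two steel hooks, 9 mm wide, the lower 50 mm below: an 8 mm high neck goes back 11.5 mm, its 5 mm thick end turned down 12 mm below the neck, 6.5 mm off the face
- ledge_b_rib (a point): rib of ledge_b, a ledge just like ledge_a
- ledge_b_hook (a point): back plate and hooks of ledge_b, just like ledge_a's
- slot_left (a point): left (+y) fixed aluminium upright (50 wide, 190 mm high, plate 5 mm thick): on its front face, mid-width, at the lower edge of the upper slot, 145 mm above the table. x into the upright, y left, z up. Slots 13 wide, 30 high; the lower starts 50 mm below. Hooks go in level with the hook point 12 to 22 mm (best 17) above this point, until the back plate is flush
- slot_right (a point): as slot_left, 180 mm to its right. In each upper slot a sprung roller resists the last 4 mm of going in with about 5 N (let go there, the ledge is pushed out). Pressed straight down it clicks past the roller 10 to 5 mm above home (about 5 to 12 N) until the necks rest on the slots' lower edges: locked, the hook point meets this point; play 2 mm sideways, 1.5 mm to the front, lean 0.05 rad
- carton_a_mid (a point): flat cardboard lid carton with a red band, 120 x 64 x 24 mm, about 0.16 kg; may be absent. This point is its centre: x along the 120 mm, y along the 64 mm, z through the thickness (vertical when it lies flat, as at the start). Standing means x vertical, either end up, centre 60 mm above its support
- carton_b_mid (a point): flat cardboard lid carton with a green band, 120 x 64 x 24 mm, about 0.16 kg; may be absent. This point is its centre: x along the 120 mm, y along the 64 mm, z through the thickness (vertical when it lies flat, as at the start). Standing means x vertical, either end up, centre 60 mm above its support
- carton_c_mid (a point): flat cardboard lid carton with an orange band, 120 x 64 x 24 mm, about 0.16 kg; may be absent. This point is its centre: x along the 120 mm, y along the 64 mm, z through the thickness (vertical when it lies flat, as at the start). Standing means x vertical, either end up, centre 60 mm above its support
- carton_a: the same carton: origin in the middle of the face that is down at the start
- carton_b: the same carton: origin in the middle of the face that is down at the start
- carton_c: the same carton: origin in the middle of the face that is down at the start
- dial_grip (a point): middle of the dial's red grip bar (56 long, 14 thick, top 10 mm above this point), on a disc of radius 30 mm, 14 to 22 mm below; on top of the fixed grey console (120 x 120 mm, top 71 mm above the table). On the vertical turning axis; turns with the dial; x along the bar, the -x end carries the white pointer line
- dial (a joint): angle in rad, growing clockwise seen from above. Clicks into four positions: 0 (pointer to the console's front), 0.6, 1.2 and 1.8; starts at 0. The orange dot is 1.2. Turning takes up to about 0.2 N m; let go within 0.2 of a position it settles there
- foil_pan_a: Foil pan 170 x 120 x 45 mm. Not to be moved; origin at its underside
- foil_pan_b: Foil pan 170 x 120 x 45 mm. Not to be moved; origin at its underside
- sauce_bottle: Sauce bottle, 60 mm diameter, 150 mm tall. Not to be moved; origin at its underside
- spice_jar: Spice jar, 64 mm diameter, 90 mm tall. Not to be moved; origin at its underside
- round_tub: Aluminium bowl, 110 mm diameter, 50 mm tall. Not to be moved; origin at its underside
- steel_cup: Steel cup, 72 mm diameter, 80 mm tall. Not to be moved; origin at its underside
Mind the look-alikes: they are no part of the job. Leave any pink look-alike of the carton_c alone.

How it is judged:
By the outcome, as a careful person would: the job done as asked, in the order asked, and still so for the second after the job is handed in, with the robot touching nothing.
Of carton_a, carton_b, carton_c only 2 to 3 are there at a start; the rules pass over those that are not, and their reading is None.
At some moment in a run one of ledge_a, ledge_b may be knocked a few centimetres aside while the robot is not near it.
It also fails if it takes over 210 s, if anything falls off the work surface, if the arm or the gripper's body presses on something with over 40 N, if the wrist force passes 120 N, or if a joint passes its speed limit or range.

## Working session

There is one attempt and no reset: what is moved stays moved. The work goes in short steps, Python scripts to look and compute and a tool call to move; the robot and the scene stay as the last step left them, time stands still between calls to the robot, and variables do not carry over. Pictures are saved under pics/ and viewed, and the job is handed in when it is done.

Besides the shell and the picture viewer there is one more tool, called after "Emit:" as a command line: name --pt "numbers of a row" for each row, then --argument value for the rest. arm_command: Moves the arm, as the interface text tells. Its arguments: {"type":"object","properties":{"deltas":{"type":"array"}},"required":["deltas"]}

```bash
ls; mkdir -p pics; python3 - <<'E'
from rig import manip
import cv2,numpy as np
s=manip.get_state();print({k:np.round(v,3) for k,v in s.items()})
for n in("side","top"):
    d=manip.get_image(n);cv2.imwrite(f"pics/{n}0.png",d["frame"][:,:,::-1]);print(n,d["camera_matrix"],np.round(d["extrinsics"],4).tolist())
E
```

```text
pics
{'time_s': np.float64(0.0), 'qpos': array([ 1.006,  0.427,  0.074,  1.607, -0.034,  1.111, -0.067]), 'joint_velocities': array([-0.001, -0.002,  0.001,  0.001,  0.   ,  0.001, -0.003]), 'joint_efforts': array([ 1.0000e-03, -9.4979e+01,  3.7620e+00, -4.6351e+01,  1.9000e-02,
        1.0000e-02, -0.0000e+00]), 'position': array([ 0.272, -0.617,  0.256]), 'eef_rot': array([-1.496,  1.569,  2.061]), 'wrist_force': array([ 0.145, -0.221, -0.053]), 'wrist_torque': array([0.006, 0.027, 0.05 ]), 'opening': np.float64(0.997)}
side [[387.73593455   0.         320.78698093]
 [  0.         387.73593455 195.72841326]
 [  0.           0.           1.        ]] [[-0.9118, -0.4107, -0.007, 0.4489], [-0.3061, 0.6907, -0.6551, 0.2121], [0.2739, -0.5952, -0.7555, 1.1849], [0.0, 0.0, 0.0, 1.0]]
top [[470.71861722   0.         325.06205332]
 [  0.         470.71861722 202.998273  ]
 [  0.           0.           1.        ]] [[0.0226, -0.9997, 0.0108, -0.0221], [-0.9867, -0.0241, -0.1607, 0.5008], [0.1609, -0.007, -0.987, 1.3786], [0.0, 0.0, 0.0, 1.0]]
```

View pics/side0.png

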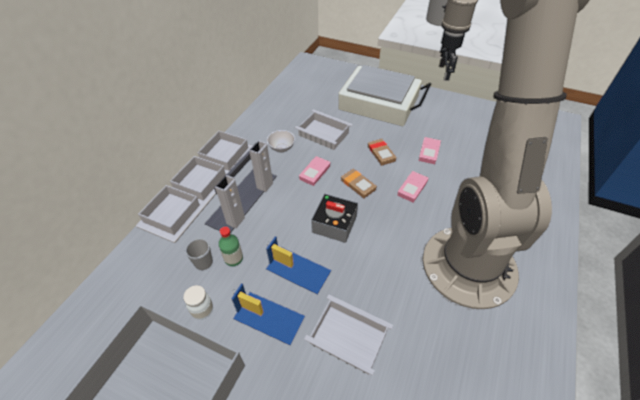

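View pics/top0.png

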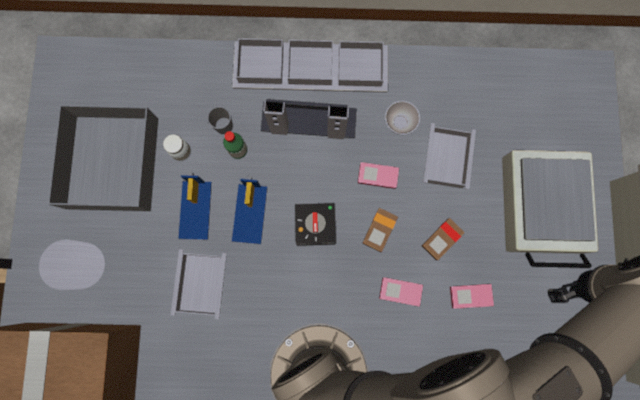

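```bash
cat > h.py <<'E'
from rig import manip
import cv2,numpy as np
def grab(n,save=None):
    d=manip.get_image(n)
    if save: cv2.imwrite(f"pics/{save}.png",d["frame"][:,:,::-1])
    return d
def ray(d,px,z):
    K,E=d["camera_matrix"],np.array(d["extrinsics"])
    px=np.atleast_2d(px).astype(float)
    r=np.c_[px,np.ones(len(px))]@np.linalg.inv(K).T@E[:3,:3]
    o=-E[:3,:3].T@E[:3,3]
    t=(z-o[2])/r[:,2]
    return o+r*t[:,None]
def proj(d,P):
    P=np.atleast_2d(P);E=np.array(d["extrinsics"])
    c=P@E[:3,:3].T+E[:3,3];u=c@d["camera_matrix"].T
    return u[:,:2]/u[:,2:]
def crop(d,x0,y0,x1,y1,f,name):
    c=d["frame"][y0:y1,x0:x1,::-1]
    cv2.imwrite(f"pics/{name}.png",cv2.resize(c,None,fx=f,fy=f,interpolation=cv2.INTER_CUBIC))
def mask(d,lo,hi):
    return cv2.inRange(cv2.cvtColor(d["frame"],cv2.COLOR_RGB2HSV),np.array(lo),np.array(hi))
def blobs(m,amin=15):
    cs,_=cv2.findContours(m,cv2.RETR_EXTERNAL,cv2.CHAIN_APPROX_NONE)
    return sorted([c for c in cs if cv2.contourArea(c)>=amin],key=cv2.contourArea,reverse=True)
E
python3 - <<'E'
from h import *
t=grab("top");s=grab("side")
crop(t,160,70,400,270,3.2,"t1")
crop(s,180,120,400,350,2.6,"s1")
np.set_printoptions(precision=4,suppress=True)
for nm,d in(("top",t),("side",s)):
  for cn,lo,hi in(("yel",(20,150,100),(32,255,255)),("blue",(105,130,50),(125,255,255)),("orange",(10,150,120),(19,255,255)),("red",(0,170,100),(6,255,255)),("brown",(8,80,50),(22,200,200))):
    for c in blobs(mask(d,lo,hi),12):
      r=cv2.minAreaRect(c);print(nm,cn,np.round(r[0],1),np.round(r[1],1),round(r[2],1),cv2.contourArea(c))
E
```

```text
top yel [248.  192.5] [ 5.1 21.2] 4.1 77.0
top yel [190.  188.5] [21.  4.] 90.0 73.5
top blue [249.2 213.6] [28.4 57.3] 7.0 1299.5
top blue [194.7 209.8] [28.5 58.1] 4.1 1268.0
top blue [248.5 180.5] [ 3. 15.] 90.0 18.0
top orange [384.3 220.4] [20.6  8.5] 26.6 152.0
top red [450.  231.5] [20.5  7.8] 45.0 145.0
top red [229.  135.5] [9. 8.] 90.0 57.5
top red [314.5 217. ] [10.  3.] 90.0 28.5
top brown [319.5  12.5] [639.4  10.8] 1.5 5630.5
top brown [ 91.1 362.1] [94.6 76.1] 1.3 5292.5
top brown [ 32.5 361. ] [76. 65.] 90.0 1930.5
top brown [379.5 229.5] [21.9 38.9] 26.6 762.0
top brown [438.  243.5] [20.5 24.7] 45.0 507.0
top brown [192.2 190. ] [10.  23.8] 5.2 146.0
top brown [249. 194.] [ 7.8 23.9] 4.4 92.0
top brown [454.5 226.5] [21.2  4.2] 45.0 78.0
top brown [  2.5 276. ] [16.  5.] 90.0 63.5
top brown [300.3 229.3] [4.9 5.7] 45.0 21.5
top brown [136.  342.5] [9. 4.] 90.0 12.5
side yel [250.3 303.4] [27.7 11.2] 26.6 227.0
side yel [281.8 255.4] [25.  11.6] 26.6 207.0
side blue [616.5 123.5] [167.  45.] 90.0 5563.0
side blue [264.2 314.6] [71.6 33.1] 26.6 1554.0
side blue [294.1 266.8] [66.1 31. ] 31.4 1141.5
side orange [350.8 177.3] [ 7.1 16.3] 45.0 68.0
side orange [335. 222.] [4. 4.] 0.0 12.0
side red [334.4 206. ] [18.3  6.6] 18.4 65.5
side red [225. 232.] [8. 8.] 90.0 51.5
side red [376.9 144.7] [ 4.1 15.7] 70.3 36.0
side brown [342.5  46.1] [74.2 16.8] 4.2 566.5
side brown [581.1  96.5] [38.8 10.7] 11.8 334.5
side brown [358.2 183.2] [33.5 16.5] 36.4 206.0
side brown [281.2 256.9] [25.3 13. ] 16.7 163.5
side brown [249.7 305.8] [26.7 11.9] 12.8 151.0
side brown [383.6 154.6] [21.4 15.3] 54.5 117.0
side brown [335.  222.5] [5. 6.] 90.0 25.0
```

View pics/t1.png

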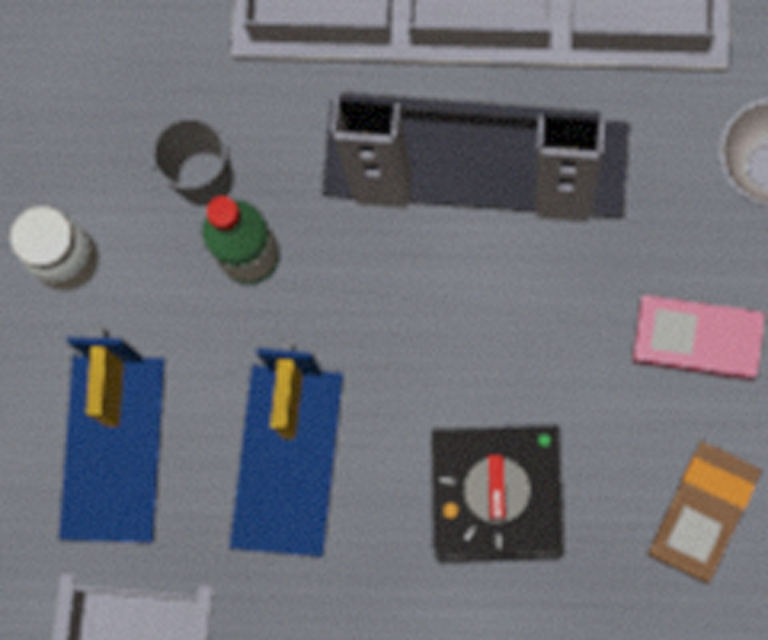

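View pics/s1.png

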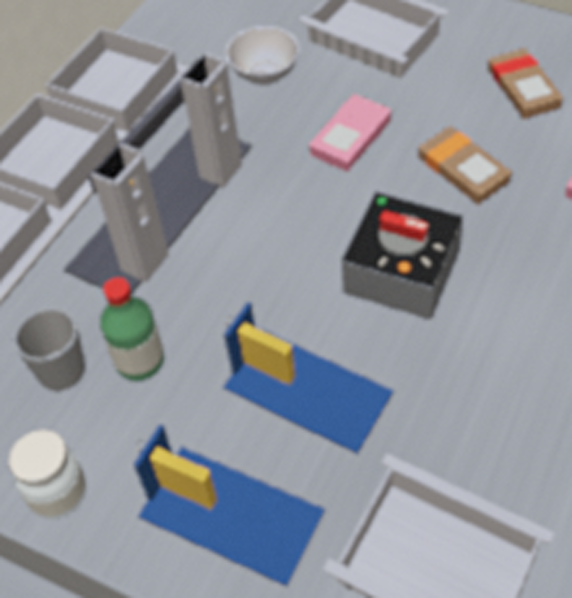

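```bash
cat >> h.py <<'E'
def avg(n,k=6):
    d=grab(n);f=d["frame"].astype(float)
    for _ in range(k-1): f+=grab(n)["frame"]
    d=dict(d);d["frame"]=np.clip(f/k+.5,0,255).astype(np.uint8);return d
E
python3 - <<'E'
from h import *
t=avg("top");s=avg("side")
import pickle;pickle.dump((t,s),open("d0.pkl","wb"))
crop(t,255,90,365,145,7.2,"t_up")
crop(s,205,130,285,235,5.6,"s_up")
E
```

```text
(no output)
```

View pics/t_up.png

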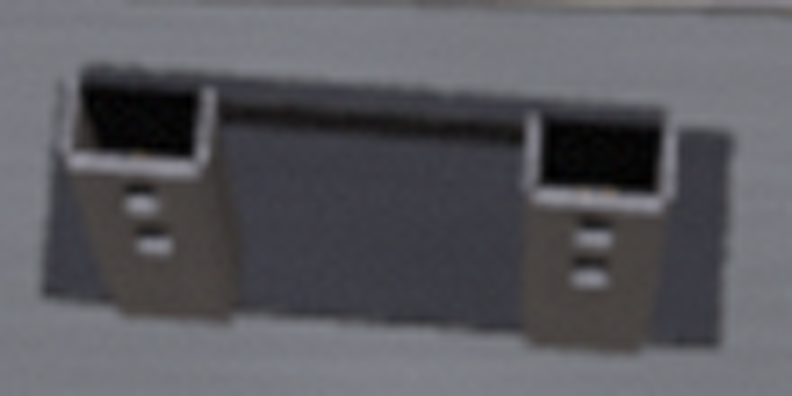

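View pics/s_up.png

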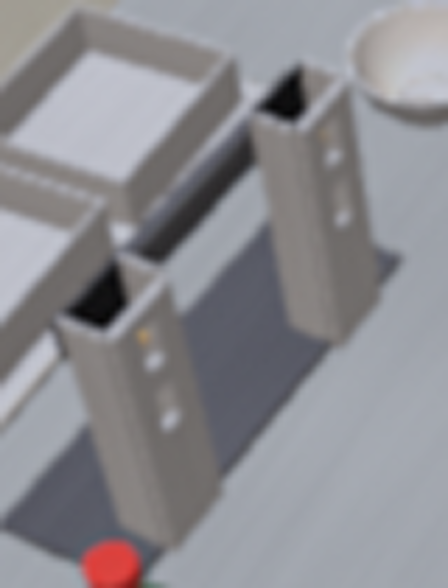

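```bash
python3 - <<'E'
from h import *
import pickle
np.set_printoptions(precision=4,suppress=True)
t,s=pickle.load(open("d0.pkl","rb"))
def c2p(c,f,x0,y0): return (np.array(c,float)+.5)/f-.5+[x0,y0]
q=lambda c:c2p(c,7.2,255,90)
print("top edge",ray(t,q([(66,163),(203,177),(527,205),(668,212)]),.19))
print("foot",ray(t,q([(112,310),(232,322),(527,346),(645,352)]),.0))
print("slotU",ray(t,q([(141,213),(594,247)]),.145))
print("slotL",ray(t,q([(154,254),(589,286)]),.095))
r=lambda c:c2p(c,5.6,205,130)
print("S top edge",ray(s,r([(70,320),(160,268),(262,115),(348,82)]),.19))
print("S foot",ray(s,r([(175,548),(222,490),(340,345),(380,298)]),.0))
print("S slotU",ray(s,r([(156,367),(333,162)]),.145))
print("S slotL",ray(s,r([(170,427),(344,224)]),.095))
print("pads",ray(t,q([(45,298),(720,347),(735,130)]),.0))
E
```

```text
top edge [[ 0.728   0.1668  0.19  ]
 [ 0.7237  0.1138  0.19  ]
 [ 0.7158 -0.0113  0.19  ]
 [ 0.7144 -0.0657  0.19  ]]
foot [[ 0.7299  0.169   0.    ]
 [ 0.7258  0.1159  0.    ]
 [ 0.7182 -0.0144  0.    ]
 [ 0.7168 -0.0665  0.    ]]
slotU [[ 0.7243  0.1421  0.145 ]
 [ 0.7149 -0.0388  0.145 ]]
slotL [[ 0.7242  0.1415  0.095 ]
 [ 0.7152 -0.0385  0.095 ]]
S top edge [[ 0.7519  0.1678  0.19  ]
 [ 0.7291  0.1162  0.19  ]
 [ 0.7417 -0.0113  0.19  ]
 [ 0.7103 -0.0562  0.19  ]]
S foot [[ 0.7259  0.1667  0.    ]
 [ 0.7234  0.1182  0.    ]
 [ 0.7163 -0.0132  0.    ]
 [ 0.7128 -0.0596  0.    ]]
S slotU [[ 0.7211  0.1473  0.145 ]
 [ 0.7131 -0.0328  0.145 ]]
S slotL [[ 0.7214  0.1488  0.095 ]
 [ 0.7113 -0.0313  0.095 ]]
pads [[ 0.7346  0.1987  0.    ]
 [ 0.7199 -0.0995  0.    ]
 [ 0.8204 -0.105   0.    ]]
```

```bash
python3 - <<'E'
from h import *
import pickle
np.set_printoptions(precision=4,suppress=True)
t,s=pickle.load(open("d0.pkl","rb"))
for d in(t,s):
  E=np.array(d["extrinsics"]);print("cam",-E[:3,:3].T@E[:3,3])
crop(t,170,160,280,250,7.2,"t_led"); crop(s,225,225,335,345,5,"s_led")
t4=dict(t)
m=mask(t,(105,110,40),(125,255,255))
for c in blobs(m,500):
  r=cv2.minAreaRect(c);bx=cv2.boxPoints(r);w=ray(t,bx,.006);print(np.round(bx,1).tolist());print(w)
E
```

```text
cam [ 0.2728 -0.0003  1.4413]
cam [0.1497 0.7431 1.0373]
[[178.60000610351562, 237.89999389648438], [181.10000610351562, 174.5], [210.6999969482422, 175.6999969482422], [208.1999969482422, 239.10000610351562]]
[[0.3882 0.4326 0.006 ]
 [0.5855 0.4392 0.006 ]
 [0.5841 0.347  0.006 ]
 [0.3868 0.3424 0.006 ]]
[[231.60000610351562, 240.60000610351562], [239.10000610351562, 178.10000610351562], [267.5, 181.5], [260.0, 244.0]]
[[0.384  0.2713 0.006 ]
 [0.5787 0.2586 0.006 ]
 [0.5701 0.17   0.006 ]
 [0.3756 0.1846 0.006 ]]
```

View pics/t_led.png

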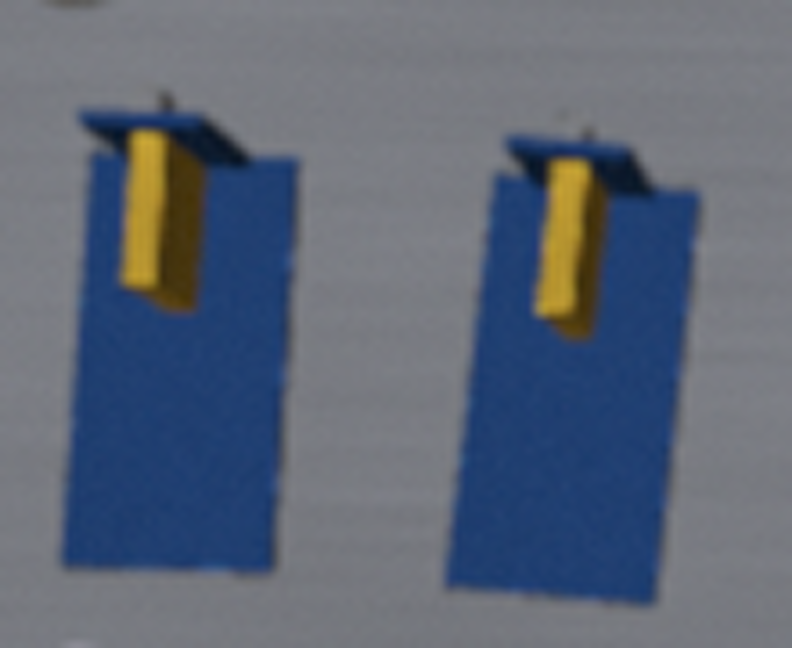

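View pics/s_led.png

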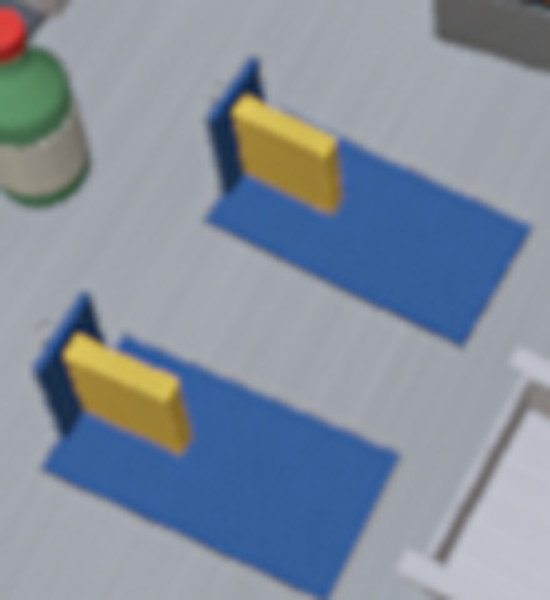

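```bash
cat >> h.py <<'E'
def c2p(c,f,x0,y0): return (np.array(c,float)+.5)/f-.5+[x0,y0]
def led(d,pl,rib):
    # pl FL,FR,RR,RL px ; rib FL,FR,RR,RL px
    w=ray(d,pl,.006)[:,:2]; L=((w[3]-w[0])+(w[2]-w[1]))/2; a=np.arctan2(L[1],L[0])
    W=((w[0]-w[1])+(w[3]-w[2]))/2; a2=np.arctan2(-W[0],W[1])
    c=w.mean(0); 
    r=ray(d,rib,.076)[:,:2]; rc=r.mean(0); Lr=(r[3]-r[0]+r[2]-r[1])/2
    u=np.array([np.cos(a),np.sin(a)])
    print("plate L,W",np.linalg.norm(L),np.linalg.norm(W),"yaw",a,a2,"rib pt from plate",c+.045*u)
    print("  rib len",np.linalg.norm(Lr),"yaw",np.arctan2(Lr[1],Lr[0]),"rib pt from rib",rc-.007*u)
E
python3 - <<'E'
from h import *
import pickle
np.set_printoptions(precision=4,suppress=True)
t,s=pickle.load(open("d0.pkl","rb"))
q=lambda c:c2p(c,7.2,170,160)
led(t,q([(62,567),(274,573),(298,158),(92,152)]),q([(121,288),(155,290),(165,130),(131,130)]))
led(t,q([(446,587),(656,604),(700,193),(497,175)]),q([(534,316),(574,320),(589,161),(551,160)]))
r=lambda c:c2p(c,5,225,225)
# side: plate FL,FR,RR,RL
led(s,r([(325,598),(398,458),(120,335),(43,467)]),r([(178,388),(184,372),(76,335),(66,349)]))
led(s,r([(463,346),(529,230),(270,105),(207,220)]),r([(328,150),(340,142),(248,97),(234,107)]))
E
```

```text
plate L,W 0.17907907524606587 0.08907968506169359 yaw 0.00278746230617427 -0.004845163492316067 rib pt from plate [0.5214 0.3894]
  rib len 0.06621205140989504 yaw 0.007193640245163069 rib pt from rib [0.5215 0.3901]
plate L,W 0.17800433748889655 0.08847845356259776 yaw -0.06550444945596656 -0.06125049340735274 rib pt from plate [0.5136 0.2182]
  rib len 0.06566401101835333 yaw -0.05059804759388233 rib pt from rib [0.5134 0.219 ]
plate L,W 0.1778228094511728 0.08567703427012718 yaw -0.0043673842597864955 0.006006438642200179 rib pt from plate [0.5187 0.3947]
  rib len 0.06556694419560642 yaw 0.07771557085167859 rib pt from rib [0.5181 0.3898]
plate L,W 0.1814219587203565 0.08703775126377612 yaw -0.07685348196560718 -0.0009647536212756669 rib pt from plate [0.5121 0.2235]
  rib len 0.06440561924798782 yaw -0.07470561342060224 rib pt from rib [0.5097 0.2222]
```

```bash
cat >> h.py <<'E'
from scipy.spatial.transform import Rotation as Ro
np.set_printoptions(precision=4,suppress=True)
def st(p=True):
    s=manip.get_state()
    R=Ro.from_euler("xyz",s["eef_rot"]).as_matrix()
    if p: print("t",round(s["time_s"],2),"tcp",s["position"],"open",round(s["opening"],3),"F",s["wrist_force"],"q",s["qpos"]);print(" toolx",R[:,0],"tooly",R[:,1])
    return np.array(s["position"]),R
def go(P,tx=None,ty=None,off=6):
    """deltas to bring the grasp point (TCP+6) to P with tool x=tx, y~ty. shift expressed in CURRENT tool axes (mm), rotvec deg"""
    p,R=st()
    if tx is None: Rt=R
    else:
        x=np.array(tx,float);x/=np.linalg.norm(x);y=np.array(ty,float);y-=x*(x@y);y/=np.linalg.norm(y)
        Rt=np.c_[x,y,np.cross(x,y)]
    tcp=np.array(P)-Rt[:,0]*off/1000
    print(" shift mm (cur axes)",np.round(R.T@(tcp-p)*1000,1),"turn deg",np.round(Ro.from_matrix(R.T@Rt).as_rotvec(degrees=True),2))
E
python3 - <<'E'
from h import *
u=np.array([np.cos(-.06),np.sin(-.06)])
rib=np.array([.512,.2205]);g=rib-.010*u
go([*g,.23],[0,0,-1],[.06,1,0])
go([*g,.23],[0,0,-1],[-.06,-1,0])
import pickle
t,s=pickle.load(open("d0.pkl","rb"))
# bottle cap, console, dial, cartons
print("cap",ray(t,[[229,135.5]],.147),ray(s,[[225,232]],.147))
for d,nm in((t,"top"),(s,"side")):
  for col,lo,hi,z in(("orange",(10,150,120),(19,255,255),.024),("red",(0,170,100),(6,255,255),.024),("redbar",(0,170,100),(6,255,255),.103)):
    for c in blobs(mask(d,lo,hi),20):
      r=cv2.minAreaRect(c);print(nm,col,np.round(r[0],1),ray(d,[r[0]],z)[0])
crop(t,285,190,345,260,8,"t_con"); crop(t,355,195,475,275,6.6,"t_car");crop(s,335,125,410,205,7,"s_car")
E
```

```text
t 0.8 tcp [ 0.272  -0.6177  0.2563] open 0.999 F [-0.4306 -0.1547 -0.1124] q [ 1.0065  0.4261  0.0739  1.606  -0.0341  1.1108 -0.0671]
 toolx [-0.      0.0001 -1.    ] tooly [ 0.403  -0.9152 -0.0001]
 shift mm (cur axes) [  20.3 -675.  -548.5] turn deg [-152.8    -0.01   -0.  ]
t 0.8 tcp [ 0.272  -0.6177  0.2563] open 0.999 F [-0.4306 -0.1547 -0.1124] q [ 1.0065  0.4261  0.0739  1.606  -0.0341  1.1108 -0.0671]
 toolx [-0.      0.0001 -1.    ] tooly [ 0.403  -0.9152 -0.0001]
 shift mm (cur axes) [  20.3 -675.  -548.5] turn deg [27.2 -0.   0. ]
cap [[0.6717 0.2682 0.147 ]] [[0.6636 0.2744 0.147 ]]
top orange [384.1 220.3] [ 0.455  -0.1908  0.024 ]
top red [450.3 231.2] [ 0.4264 -0.3916  0.024 ]
top red [229.  135.5] [0.7096 0.2937 0.024 ]
top red [314.5 217. ] [0.46   0.0207 0.024 ]
top redbar [450.3 231.2] [ 0.4178 -0.3698  0.103 ]
top redbar [229.  135.5] [0.6853 0.2773 0.103 ]
top redbar [314.5 217. ] [0.4496 0.0195 0.103 ]
side orange [350.8 177.3] [ 0.4545 -0.1794  0.024 ]
side red [334.5 206.2] [ 0.4557 -0.0314  0.024 ]
side red [225. 232.] [0.7347 0.2096 0.024 ]
side red [376.9 144.7] [ 0.4252 -0.3839  0.024 ]
side redbar [334.5 206.2] [0.4318 0.029  0.103 ]
side redbar [225. 232.] [0.689  0.2512 0.103 ]
side redbar [376.9 144.7] [ 0.4037 -0.296   0.103 ]
```

View pics/t_con.png

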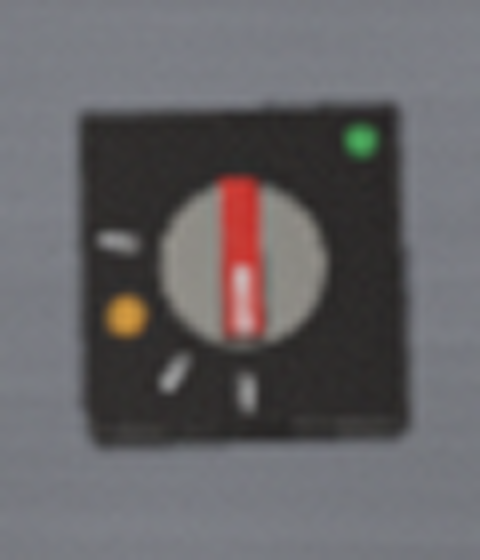

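View pics/t_car.png

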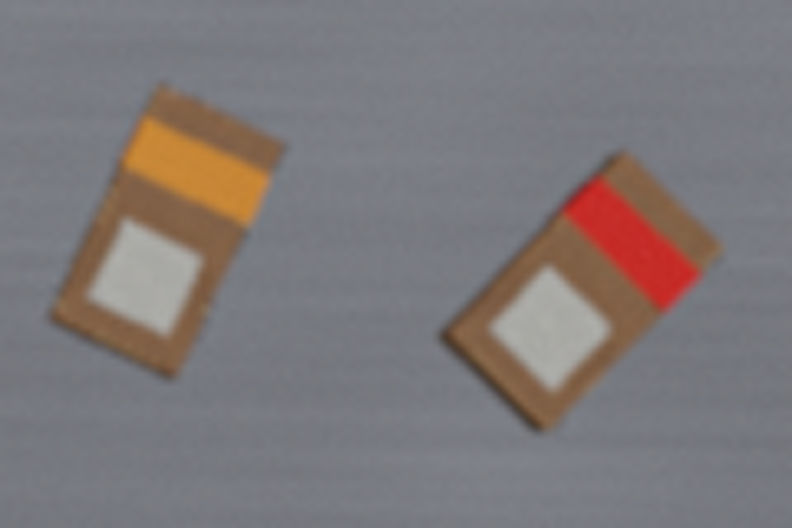

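View pics/s_car.png

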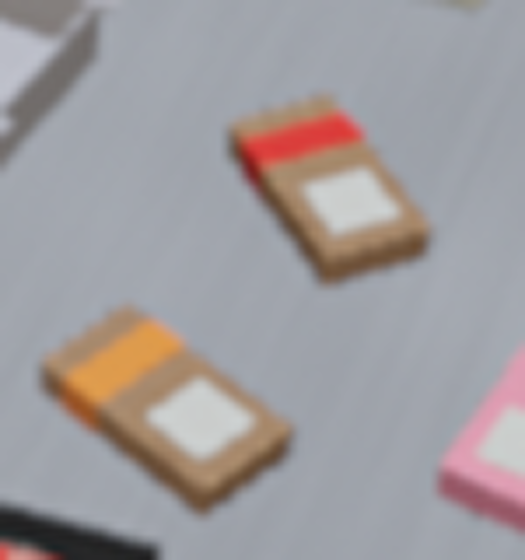

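Emit:
arm_command --pt "100 0 -16 -29 0 0 0" --pt "100 0 -16 -29 0 0 0" --pt "100 0 -16 -29 0 0 0" --pt "100 0 -16 -29 0 0 0" --pt "100 0 -16 -29 0 0 0" --pt "100 0 -16 -29 0 0 0" --pt "100 0 -16 -29 0 0 0" --pt "100 0 -16 -29 0 0 0" --pt "100 0 -16 -29 0 0 0" --pt "100 0 -16 -29 0 0 0" --pt "100 0 -16 -29 0 0 0" --pt "100 0 -16 -29 0 0 0" --pt "100 0 -16 -29 0 0 0" --pt "100 0 -17 -25 0 0 0"

```text
time_s: 1.97
position: [0.5505, -0.2481, 0.2565]
eef_rot: [2.806, 1.57, 0.08]
wrist_force: [0.6, -1.3, 0.2]
opening: 1.0
```

Emit:
arm_command --pt "100 0 -25 -8 0 0 0" --pt "100 0 -25 -8 0 0 0" --pt "100 0 -25 -8 0 0 0" --pt "100 0 -25 -8 0 0 0" --pt "100 0 -25 -8 0 0 0" --pt "100 0 -25 -8 0 0 0" --pt "100 0 -25 -8 0 0 0" --pt "100 0 -25 -8 0 0 0" --pt "100 0 -25 -8 0 0 0" --pt "100 0 -25 -8 0 0 0" --pt "100 0 -25 -8 0 0 0" --pt "100 0 -25 -8 0 0 0" --pt "100 0 -25 -8 0 0 0" --pt "100 0 -25 -8 0 0 0" --pt "100 0 -25 -8 0 0 0" --pt "100 0 -25 -8 0 0 0" --pt "100 0 -25 -8 0 0 0" --pt "100 0 -25 -9 0 0 0"

```text
time_s: 3.47
position: [0.5003, 0.2216, 0.2565]
eef_rot: [2.929, 1.57, 0.201]
wrist_force: [0.9, 1.1, 0.1]
opening: 1.005
```

Emit:
arm_command --pt "100 0 0 0 6.8 0 0" --pt "100 0 0 0 6.8 0 0" --pt "100 0 0 0 6.8 0 0" --pt "100 0 0 0 6.8 0 0" --pt "100 0 0 0 0 0 0" --pt "100 0 0 0 0 0 0"

```text
time_s: 3.97
position: [0.5006, 0.2205, 0.2564]
eef_rot: [3.077, 1.571, -0.121]
wrist_force: [-0.4, -0.7, -1.0]
opening: 0.996
```

```bash
python3 - <<'E'
from h import *
u=np.array([np.cos(-.06),np.sin(-.06)])
rib=np.array([.512,.2205]);g=rib-.010*u
go([*g,.058],[0,0,-1],[-.06,-1,0])
t=avg("top",3);s=avg("side",3)
crop(t,160,150,300,260,5.6,"t2");crop(s,180,170,340,340,3.5,"s2")
E
```

```text
t 3.97 tcp [0.5006 0.2205 0.2564] open 0.996 F [-0.3739 -0.7195 -0.9553] q [-0.2483  0.2374 -0.3312  1.8769  0.0889  1.0414 -2.2427]
 toolx [ 0.0002 -0.     -1.    ] tooly [-0.0561 -0.9984  0.    ]
 shift mm (cur axes) [192.4  -0.7  -1.4] turn deg [ 0.22 -0.01 -0.  ]
```

View pics/t2.png

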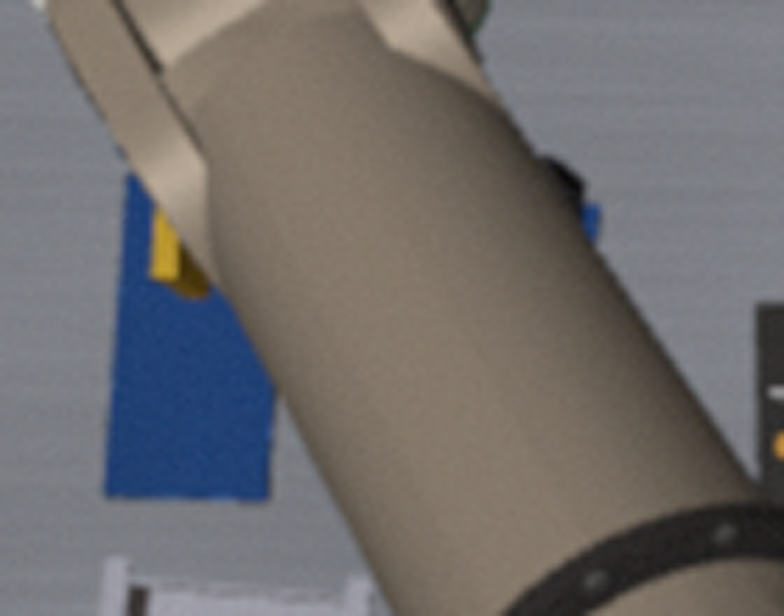

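View pics/s2.png

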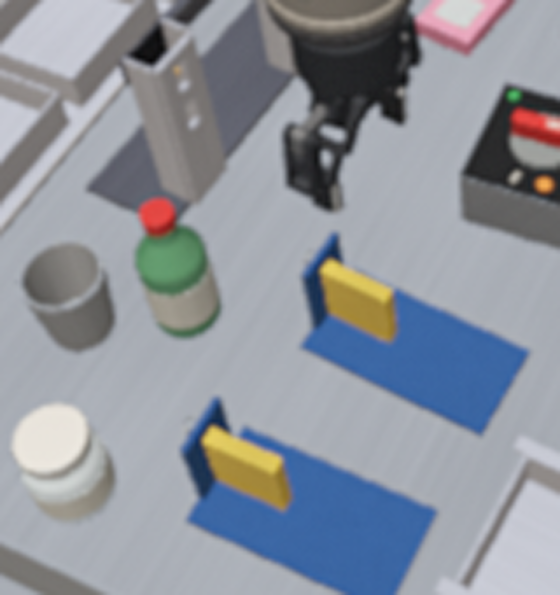

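Emit:
arm_command --pt "100 30 0 0 0 0 0" --pt "100 35 0 0 0 0 0" --pt "100 35 0 -1 0 0 0" --pt "100 30 0 0 0 0 0" --pt "100 25 0 0 0 0 0" --pt "100 20 0 0 0 0 0" --pt "100 12 0 0 0 0 0" --pt "100 5 0 0 0 0 0" --pt "40 0 0 0 0 0 0" --pt "40 0 0 0 0 0 0" --pt "40 0 0 0 0 0 0" --pt "40 0 0 0 0 0 0"

```text
time_s: 5.27
position: [0.5023, 0.2207, 0.0655]
eef_rot: [-2.655, 1.569, 0.427]
wrist_force: [0.3, -0.3, 0.5]
opening: 0.447
```

```bash
python3 - <<'E'
from h import *
st()
s=avg("side",3)
crop(s,220,200,340,310,5,"s3")
E
```

```text
t 5.27 tcp [0.5023 0.2207 0.0655] open 0.447 F [ 0.3266 -0.2605  0.5162] q [-0.3019  0.4861 -0.2832  2.0219  0.2151  0.6595 -2.3552]
 toolx [ 0.0018  0.0008 -1.    ] tooly [-0.06   -0.9982 -0.0009]
```

View pics/s3.png

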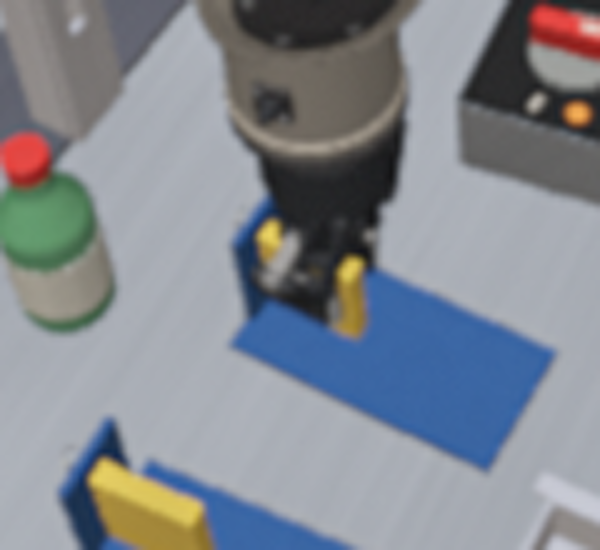

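Fingers straddle the rib. Close.

Emit:
arm_command --pt "0 0 0 0 0 0 0" --pt "0 0 0 0 0 0 0" --pt "0 0 0 0 0 0 0" --pt "0 0 0 0 0 0 0" --pt "0 0 0 0 0 0 0" --pt "0 0 0 0 0 0 0" --pt "0 0 0 0 0 0 0" --pt "0 0 0 0 0 0 0"

```text
time_s: 6.08
position: [0.5019, 0.2206, 0.0648]
eef_rot: [-2.555, 1.57, 0.526]
wrist_force: [-1.1, -0.0, 5.4]
opening: 0.157
```

```bash
python3 - <<'E'
from h import *
st()
s=avg("side",5)
crop(s,220,200,340,310,5,"s4")
E
```

```text
t 6.08 tcp [0.5019 0.2206 0.0648] open 0.157 F [-1.1311 -0.006   5.3686] q [-0.3022  0.4873 -0.2831  2.0222  0.2152  0.6592 -2.3555]
 toolx [ 0.0007  0.0004 -1.    ] tooly [-0.0599 -0.9982 -0.0004]
```

View pics/s4.png

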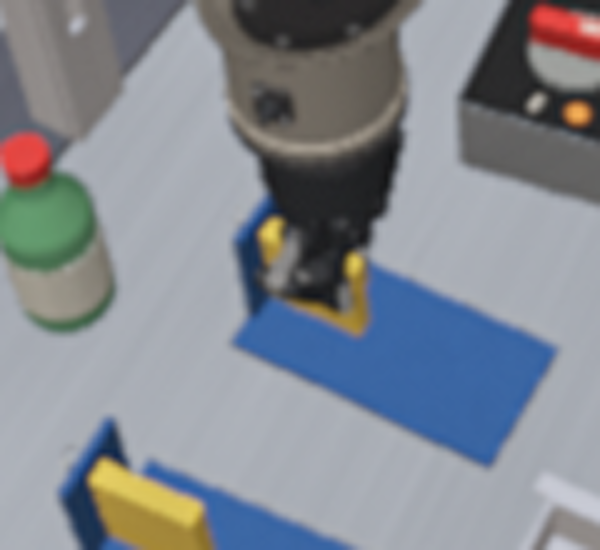

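Emit:
arm_command --pt "0 -4 0 0 0 0 0" --pt "0 -10 0 0 0 0 0" --pt "0 -20 0 0 0 0 0" --pt "0 -25 0 0 0 0 0" --pt "0 -25 0 0 0 0 0" --pt "0 -25 0 0 0 0 0" --pt "0 -16 5 -3 0 0 0" --pt "0 -10 15 -9 0 0 0" --pt "0 0 25 -15 0 0 0" --pt "0 0 30 -17 0 0 0" --pt "0 0 30 -18 0 0 0" --pt "0 0 30 -18 0 0 0" --pt "0 0 30 -18 0 0 0" --pt "0 0 30 -17 0 0 0" --pt "0 0 25 -15 0 0 0" --pt "0 0 15 -8 0 0 0" --pt "0 0 10 -5 -0.6 0 0" --pt "0 0 0 0 0 0 0" --pt "0 0 0 0 0 0 0"

```text
time_s: 7.92
position: [0.6294, -0.0331, 0.1996]
eef_rot: [-0.586, 1.57, 2.505]
wrist_force: [-0.1, 1.8, -3.9]
opening: 0.159
```

```bash
python3 - <<'E'
from h import *
st()
s=avg("side",5);t=avg("top",5)
crop(s,210,110,360,230,5,"s5");crop(t,255,80,405,200,5,"t5")
E
```

```text
t 7.92 tcp [ 0.6294 -0.0331  0.1996] open 0.159 F [-0.1441  1.771  -3.8728] q [ 0.1115  0.4167 -0.2087  1.7529  0.1004  0.9829 -1.7571]
 toolx [-0.0005  0.0004 -1.    ] tooly [-0.0506 -0.9987 -0.0003]
```

View pics/s5.png

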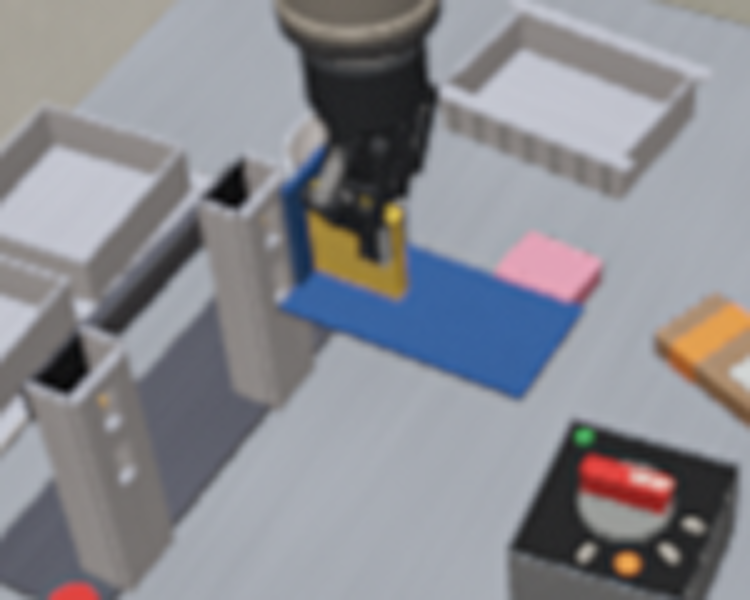

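View pics/t5.png

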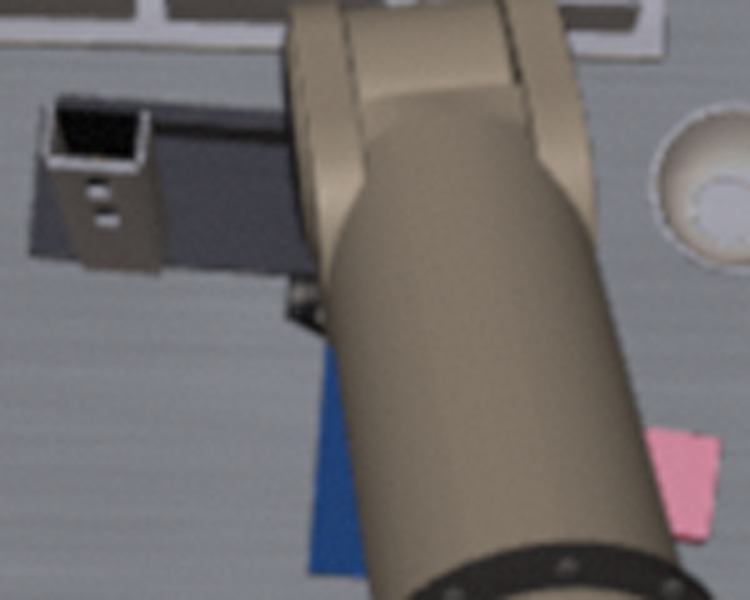

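```bash
python3 - <<'E'
from h import *
s=grab("side")
r=lambda c:c2p(c,5,210,110)
w=ray(s,r([(280,303),(520,398),(583,308)]),.1408);print(w)
L=w[0]-w[1];print(np.linalg.norm(L),np.arctan2(L[1],L[0]),np.linalg.norm(w[2]-w[1]))
u=np.array([np.cos(-.05),np.sin(-.05),0]);v=np.array([-u[1],u[0],0])
for rib in[np.array([.6294,-.0331,.0])+.01*u]:
  for dx,dy in((45,45),(-135,45),(-135,-45)):
    P=rib+dx/1e3*u+dy/1e3*v;P[2]=.1408;print("exp",P, (proj(s,P)[0]-[210,110]+.5)*5-.5)
for P in([.7145,-.037,.145],[.7145,-.037,.175],[.7145,-.037,.190]):
  print((proj(s,P)[0]-[210,110]+.5)*5-.5)
E
```

```text
[[ 0.6838  0.0093  0.1408]
 [ 0.5062  0.0214  0.1408]
 [ 0.5019 -0.0661  0.1408]]
0.17807892804067113 -0.0676509719071896 0.0876188217000161
exp [0.6866 0.0091 0.1408] [276.4957 301.5285]
exp [0.5068 0.0181 0.1408] [521.2826 394.0827]
exp [ 0.5023 -0.0718  0.1408] [585.8863 302.1032]
[273.5623 240.0417]
[268.2041 206.6485]
[265.4526 189.501 ]
```

Emit:
arm_command --pt "0 10 0 0 0 0 0" --pt "0 15 0 0 0 0 0" --pt "0 12 0 0 0 0 0" --pt "0 6 0 -3 0 0 0" --pt "0 0 0 -4 0 0 0" --pt "0 0 0 -3 0 0 0" --pt "0 0 0 0 0 0 0" --pt "0 0 0 0 0 0 0"

```text
time_s: 9.13
position: [0.6403, -0.0332, 0.1569]
eef_rot: [-2.966, 1.57, 0.126]
wrist_force: [0.4, -0.8, -3.5]
opening: 0.156
```

```bash
python3 - <<'E'
from h import *
st()
s=avg("side",5)
crop(s,225,120,305,210,6.5,"s6")
E
```

```text
t 9.13 tcp [ 0.6403 -0.0332  0.1569] open 0.156 F [ 0.4497 -0.846  -3.4968] q [ 0.1044  0.478  -0.2019  1.7618  0.1168  0.9124 -1.7673]
 toolx [ 0.0009  0.0001 -1.    ] tooly [-0.0495 -0.9988 -0.0002]
```

View pics/s6.png

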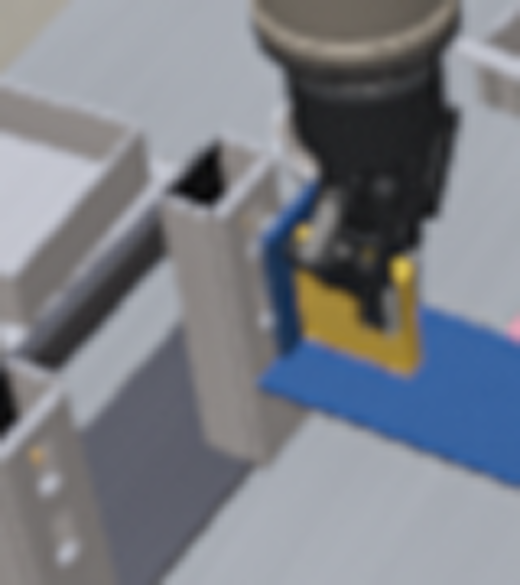

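Emit:
arm_command --pt "0 0 0 -2 0 0 0" --pt "0 0 0 -2 0 0 0" --pt "0 0 0 -2 0 0 0" --pt "0 0 0 0 0 0 0" --pt "0 0 0 0 0 0 0"

```text
time_s: 9.8
position: [0.6458, -0.0335, 0.1563]
eef_rot: [-1.298, 1.571, 1.794]
wrist_force: [0.5, -0.9, -3.4]
opening: 0.156
```

Emit:
arm_command --pt "0 0 0 -2 0 0 0" --pt "0 0 0 -2 0 0 0" --pt "0 0 0 0 0 0 0" --pt "0 0 0 0 0 0 0"

```text
time_s: 10.13
position: [0.6498, -0.0337, 0.1563]
eef_rot: [-1.425, 1.571, 1.668]
wrist_force: [0.6, 0.3, -3.6]
opening: 0.156
```

Emit:
arm_command --pt "0 0 0 -2 0 0 0" --pt "0 0 0 -2 0 0 0" --pt "0 0 0 0 0 0 0" --pt "0 0 0 0 0 0 0"

```text
time_s: 10.47
position: [0.6537, -0.0339, 0.1563]
eef_rot: [-1.763, 1.571, 1.329]
wrist_force: [0.4, -0.2, -3.9]
opening: 0.155
```

Emit:
arm_command --pt "0 0 0 -1 0 0 0" --pt "0 0 0 -1 0 0 0" --pt "0 0 0 0 0 0 0" --pt "0 0 0 0 0 0 0"

```text
time_s: 10.8
position: [0.6555, -0.034, 0.1563]
eef_rot: [-0.033, 1.57, 3.059]
wrist_force: [-2.2, 1.0, -2.6]
opening: 0.158
```

Emit:
arm_command --pt "0 0 0 -1 0 0 0" --pt "0 0 0 -1 0 0 0" --pt "0 0 0 0 0 0 0" --pt "0 0 0 0 0 0 0"

```text
time_s: 11.13
position: [0.6575, -0.0341, 0.1562]
eef_rot: [-0.082, 1.57, 3.01]
wrist_force: [-4.7, -0.6, -2.8]
opening: 0.153
```

Emit:
arm_command --pt "0 0 0 -1 0 0 0" --pt "0 0 0 -1 0 0 0" --pt "0 0 0 0 0 0 0" --pt "0 0 0 0 0 0 0"

```text
time_s: 11.47
position: [0.6591, -0.0342, 0.1562]
eef_rot: [0.06, 1.569, -3.132]
wrist_force: [-7.5, 0.3, -1.3]
opening: 0.157
```

Emit:
arm_command --pt "0 0 0 -1 0 0 0" --pt "0 0 0 -0.5 0 0 0" --pt "0 0 0 0 0 0 0" --pt "0 0 0 0 0 0 0"

```text
time_s: 11.8
position: [0.6592, -0.0343, 0.156]
eef_rot: [0.084, 1.566, -3.107]
wrist_force: [-19.6, 1.2, 6.2]
opening: 0.157
```

Emit:
arm_command --pt "0 1 0 0.7 0 0 0" --pt "0 2 0 0 0 0 0" --pt "0 2 0 0 0 0 0" --pt "0 2 0 0 0 0 0" --pt "0 0 0 0 0 0 0"

```text
time_s: 12.22
position: [0.6591, -0.0341, 0.1491]
eef_rot: [0.065, 1.568, -3.126]
wrist_force: [-13.1, -0.9, 1.6]
opening: 0.155
```

Emit:
arm_command --pt "0 2 0 0 0 0 0" --pt "0 2 0 0 0 0 0" --pt "0 2 0 0 0 0 0" --pt "0 0 0 0 0 0 0"

```text
time_s: 12.55
position: [0.6591, -0.0342, 0.1426]
eef_rot: [0.051, 1.568, -3.14]
wrist_force: [-10.2, 0.2, -2.9]
opening: 0.159
```

Emit:
arm_command --pt "0 2 0 0 0 0 0" --pt "0 1.5 0 0 0 0 0" --pt "0 0 0 0 0 0 0" --pt "0 0 0 0 0 0 0"

```text
time_s: 12.88
position: [0.6591, -0.0342, 0.1397]
eef_rot: [0.068, 1.568, -3.123]
wrist_force: [-14.4, 0.9, 5.1]
opening: 0.155
```

Emit:
arm_command --pt "0 2 0 0 0 0 0" --pt "0 1 0 0 0 0 0" --pt "0 0 0 0 0 0 0" --pt "0 0 0 0 0 0 0"

```text
time_s: 13.22
position: [0.659, -0.0342, 0.139]
eef_rot: [0.18, 1.568, -3.011]
wrist_force: [-31.5, 0.5, 36.8]
opening: 0.156
```

Emit:
arm_command --pt "0 -2 0 0.8 0 0 0" --pt "0 -1 0 0 0 0 0" --pt "50 0 0 0 0 0 0" --pt "50 0 0 0 0 0 0" --pt "50 0 0 0 0 0 0" --pt "50 0 0 0 0 0 0" --pt "50 0 0 0 0 0 0" --pt "50 -5 0 0 0 0 0" --pt "50 -15 0 0 0 0 0" --pt "50 -30 0 0 0 0 0" --pt "50 -30 0 0 0 0 0" --pt "50 -30 0 0 0 0 0" --pt "50 0 0 0 0 0 0"

```text
time_s: 14.3
position: [0.662, -0.0341, 0.2567]
eef_rot: [-3.074, 1.562, 0.018]
wrist_force: [0.7, -0.7, -0.2]
opening: 0.502
```

```bash
python3 - <<'E'
from h import *
st()
s=avg("side",5)
crop(s,180,110,360,340,2.6,"s7")
r=lambda c:c2p(c,5,210,110)
u=np.array([np.cos(-.05),np.sin(-.05),0]);v=np.array([-u[1],u[0],0])
rib=np.array([.6591,-.0342,0])+.01*u
for dx,dy in((45,45),(-135,45),(-135,-45)):
    P=rib+dx/1e3*u+dy/1e3*v;P[2]=.081;print("exp",P, proj(s,P)[0])
crop(s,225,120,335,230,5.4,"s7b")
E
```

```text
t 14.3 tcp [ 0.662  -0.0341  0.2567] open 0.502 F [ 0.7398 -0.6699 -0.229 ] q [ 0.1082  0.4107 -0.206   1.6275  0.0921  1.1044 -1.7424]
 toolx [ 0.0085  0.0002 -1.    ] tooly [-0.0497 -0.9988 -0.0006]
exp [0.7163 0.008  0.081 ] [259.4655 179.6118]
exp [0.5365 0.017  0.081 ] [306.0916 197.7505]
exp [ 0.532  -0.0729  0.081 ] [318.7904 179.7392]
```

View pics/s7.png

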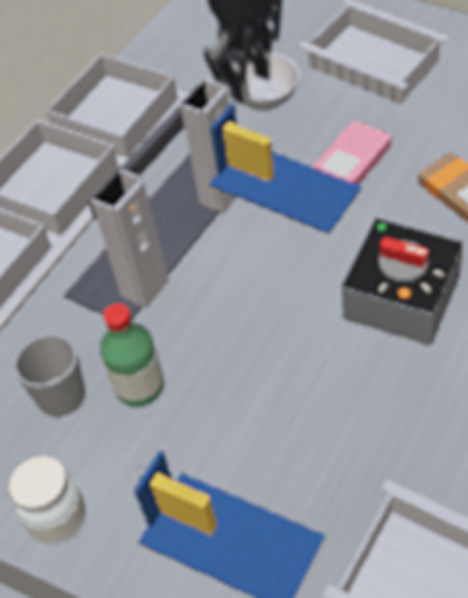

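View pics/s7b.png

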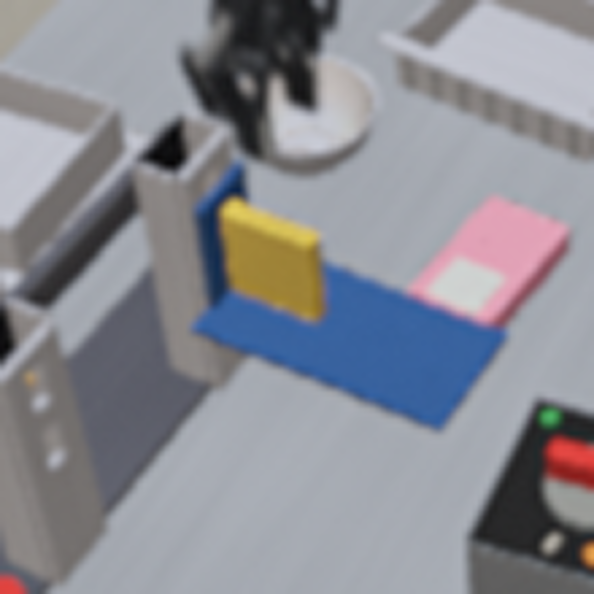

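Emit:
arm_command --pt "80 0 -10 4 0 0 0" --pt "80 0 -20 8 0 0 0" --pt "80 0 -28 12 0 0 0" --pt "80 0 -28 12 0 0 0" --pt "80 0 -28 12 0 0 0" --pt "80 0 -28 12 0 0 0" --pt "80 0 -28 12 0 0 0" --pt "80 0 -28 12 0 0 0" --pt "80 0 -28 12 0 0 0" --pt "80 0 -28 12 0 0 0" --pt "80 0 -28 12 0 0 0" --pt "80 0 -28 12 0 0 0" --pt "80 0 -28 12 0 0 0" --pt "80 0 -28 12 -1 0 0" --pt "80 0 -28 8 -1 0 0" --pt "80 0 -20 7 -1 0 0" --pt "80 0 -13 4 0 0 0" --pt "80 0 0 0 0 0 0" --pt "80 0 0 0 0 0 0"

```text
time_s: 16.13
position: [0.5035, 0.4005, 0.2492]
eef_rot: [0.699, 1.57, -2.44]
wrist_force: [0.3, 0.0, -0.1]
opening: 0.804
```

```bash
python3 - <<'E'
from h import *
go([.510,.391,.058],[0,0,-1],[0,-1,0])
s=avg("side",3)
crop(s,180,200,340,340,4,"s8")
t=avg("top",3); crop(t,150,80,350,260,3.5,"t8")
E
```

```text
t 16.13 tcp [0.5035 0.4005 0.2492] open 0.804 F [ 0.2929  0.0013 -0.1453] q [-0.4855  0.4073 -0.3775  1.6663  0.1644  1.1005 -2.4773]
 toolx [-0.0008 -0.0007 -1.    ] tooly [ 0.0033 -1.      0.0007]
 shift mm (cur axes) [185.2   9.4  -6.6] turn deg [ 0.19  0.05 -0.04]
```

View pics/s8.png

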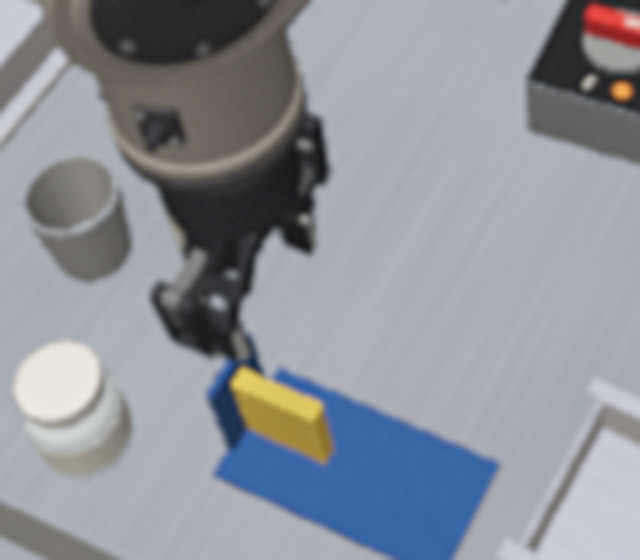

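View pics/t8.png

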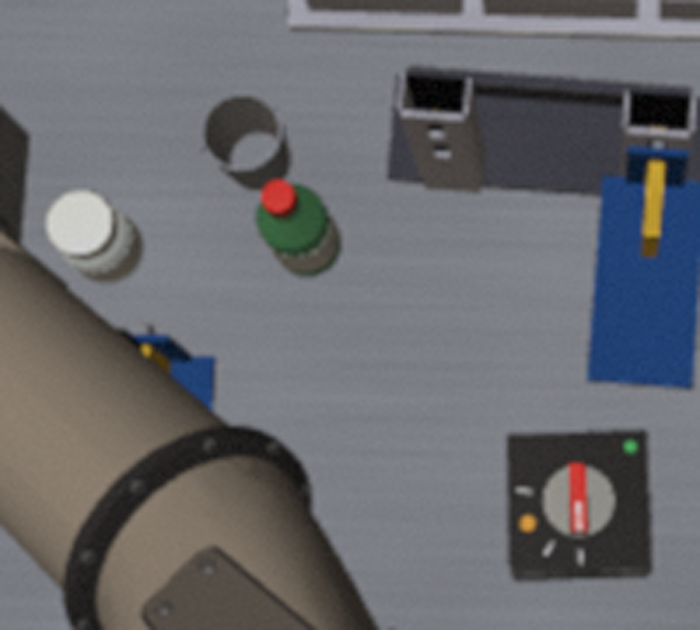

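Emit:
arm_command --pt "80 30 5 -3 0 0 0" --pt "80 35 4 -4 0 0 0" --pt "80 35 0 0 0 0 0" --pt "80 30 0 0 0 0 0" --pt "80 25 0 0 0 0 0" --pt "80 17 0 0 0 0 0" --pt "80 9 0 0 0 0 0" --pt "80 4 0 0 0 0 0" --pt "40 0 0 0 0 0 0" --pt "40 0 0 0 0 0 0" --pt "40 0 0 0 0 0 0"

```text
time_s: 17.35
position: [0.5118, 0.3919, 0.0663]
eef_rot: [-2.476, 1.569, 0.668]
wrist_force: [-0.5, 0.2, 0.0]
opening: 0.403
```

```bash
python3 - <<'E'
from h import *
go([.510,.391,.058],[0,0,-1],[0,-1,0])
s=avg("side",3)
crop(s,200,240,310,345,5.4,"s9")
E
```

```text
t 17.35 tcp [0.5118 0.3919 0.0663] open 0.403 F [-0.4967  0.2324  0.0133] q [-0.5107  0.6093 -0.3258  1.7964  0.2647  0.7767 -2.5397]
 toolx [ 0.0016  0.0013 -1.    ] tooly [ 0.0027 -1.     -0.0013]
 shift mm (cur axes) [2.3 0.9 1.8] turn deg [ 0.15 -0.09  0.07]
```

View pics/s9.png

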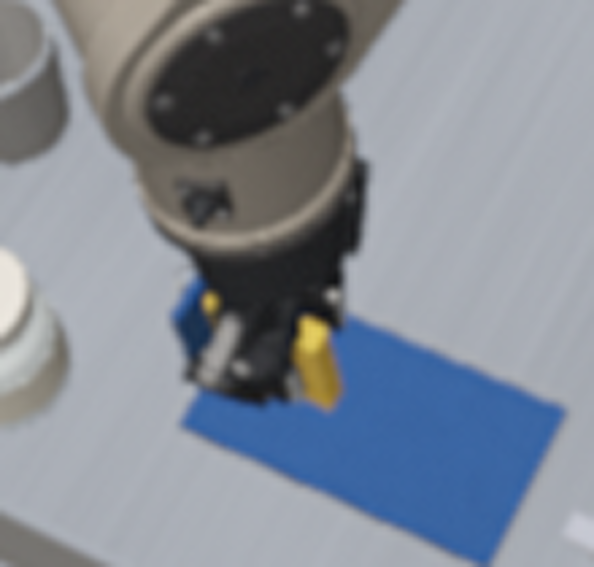

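Emit:
arm_command --pt "40 1.5 0.5 2 0 0 0" --pt "0 0 0 0 0 0 0" --pt "0 0 0 0 0 0 0" --pt "0 0 0 0 0 0 0" --pt "0 0 0 0 0 0 0" --pt "0 0 0 0 0 0 0" --pt "0 0 0 0 0 0 0" --pt "0 0 0 0 0 0 0" --pt "0 0 0 0 0 0 0"

```text
time_s: 18.25
position: [0.5091, 0.3911, 0.0636]
eef_rot: [-2.013, 1.57, 1.131]
wrist_force: [-2.0, -0.1, 5.7]
opening: 0.152
```

```bash
python3 - <<'E'
from h import *
p,R=st()
u=np.array([np.cos(-.05),np.sin(-.05),0])
slot=np.array([.714+.0090,-.037+.1798,0])
print("slotL",slot,"pre tcp",slot-.085*u,"flush",slot-.055*u)
s=avg("side",3)
crop(s,200,240,310,345,5.4,"s10")
E
```

```text
t 18.25 tcp [0.5091 0.3911 0.0636] open 0.152 F [-1.9538 -0.1377  5.6588] q [-0.5124  0.6102 -0.3254  1.8024  0.2657  0.7716 -2.5426]
 toolx [ 0.0001  0.0003 -1.    ] tooly [ 0.003  -1.     -0.0003]
slotL [0.723  0.1428 0.    ] pre tcp [0.6381 0.147  0.    ] flush [0.6681 0.1455 0.    ]
```

View pics/s10.png

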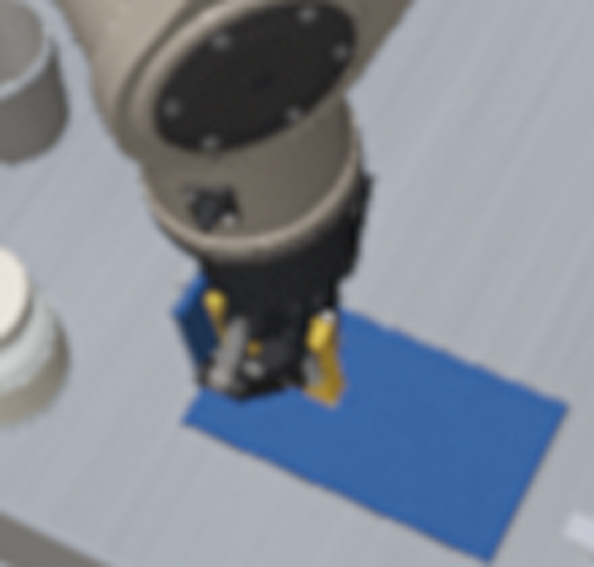

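Emit:
arm_command --pt "0 -4 0 0 0 0 0" --pt "0 -12 0 0 0 0 0" --pt "0 -25 0 0 0 0 0" --pt "0 -30 0 0 0 0 0" --pt "0 -30 0 0 0 0 0" --pt "0 -30 5 0 0 0 0" --pt "0 -25 12 0 0 0 0" --pt "0 -15 22 0 0 0 0" --pt "0 0 30 0 0 0 0" --pt "0 0 30 -4 0 0 0" --pt "0 0 30 -10 0 0 0" --pt "0 0 30 -18 1 0 0" --pt "0 0 30 -22 1 0 0" --pt "0 0 24 -25 1 0 0" --pt "0 0 16 -22 0 0 0" --pt "0 0 10 -14 0 0 0" --pt "0 0 5 -9 0 0 0" --pt "0 0 0 0 0 0 0" --pt "0 0 0 0 0 0 0"

```text
time_s: 19.98
position: [0.6302, 0.1447, 0.2343]
eef_rot: [-0.627, 1.57, 2.465]
wrist_force: [-0.6, 0.1, -4.7]
opening: 0.159
```

```bash
python3 - <<'E'
from h import *
go([.6381,.147,.235-.006],[0,0,-1],[-.05,-1,0])
s=avg("side",3)
crop(s,180,120,340,260,4.5,"s11")
E
```

```text
t 19.98 tcp [0.6302 0.1447 0.2343] open 0.159 F [-0.5708  0.1272 -4.7376] q [-0.1171  0.414  -0.2741  1.6791  0.1237  1.0661 -2.0486]
 toolx [-0.0008  0.0007 -1.    ] tooly [-0.0487 -0.9988 -0.0006]
 shift mm (cur axes) [-0.7 -2.7 -7.8] turn deg [0.07 0.05 0.03]
```

View pics/s11.png

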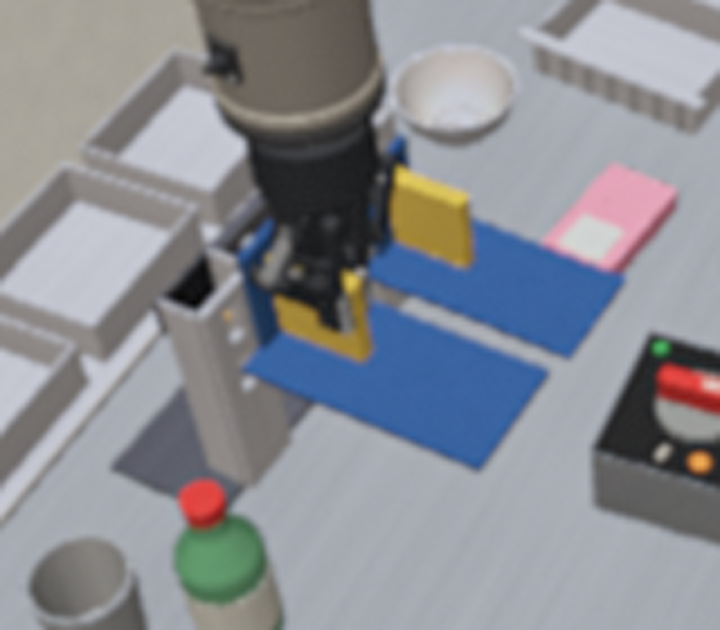

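Emit:
arm_command --pt "0 8 -1 -2 0 0 0" --pt "0 18 -1 -3 0 0 0" --pt "0 20 -0.7 -3 0 0 0" --pt "0 18 0 0 0 0 0" --pt "0 10 0 0 0 0 0" --pt "0 5 0 -3 0 0 0" --pt "0 0 0 -4 0 0 0" --pt "0 0 0 -4 0 0 0" --pt "0 0 0 -3 0 0 0" --pt "0 0 0 0 0 0 0" --pt "0 0 0 0 0 0 0"

```text
time_s: 21.05
position: [0.6534, 0.1453, 0.1561]
eef_rot: [-2.788, 1.57, 0.304]
wrist_force: [-0.2, 0.3, -4.4]
opening: 0.158
```

```bash
python3 - <<'E'
from h import *
u=np.array([np.cos(-.05),np.sin(-.05),0])
g=np.array([.723,.1428,0])-.055*u-.016*u
go([*g[:2],.1556-.006],[0,0,-1],[-.05,-1,0])
s=avg("side",5)
crop(s,200,140,290,235,6.3,"s12")
E
```

```text
t 21.05 tcp [0.6534 0.1453 0.1561] open 0.158 F [-0.2164  0.3112 -4.3693] q [-0.1265  0.5247 -0.2574  1.6913  0.1581  0.9449 -2.0641]
 toolx [ 0.0011  0.0003 -1.    ] tooly [-0.0498 -0.9988 -0.0004]
 shift mm (cur axes) [ 0.5 -1.   1.3] turn deg [ 0.01 -0.06  0.02]
```

View pics/s12.png

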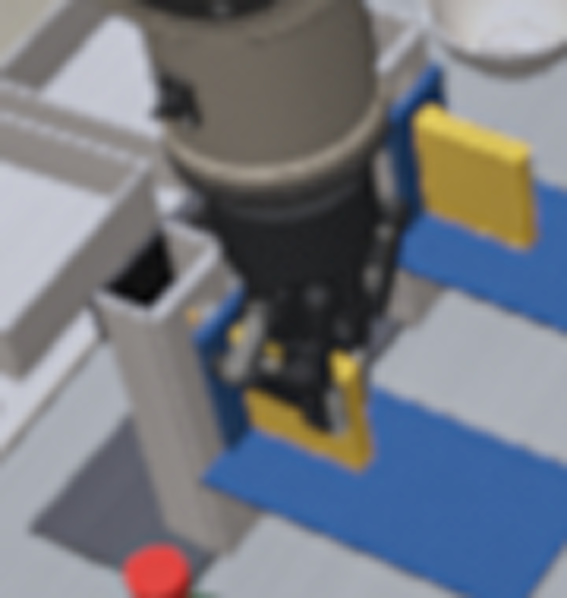

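Shift y +1 mm and advance in steps.

Emit:
arm_command --pt "0 0 -1 0 0 0 0" --pt "0 0 0 -1.5 0 0 0" --pt "0 0 0 -1.5 0 0 0" --pt "0 0 0 0 0 0 0" --pt "0 0 0 0 0 0 0"

```text
time_s: 21.72
position: [0.656, 0.1461, 0.1553]
eef_rot: [-0.666, 1.571, 2.426]
wrist_force: [0.4, -0.7, -3.2]
opening: 0.157
```

Emit:
arm_command --pt "0 0 0 -2 0 0 0" --pt "0 0 0 -2 0 0 0" --pt "0 0 0 0 0 0 0" --pt "0 0 0 0 0 0 0"

```text
time_s: 22.05
position: [0.6601, 0.1459, 0.1553]
eef_rot: [-1.708, 1.571, 1.384]
wrist_force: [-0.6, 0.3, -2.9]
opening: 0.156
```

Emit:
arm_command --pt "0 0 0 -2 0 0 0" --pt "0 0 0 -2 0 0 0" --pt "0 0 0 0 0 0 0" --pt "0 0 0 0 0 0 0"

```text
time_s: 22.38
position: [0.6639, 0.1458, 0.1553]
eef_rot: [-0.583, 1.571, 2.509]
wrist_force: [0.8, -0.4, -3.8]
opening: 0.156
```

Emit:
arm_command --pt "0 0 0 -1 0 0 0" --pt "0 0 0 -1 0 0 0" --pt "0 0 0 0 0 0 0" --pt "0 0 0 0 0 0 0"

```text
time_s: 22.72
position: [0.6657, 0.1457, 0.1553]
eef_rot: [0.098, 1.57, -3.093]
wrist_force: [-2.8, -0.5, -3.9]
opening: 0.157
```

Emit:
arm_command --pt "0 0 0 -1 0 0 0" --pt "0 0 0 -1 0 0 0" --pt "0 0 0 0 0 0 0" --pt "0 0 0 0 0 0 0"

```text
time_s: 23.05
position: [0.6678, 0.1456, 0.1552]
eef_rot: [-0.03, 1.57, 3.062]
wrist_force: [-4.5, 0.9, -3.5]
opening: 0.156
```

Emit:
arm_command --pt "0 0 0 -1 0 0 0" --pt "0 0 0 -0.5 0 0 0" --pt "0 0 0 0 0 0 0" --pt "0 0 0 0 0 0 0"

```text
time_s: 23.38
position: [0.668, 0.1456, 0.1552]
eef_rot: [0.207, 1.568, -2.983]
wrist_force: [-15.1, -0.7, 2.6]
opening: 0.156
```

Flush. Press down.

Emit:
arm_command --pt "0 1 0 0.3 0 0 0" --pt "0 2 0 0 0 0 0" --pt "0 2 0 0 0 0 0" --pt "0 2 0 0 0 0 0" --pt "0 0 0 0 0 0 0"

```text
time_s: 23.8
position: [0.668, 0.1459, 0.1482]
eef_rot: [0.054, 1.569, -3.136]
wrist_force: [-10.7, 1.6, -1.0]
opening: 0.15
```

Emit:
arm_command --pt "0 2 0 0 0 0 0" --pt "0 2 0 0 0 0 0" --pt "0 2 0 0 0 0 0" --pt "0 2 0 0 0 0 0" --pt "0 0 0 0 0 0 0"

```text
time_s: 24.22
position: [0.6679, 0.1459, 0.1397]
eef_rot: [0.085, 1.568, -3.106]
wrist_force: [-8.4, 1.1, -6.1]
opening: 0.154
```

Emit:
arm_command --pt "0 1.5 0 0 0 0 0" --pt "0 1 0 0 0 0 0" --pt "0 0 0 0 0 0 0" --pt "0 0 0 0 0 0 0"

```text
time_s: 24.55
position: [0.668, 0.1458, 0.1385]
eef_rot: [0.129, 1.569, -3.062]
wrist_force: [-17.1, -1.0, 10.8]
opening: 0.157
```

Emit:
arm_command --pt "0 1.5 0 0 0 0 0" --pt "0 0 0 0 0 0 0" --pt "0 0 0 0 0 0 0"

```text
time_s: 24.8
position: [0.6679, 0.1459, 0.1382]
eef_rot: [0.17, 1.569, -3.021]
wrist_force: [-25.1, -2.0, 27.0]
opening: 0.16
```

Emit:
arm_command --pt "0 -2 0 0.7 0 0 0" --pt "0 -0.5 0 0 0 0 0" --pt "45 0 0 0 0 0 0" --pt "45 0 0 0 0 0 0" --pt "45 0 0 0 0 0 0" --pt "45 0 0 0 0 0 0" --pt "45 0 0 0 0 0 0" --pt "45 -5 0 0 0 0 0" --pt "45 -15 0 0 0 0 0" --pt "45 -30 0 0 0 0 0" --pt "45 -30 0 0 0 0 0" --pt "45 -30 0 0 0 0 0" --pt "45 0 0 0 0 0 0"

```text
time_s: 25.88
position: [0.6707, 0.1463, 0.2559]
eef_rot: [-2.82, 1.562, 0.271]
wrist_force: [1.4, -0.3, 0.5]
opening: 0.449
```

```bash
python3 - <<'E'
from h import *
st()
s=avg("side",4);t=avg("top",4)
import pickle;pickle.dump((t,s),open("d1.pkl","wb"))
crop(s,190,100,350,250,4.5,"s13");crop(t,240,80,480,270,3.3,"t13")
E
```

```text
t 25.88 tcp [0.6707 0.1463 0.2559] open 0.449 F [ 1.3883 -0.3373  0.4558] q [-0.1174  0.4544 -0.2651  1.5676  0.1284  1.128  -2.0315]
 toolx [ 0.0083  0.0023 -1.    ] tooly [-0.0497 -0.9988 -0.0027]
```

View pics/s13.png

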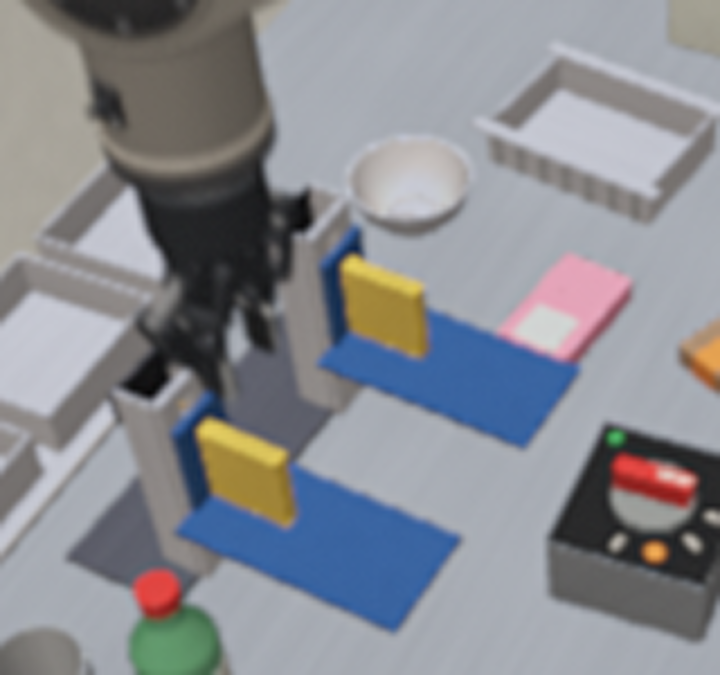

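View pics/t13.png

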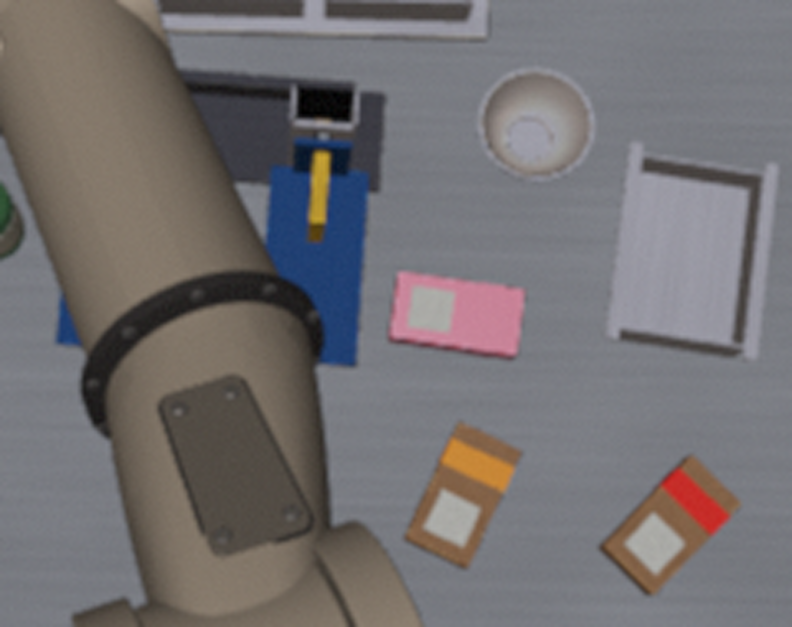

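```bash
python3 - <<'E'
from h import *
import pickle
t,s=pickle.load(open("d0.pkl","rb"))
q=lambda c:c2p(c,6.6,355,195)
r=lambda c:c2p(c,7,335,125)
def f(d,px):
    w=ray(d,px,.024)[:,:2]; L=(w[0]+w[1]-w[2]-w[3])/2; W=(w[0]+w[3]-w[1]-w[2])/2
    print("c",w.mean(0),"L",np.linalg.norm(L),np.degrees(np.arctan2(L[1],L[0])),"W",np.linalg.norm(W),np.degrees(np.arctan2(W[1],W[0])))
# order: band end left, band end right, far right, far left (top view)
print("orange");f(t,q([(160,85),(285,148),(172,372),(52,312)]))
f(s,r([(45,370),(130,308),(290,437),(205,497)]))
print("red");f(t,q([(620,155),(720,245),(545,425),(443,332)]))
f(s,r([(232,130),(325,98),(425,235),(325,270)]))
qq=lambda c:c2p(c,8,285,190)
print("dial bar",ray(t,qq([(238,180),(243,338)]),.103),"disc",ray(t,qq([(243,264)]),.079),"orange dot",ray(t,qq([(127,316)]),.071),"console",ray(t,qq([(80,115),(398,103),(407,425),(88,430)]),.071))
E
```

```text
orange
c [ 0.4275 -0.1783] L 0.11650652038923674 -25.59349675637311 W 0.06249351379571221 64.40297473377125
c [ 0.4215 -0.1689] L 0.11728634759941835 -25.525837995677563 W 0.06236248539796521 66.82301810399346
red
c [ 0.4044 -0.3686] L 0.11738886694843373 -44.471772623582766 W 0.06125037695167741 48.14619690561011
c [ 0.3996 -0.3589] L 0.11962020349230547 -45.461051468739576 W 0.061635362624166905 49.824401185644945
dial bar [[0.4638 0.0204 0.103 ]
 [0.407  0.0171 0.103 ]] disc [[0.4364 0.0182 0.079 ]] orange dot [[0.4173 0.0601 0.071 ]] console [[ 0.4912  0.0797  0.071 ]
 [ 0.4985 -0.0373  0.071 ]
 [ 0.3799 -0.0429  0.071 ]
 [ 0.3754  0.073   0.071 ]]
```

```bash
cat > fk.py <<'E'
import numpy as np, itertools
from scipy.spatial.transform import Rotation as Ro
from scipy.optimize import least_squares
D=[([1.0065,.4261,.0739,1.606,-.0341,1.1108,-.0671],[.272,-.6177,.2563],[0,0.0001,-1],[.403,-.9152,-.0001]),
([-.2483,.2374,-.3312,1.8769,.0889,1.0414,-2.2427],[.5006,.2205,.2564],[.0002,0,-1],[-.0561,-.9984,0]),
([-.3019,.4861,-.2832,2.0219,.2151,.6595,-2.3552],[.5023,.2207,.0655],[.0018,.0008,-1],[-.06,-.9982,-.0009]),
([.1115,.4167,-.2087,1.7529,.1004,.9829,-1.7571],[.6294,-.0331,.1996],[-.0005,.0004,-1],[-.0506,-.9987,-.0003]),
([.1082,.4107,-.206,1.6275,.0921,1.1044,-1.7424],[.662,-.0341,.2567],[.0085,.0002,-1],[-.0497,-.9988,-.0006]),
([-.4855,.4073,-.3775,1.6663,.1644,1.1005,-2.4773],[.5035,.4005,.2492],[-.0008,-.0007,-1],[.0033,-1,.0007]),
([-.5124,.6102,-.3254,1.8024,.2657,.7716,-2.5426],[.5091,.3911,.0636],[.0001,.0003,-1],[.003,-1,-.0003]),
([-.1171,.414,-.2741,1.6791,.1237,1.0661,-2.0486],[.6302,.1447,.2343],[-.0008,.0007,-1],[-.0487,-.9988,-.0006]),
([-.1265,.5247,-.2574,1.6913,.1581,.9449,-2.0641],[.6534,.1453,.1561],[.0011,.0003,-1],[-.0498,-.9988,-.0004])]
def fk(q,x,S):
    # x: b0,h,d1x,d1y,L1,d2x,d2y,L2,d3y,L3,t7
    R=Ro.from_euler("z",x[0]+S[0]*q[0])
    p=np.array([0,0,x[1]])
    R=R*Ro.from_euler("y",q[1])*Ro.from_euler("z",S[1]*q[2])
    p=p+R.apply([x[2],x[3],x[4]])
    R=R*Ro.from_euler("y",q[3])*Ro.from_euler("z",S[2]*q[4])
    p=p+R.apply([x[5],x[6],x[7]])
    R=R*Ro.from_euler("y",q[5])*Ro.from_euler("z",S[3]*q[6]+x[10])
    p=p+R.apply([0,x[8],x[9]])
    return p,R.as_matrix()  # tool x = R z ; tool y = R x-ish
def res(x,S):
    r=[]
    for q,p,tx,ty in D:
        a,R=fk(q,x,S); r+=list(a-p)+list(.3*(R[:,2]-tx))+list(.3*(R[:,0]-ty))
    return np.array(r)
if __name__=="__main__":
    out=[]
    for S in itertools.product([-1,1],repeat=4):
        for t7 in(0,1.57,-1.57,3.14):
            o=least_squares(res,[0,.3,0,0,.4,0,0,.4,0,.2,t7],args=(S,))
            out.append((o.cost,S,o.x))
    out.sort(key=lambda a:a[0])
    for o in out[:6]: print(o[0],o[1],np.round(o[2],4))
    import pickle;pickle.dump(out[0],open("fk.pkl","wb"))
    print(np.round(res(out[0][2],out[0][1]).reshape(-1,9)*1000,1))
E
python3 fk.py
```

```text
2.7793695815520836e-05 (-1, -1, -1, -1) [-2.440e-02  4.116e-01 -3.700e-03 -5.470e-02  5.683e-01  8.200e-03
  7.600e-03  4.940e-01  2.400e-03  4.473e-01 -3.166e+00]
2.779369581552419e-05 (-1, -1, -1, -1) [-2.4400e-02  4.1160e-01 -3.7000e-03 -5.4700e-02  5.6830e-01  8.2000e-03
  7.6000e-03  4.9400e-01  2.4000e-03  4.4730e-01  3.1172e+00]
2.7793695815526643e-05 (-1, -1, -1, -1) [-2.440e-02  4.116e-01 -3.700e-03 -5.470e-02  5.683e-01  8.200e-03
  7.600e-03  4.940e-01  2.400e-03  4.473e-01 -3.166e+00]
2.7793695815529238e-05 (-1, -1, -1, -1) [-2.4400e-02  4.1160e-01 -3.7000e-03 -5.4700e-02  5.6830e-01  8.2000e-03
  7.6000e-03  4.9400e-01  2.4000e-03  4.4730e-01  3.1172e+00]
0.0350430236790904 (-1, -1, 1, -1) [ 0.5419 -0.0804 -0.0654 -0.4577  0.4614  0.0389  0.0821  0.4815  0.0338
 -0.1552  3.5303]
0.035043023691179176 (-1, -1, 1, -1) [ 0.5419 -0.0804 -0.0654 -0.4577  0.4614  0.0389  0.0821  0.4815  0.0338
 -0.1553  3.5303]
[[-3.   2.9  2.1  0.  -0.   0.  -0.  -0.   0. ]
 [-1.1  2.4  0.4 -0.  -0.   0.   0.  -0.   0. ]
 [-1.6  0.8  1.  -0.  -0.   0.   0.  -0.   0. ]
 [-1.6  0.3  0.3 -0.   0.   0.  -0.  -0.  -0. ]
 [ 0.5 -0.4 -0.1 -0.  -0.1  0.   0.   0.   0.1]
 [ 2.5  2.1 -1.3 -0.  -0.   0.   0.   0.   0. ]
 [ 1.8  0.2 -1.2  0.  -0.   0.  -0.   0.   0. ]
 [ 0.4  0.2 -0.4  0.  -0.   0.   0.  -0.  -0. ]
 [ 0.7 -0.7 -0.7 -0.  -0.   0.   0.   0.   0. ]]
```

```bash
sed -i 's/    p=np.array(\[0,0,x\[1\]\])/    p=R.apply([x[11],x[12],x[1]])/; s/.2,t7\],args/.2,t7,0,0],args/; s/o=least_squares(res,\[0,.3,0,0,.4/o=least_squares(res,[0,.36,0,0,.5/' fk.py
sed -i 's/itertools.product(\[-1,1\],repeat=4)/[(-1,-1,-1,-1)]/' fk.py
python3 fk.py
cat > ik.py <<'E'
from fk import *
import pickle
c,S,X=pickle.load(open("fk.pkl","rb"))
lo=np.array([-2.85,-.5,-1.23,.21,-1.02,.16,-2.73]);hi=np.array([2.85,2.14,1.37,2.46,4.16,2.05,2.73])
def solve(P,tx,ty,seeds,off=.006):
    """grasp point P"""
    tx=np.array(tx)/np.linalg.norm(tx);ty=np.array(ty,float);ty-=tx*(ty@tx);ty/=np.linalg.norm(ty)
    tcp=np.array(P)-tx*off
    def r(q):
        p,R=fk(q,X,S);return np.r_[p-tcp,.3*(R[:,2]-tx),.3*(R[:,0]-ty),]
    best=None
    for s in seeds:
        o=least_squares(r,np.clip(s,lo+.01,hi-.01),bounds=(lo+.03,hi-.03))
        if best is None or o.cost<best[0]-1e-9: best=(o.cost,o.x)
    return best
E
python3 - <<'E'
from ik import *
rng=np.random.default_rng(0)
seeds=[lo+(hi-lo)*rng.random(7) for _ in range(12)]
for P in([.595,.149,.16],[.585,-.031,.16]):
  for al in(10,25,40):
    for h in range(-120,181,30):
      a,b=np.radians(al),np.radians(h)
      tx=[np.cos(a)*np.cos(b),np.cos(a)*np.sin(b),-np.sin(a)]
      for sg in(1,-1):
        y=[-sg*np.sin(b),sg*np.cos(b),0]
        o=solve(P,tx,y,seeds)
        if o[0]<1e-5: print(P,al,h,sg,"%.1e"%o[0],np.round(o[1],2))
E
```

```text
1.3078317748781364e-08 (-1, -1, -1, -1) [-2.0000e-04  2.7820e-01 -1.0000e-04 -3.5800e-02  5.5450e-01 -2.0000e-04
 -2.0000e-04  4.9350e-01 -1.0000e-04  3.0900e-01  3.1414e+00 -1.0000e-04
 -2.8200e-02]
1.3078317748795254e-08 (-1, -1, -1, -1) [-2.0000e-04  2.7820e-01 -1.0000e-04 -3.5800e-02  5.5450e-01 -2.0000e-04
 -2.0000e-04  4.9350e-01 -1.0000e-04  3.0900e-01 -3.1418e+00 -1.0000e-04
 -2.8200e-02]
1.3078317751366786e-08 (-1, -1, -1, -1) [-2.0000e-04  2.7820e-01 -1.0000e-04 -3.5800e-02  5.5450e-01 -2.0000e-04
 -2.0000e-04  4.9350e-01 -1.0000e-04  3.0900e-01  3.1414e+00 -1.0000e-04
 -2.8200e-02]
1.6200057205445475 (-1, -1, -1, -1) [-2.000e-04  2.782e-01 -1.000e-04 -3.580e-02  5.545e-01 -2.000e-04
 -2.000e-04  4.935e-01  1.000e-04  3.090e-01 -2.000e-04 -1.000e-04
 -2.820e-02]
[[-0.  -0.   0.   0.  -0.   0.  -0.  -0.   0. ]
 [ 0.  -0.   0.  -0.  -0.   0.   0.  -0.   0. ]
 [ 0.   0.  -0.  -0.   0.   0.   0.  -0.  -0. ]
 [-0.   0.1 -0.1 -0.   0.   0.  -0.  -0.  -0. ]
 [ 0.   0.  -0.  -0.  -0.   0.   0.   0.  -0. ]
 [ 0.   0.   0.  -0.  -0.   0.   0.   0.   0. ]
 [ 0.  -0.   0.   0.  -0.   0.  -0.   0.   0. ]
 [-0.   0.   0.  -0.  -0.   0.   0.  -0.  -0. ]
 [-0.  -0.  -0.  -0.  -0.   0.  -0.   0.   0. ]]Traceback (most recent call last):
  File "<stdin>", line 11, in <module>
  File "ik.py", line 13, in solve
    o=least_squares(r,np.clip(s,lo+.01,hi-.01),bounds=(lo+.03,hi-.03))
    return func(*args, **kwargs)
    raise ValueError("Initial guess is outside of provided bounds")
ValueError: Initial guess is outside of provided bounds
```

```bash
sed -i 's/np.clip(s,lo+.01,hi-.01)/np.clip(s,lo+.05,hi-.05)/' ik.py
time python3 - <<'E'
from ik import *
rng=np.random.default_rng(0)
seeds=[lo+(hi-lo)*rng.random(7) for _ in range(10)]
for P in([.595,.149,.16],[.585,-.031,.16]):
  for al in(5,25,40):
    for h in range(-120,181,30):
      a,b=np.radians(al),np.radians(h)
      tx=[np.cos(a)*np.cos(b),np.cos(a)*np.sin(b),-np.sin(a)]
      for sg in(1,-1):
        y=[-sg*np.sin(b),sg*np.cos(b),0]
        o=solve(P,tx,y,seeds)
        if o[0]<1e-5: print(P,al,h,sg,"%.1e"%o[0],np.round(o[1],2))
E
```

```text
[0.595, 0.149, 0.16] 5 -120 1 2.6e-21 [-1.07  1.44  1.09  1.25  0.03  1.94 -0.47]
[0.595, 0.149, 0.16] 5 -120 -1 8.1e-26 [-0.92  1.23  0.66  1.24  0.28  2.01  2.36]
[0.595, 0.149, 0.16] 5 -90 1 3.6e-26 [-1.33  1.32  1.01  1.57  0.26  1.44 -0.54]
[0.595, 0.149, 0.16] 5 -90 -1 2.7e-26 [-1.06  1.06  0.49  1.56  0.64  1.66  2.25]
[0.595, 0.149, 0.16] 5 -60 1 7.0e-18 [-0.62  0.87 -0.32  1.89  1.34  1.83 -1.24]
[0.595, 0.149, 0.16] 5 -60 -1 7.9e-30 [-0.58  0.88 -0.38  1.88  1.36  1.86  1.9 ]
[0.595, 0.149, 0.16] 5 -30 1 4.5e-15 [-0.22  0.94 -0.8   2.22  1.97  2.02 -1.22]
[0.595, 0.149, 0.16] 5 -30 -1 2.4e-17 [-0.24  0.93 -0.78  2.22  1.96  2.    1.91]
[0.595, 0.149, 0.16] 5 60 1 1.2e-30 [-0.44  0.98  0.7   2.27  4.13  1.96 -1.88]
[0.595, 0.149, 0.16] 5 60 -1 4.0e-20 [-0.45  0.99  0.7   2.27  4.13  1.97  1.26]
[0.595, 0.149, 0.16] 5 90 1 2.5e-19 [ 0.71  1.   -0.73  1.84 -0.99  1.11 -2.22]
[0.595, 0.149, 0.16] 5 90 -1 4.2e-30 [ 0.74  1.03 -0.78  1.84 -0.95  1.07  0.89]
[0.595, 0.149, 0.16] 5 120 1 6.6e-25 [ 0.24  1.   -0.26  1.5  -0.89  1.73 -2.22]
[0.595, 0.149, 0.16] 5 120 -1 2.1e-24 [ 0.3
[... 7311 characters left out ...]
-0.031, 0.16] 40 90 1 1.7e-26 [ 0.19  0.62  0.19  1.82 -0.95  1.32 -2.22]
[0.585, -0.031, 0.16] 40 90 -1 2.1e-29 [ 0.49  0.62 -0.21  1.8  -0.77  1.18  0.77]
[0.585, -0.031, 0.16] 40 120 1 1.0e-19 [-0.13  0.83  0.59  1.58 -0.85  1.73 -1.88]
[0.585, -0.031, 0.16] 40 120 -1 9.5e-24 [ 0.23  0.74  0.01  1.56 -0.59  1.55  1.  ]
[0.585, -0.031, 0.16] 40 150 1 4.0e-26 [-0.21  0.9   0.56  1.4  -0.57  1.85 -1.62]
[0.585, -0.031, 0.16] 40 150 -1 2.9e-21 [-0.11  0.86  0.38  1.4  -0.49  1.81  1.42]
[0.585, -0.031, 0.16] 40 180 1 7.7e-24 [-0.33  0.92  0.51  1.34 -0.26  1.85 -1.33]
[0.585, -0.031, 0.16] 40 180 -1 7.1e-27 [-0.17  0.87  0.22  1.33 -0.13  1.84  1.65]
real	1m41.417s
user	1m39.697s
sys	0m0.196s
```

```bash
cat >> ik.py <<'E'
def jac(q,e=1e-6):
    p0,R0=fk(q,X,S);J=np.zeros((6,7))
    for i in range(7):
        d=np.array(q,float);d[i]+=e;p,R=fk(d,X,S)
        J[:3,i]=(p-p0)/e;J[3:,i]=Ro.from_matrix(R@R0.T).as_rotvec()/e
    return J
def track(q,P,tx,ty,n=25,off=.006):
    """straight pose interpolation with DLS from q; returns q path end, min margin"""
    q=np.array(q,float);tx=np.array(tx)/np.linalg.norm(tx);ty=np.array(ty,float);ty-=tx*(ty@tx);ty/=np.linalg.norm(ty)
    Rt=np.c_[ty,np.cross(tx,ty)*0+np.cross(tx,ty),tx]
    p0,R0=fk(q,X,S);Rt=np.c_[ty,np.cross(tx,ty),tx]
    rv=Ro.from_matrix(Rt@R0.T).as_rotvec();pt=np.array(P)-tx*off
    m=9
    for k in range(1,n+1):
        pg=p0+(pt-p0)*k/n;Rg=Ro.from_rotvec(rv*k/n).as_matrix()@R0
        for _ in range(4):
            p,R=fk(q,X,S);e=np.r_[pg-p,Ro.from_matrix(Rg@R.T).as_rotvec()]
            J=jac(q);q=np.clip(q+J.T@np.linalg.solve(J@J.T+1e-4*np.eye(6),e),lo,hi)
        m=min(m,np.min(np.minimum(q-lo,hi-q)))
    p,R=fk(q,X,S);return q,m,np.linalg.norm(p-pt)*1000,np.degrees(np.linalg.norm(Ro.from_matrix(Rt@R.T).as_rotvec()))
def dirs(al,yaw_deg):
    a,b=np.radians(al),np.radians(yaw_deg)
    d=np.array([np.cos(b),np.sin(b),0]);l=np.array([-np.sin(b),np.cos(b),0]);z=np.array([0,0,1.])
    grasp=-np.sin(a)*d-np.cos(a)*z; place=np.cos(a)*d-np.sin(a)*z
    return d,l,grasp,place
E
python3 - <<'E'
from ik import *
q0=[-.1174,.4544,-.2651,1.5676,.1284,1.128,-2.0315]
f=lambda r:(np.round(r[0],2),"margin %.2f err %.1f mm %.1f deg"%r[1:])
for name,c,yaw in(("orange",[.426,-.176],-25.6),("red",[.403,-.366],-45)):
  for al in(20,30):
   for flip in(0,180):
    for sg in(1,-1):
     d,l,g,pl=dirs(al,yaw+flip)
     P=np.r_[c,.022]+.015*d
     r1=track(q0,P+[.03,0,.2],[0,0,-1],sg*l)
     r2=track(r1[0],P+[0,0,.1],g,sg*l);r3=track(r2[0],P,g,sg*l);r4=track(r3[0],P+[.05,0,.25],g,sg*l)
     r5=track(r4[0],P+[.1,0.1,.3],pl,sg*l)
     for hd in(-90,90):
      d2,l2,g2,pl2=dirs(al,hd)
      r6=track(r5[0],[.59,-.03,.3],pl2,sg*l2);r7=track(r6[0],[.59,-.03,.16],pl2,sg*l2)
      mm=[r[1] for r in(r1,r2,r3,r4,r5,r6,r7)];ee=[r[2] for r in(r1,r2,r3,r4,r5,r6,r7)]
      print(name,al,flip,sg,hd,"marg",np.round(mm,2),"err",np.round(ee,0))
E
```

```text
orange 20 0 1 -90 marg [0.48 0.48 0.52 0.52 0.   0.   0.  ] err [ 0.  0.  0.  0. 29.  6.  0.]
orange 20 0 1 90 marg [0.48 0.48 0.52 0.52 0.   0.   0.  ] err [  0.   0.   0.   0.  29. 205. 189.]
orange 20 0 -1 -90 marg [0.45 0.45 0.49 0.5  0.   0.   0.  ] err [  0.   0.   0.   0.  33.   9. 113.]
orange 20 0 -1 90 marg [0.45 0.45 0.49 0.5  0.   0.   0.  ] err [  0.   0.   0.   0.  33. 294.  63.]
orange 20 180 1 -90 marg [0.39 0.01 0.   0.01 0.   0.   0.34] err [ 0.  0. 69.  0. 54.  0.  0.]
orange 20 180 1 90 marg [0.39 0.01 0.   0.01 0.   0.   0.  ] err [ 0.  0. 69.  0. 54. 17.  2.]
orange 20 180 -1 -90 marg [0.42 0.04 0.   0.   0.   0.   0.32] err [ 0.  0. 19.  0. 39.  0.  0.]
orange 20 180 -1 90 marg [0.42 0.04 0.   0.   0.   0.02 0.16] err [ 0.  0. 19.  0. 39.  0.  0.]
orange 30 0 1 -90 marg [0.48 0.49 0.63 0.42 0.04 0.   0.09] err [0. 0. 0. 0. 0. 0. 0.]
orange 30 0 1 90 marg [0.48 0.49 0.63 0.42 0.04 0.   0.  ] err [  0.   0.   0.   0.   0. 181. 164.]
orange 30 0 -1 -90 marg [0.45 0.46 0.61 0.45 0.   0.   0.  ] err [  0.   0.   0.   0.   1. 128.  93.]
orange 30 0 -1 90 marg [0.45 0
[... 1275 characters left out ...]
. 0. 0. 0. 0. 0. 0.]
red 30 0 1 90 marg [0.59 0.63 0.64 0.36 0.09 0.   0.  ] err [  0.   0.   0.   0.   0. 181. 164.]
red 30 0 -1 -90 marg [0.57 0.62 0.68 0.38 0.   0.   0.  ] err [  0.   0.   0.   0.   1. 128.  93.]
red 30 0 -1 90 marg [0.57 0.62 0.68 0.38 0.   0.   0.  ] err [  0.   0.   0.   0.   1. 240. 323.]
red 30 180 1 -90 marg [0.52 0.   0.   0.01 0.   0.   0.46] err [  0.  45. 150.   0.  42.   0.   0.]
red 30 180 1 90 marg [0.52 0.   0.   0.01 0.   0.   0.  ] err [  0.  45. 150.   0.  42.  14.   3.]
red 30 180 -1 -90 marg [0.54 0.   0.   0.   0.   0.   0.31] err [ 0. 17.  0.  0. 22.  0.  0.]
red 30 180 -1 90 marg [0.54 0.   0.   0.   0.   0.02 0.18] err [ 0. 17.  0.  0. 22.  0.  0.]
```

```bash
python3 - <<'E'
from ik import *
q0=[-.1174,.4544,-.2651,1.5676,.1284,1.128,-2.0315]
for name,c,yaw in(("orange",[.426,-.176],-25.6),("red",[.403,-.366],-45)):
  for al in(20,30,40):
    for sg in(1,-1):
     for T in([.59,-.03],[.60,.149]):
      d,l,g,pl=dirs(al,yaw)
      P=np.r_[c,.022]+.015*d
      r1=track(q0,P+[.03,0,.2],[0,0,-1],sg*l)
      r2=track(r1[0],P+[0,0,.1],g,sg*l);r3=track(r2[0],P,g,sg*l);r4=track(r3[0],P+[.05,0,.28],g,sg*l)
      d2,l2,g2,pl2=dirs(al,-90)
      r5=track(r4[0],[*T,.3],g2,sg*l2)
      r6=track(r5[0],[*T,.3],pl2,sg*l2);r7=track(r6[0],[*T,.16],pl2,sg*l2)
      rs=(r1,r2,r3,r4,r5,r6,r7)
      print(name,al,sg,T,"marg",np.round([r[1] for r in rs],2),"err",np.round([r[2] for r in rs],0), np.round(r7[0],2))
E
```

```text
orange 20 1 [0.59, -0.03] marg [0.48 0.48 0.52 0.52 0.54 0.25 0.26] err [0. 0. 0. 0. 0. 0. 0.] [-0.3   0.77 -0.3   1.81  1.07  1.69 -1.16]
orange 20 1 [0.6, 0.149] marg [0.48 0.48 0.52 0.52 0.55 0.08 0.08] err [0. 0. 0. 0. 0. 0. 0.] [-0.54  0.87 -0.27  1.55  0.91  1.85 -1.14]
orange 20 -1 [0.59, -0.03] marg [0.45 0.45 0.49 0.5  0.   0.   0.  ] err [  0.   0.   0.   0.   0. 144. 114.] [-1.33  1.68  1.37  1.89 -0.54  1.06 -2.73]
orange 20 -1 [0.6, 0.149] marg [0.45 0.45 0.49 0.5  0.   0.   0.  ] err [  0.   0.   0.   0.   0. 148. 142.] [-1.44  1.7   1.37  1.65 -0.51  1.4  -2.73]
orange 30 1 [0.59, -0.03] marg [0.48 0.49 0.63 0.37 0.38 0.37 0.38] err [0. 0. 0. 0. 0. 0. 0.] [-0.26  0.68 -0.31  1.83  1.    1.55 -1.09]
orange 30 1 [0.6, 0.149] marg [0.48 0.49 0.63 0.37 0.38 0.19 0.2 ] err [0. 0. 0. 0. 0. 0. 0.] [-0.52  0.79 -0.27  1.59  0.84  1.71 -1.1 ]
orange 30 -1 [0.59, -0.03] marg [0.45 0.46 0.61 0.4  0.02 0.   0.  ] err [  0.   0.   0.   0.   0. 129.  93.] [-1.3   1.51  1.37  1.9  -0.55  1.03 -2.73]
orange 30 -1 [0.6, 0.149] marg [0.45 0.46 0.61 0.4  0.   0.   0.  ] err [  0.   0.   
[... 1667 characters left out ...]
] marg [0.57 0.62 0.68 0.33 0.   0.   0.  ] err [  0.   0.   0.   0.   0. 139. 130.] [-1.43  1.58  1.37  1.68 -0.57  1.37 -2.73]
red 40 1 [0.59, -0.03] marg [0.59 0.45 0.46 0.14 0.15 0.49 0.5 ] err [0. 0. 0. 0. 0. 0. 0.] [-0.22  0.6  -0.3   1.84  0.91  1.41 -1.  ]
red 40 1 [0.6, 0.149] marg [0.59 0.45 0.46 0.14 0.16 0.31 0.32] err [0. 0. 0. 0. 0. 0. 0.] [-0.48  0.71 -0.27  1.62  0.77  1.57 -1.06]
red 40 -1 [0.59, -0.03] marg [0.57 0.48 0.49 0.15 0.15 0.   0.  ] err [  0.   0.   0.   0.   0. 111.  69.] [-1.26  1.35  1.37  1.91 -0.56  1.   -2.73]
red 40 -1 [0.6, 0.149] marg [0.57 0.48 0.49 0.15 0.   0.   0.  ] err [  0.   0.   0.   0.   0. 129. 114.] [-1.41  1.46  1.37  1.71 -0.63  1.34 -2.73]
```

Emit:
arm_command --pt "100 0 12 7 0 0 0" --pt "100 0 24 13 0 0 0" --pt "100 0 30 16 0 0 0" --pt "100 0 30 16 0 0 0" --pt "100 0 30 16 0 0 0" --pt "100 0 30 16 0 0 0" --pt "100 0 30 16 0 0 0" --pt "100 0 30 16 0 0 0" --pt "100 0 30 16 0 0 0" --pt "100 0 30 17 0 0 0" --pt "100 0 30 17 0 0 0" --pt "100 0 22 12 0 0 0" --pt "100 0 10 6 0 0 0" --pt "100 0 0 0 -7 0 0" --pt "100 0 0 0 -7 0 0" --pt "100 0 0 0 -7 0 0" --pt "100 0 0 0 -7 0 0" --pt "100 0 0 0 -7 0 0" --pt "100 0 0 0 -7 0 0" --pt "100 0 0 0 -7 0 0"

```text
time_s: 27.95
position: [0.4677, -0.1827, 0.2486]
eef_rot: [-1.497, 1.57, 2.456]
wrist_force: [-0.3, 0.3, -0.2]
opening: 0.999
```

Emit:
arm_command --pt "100 0 0 0 -7 0 0" --pt "100 0 0 0 -7 0 0" --pt "100 0 0 0 -7 0 0" --pt "100 0 0 0 -7 0 0" --pt "100 0 0 0 -7 0 0" --pt "100 0 0 0 -7 0 0" --pt "100 0 0 0 -7 0 0" --pt "100 0 0 0 -7 0 0" --pt "100 0 0 0 -7 0 0" --pt "100 0 0 0 -7 0 0" --pt "100 0 0 0 -7 0 0" --pt "100 0 0 0 -7 0 0" --pt "100 0 0 0 -7 0 0" --pt "100 0 0 0 -7 0 0" --pt "100 0 0 0 -7 0 0" --pt "100 0 0 0 0 0 0" --pt "100 0 0 0 0 0 0"

```text
time_s: 29.37
position: [0.4677, -0.1828, 0.2486]
eef_rot: [2.87, 1.57, 2.363]
wrist_force: [-0.1, 0.1, 0.4]
opening: 0.996
```

```bash
python3 - <<'E'
from h import *
from ik import dirs
d,l,g,pl=dirs(30,-25.6)
P=np.array([.426,-.176,.025])+.015*d
go(P-.10*g,g,l)
print("P",P,g,l)
t=avg("top",2);s=avg("side",2)
crop(s,180,90,420,260,3,"s14");crop(t,240,80,480,270,3.3,"t14")
E
```

```text
t 29.37 tcp [ 0.4677 -0.1828  0.2486] open 0.996 F [-0.1045  0.0951  0.3792] q [ 0.6219  0.1786 -0.4196  1.9731  0.0855  1.007   1.2261]
 toolx [-0.0003  0.0003 -1.    ] tooly [0.4857 0.8741 0.0001]
 shift mm (cur axes) [131.8 -10.2  28.1] turn deg [-3.38 29.97 -0.91]
P [ 0.4395 -0.1825  0.025 ] [-0.4509  0.216  -0.866 ] [0.4321 0.9018 0.    ]
```

View pics/s14.png

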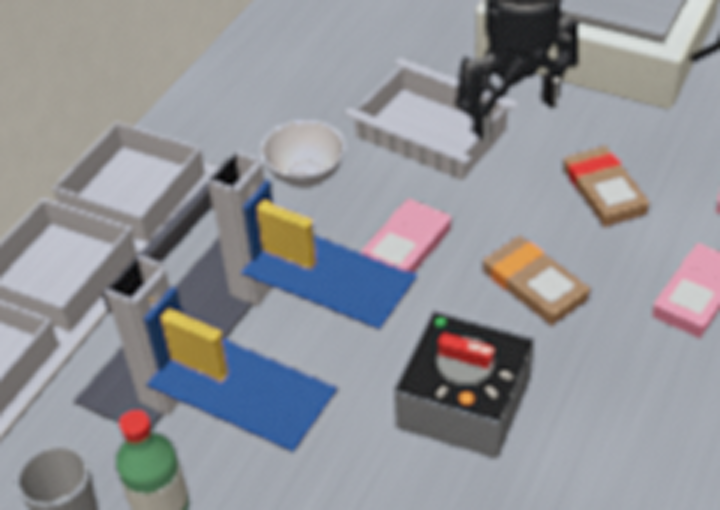

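View pics/t14.png

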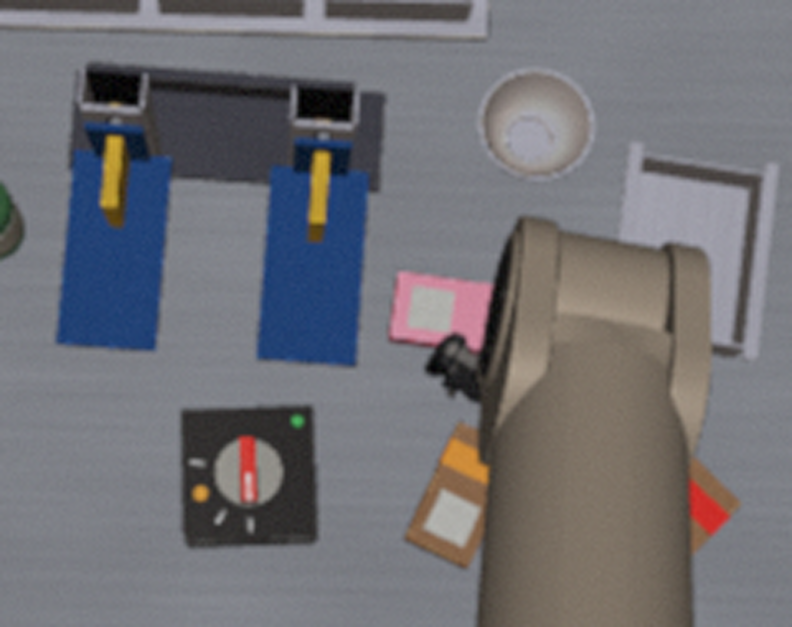

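Emit:
arm_command --pt "100 0 0 0 -0.7 6 -0.2" --pt "100 0 0 0 -0.7 6 -0.2" --pt "100 0 0 0 -0.7 6 -0.2" --pt "100 0 0 0 -0.7 6 -0.2" --pt "100 0 0 0 -0.6 6 -0.1" --pt "100 0 0 0 0 0 0"

```text
time_s: 30.07
position: [0.4685, -0.1833, 0.2464]
eef_rot: [-3.141, 1.037, 2.698]
wrist_force: [-0.9, -0.1, 0.3]
opening: 1.002
```

```bash
python3 - <<'E'
from h import *
from ik import dirs
d,l,g,pl=dirs(30,-25.6)
P=np.array([.426,-.176,.025])+.015*d
go(P-.05*g,g,l)
E
```

```text
t 30.07 tcp [ 0.4685 -0.1833  0.2464] open 1.002 F [-0.8697 -0.0677  0.2681] q [ 0.5853  0.4835 -0.397   1.6636  0.0485  1.5479  1.2941]
 toolx [-0.4594  0.2184 -0.861 ] tooly [ 0.4298  0.9029 -0.0003]
 shift mm (cur axes) [148.1 -11.7  89.2] turn deg [ 0.12 -0.57  0.09]
```

Emit:
arm_command --pt "100 10 -1 6 0 -0.5 0" --pt "100 24 -2 14 0 0 0" --pt "100 30 -2 18 0 0 0" --pt "100 30 -2 18 0 0 0" --pt "100 26 -2 16 0 0 0" --pt "100 18 -2 11 0 0 0" --pt "100 10 -1 6 0 0 0" --pt "100 0 0 0 0 0 0"

```text
time_s: 30.73
position: [0.4657, -0.1956, 0.0746]
eef_rot: [-3.14, 1.054, 2.699]
wrist_force: [-0.9, 0.2, 0.5]
opening: 1.003
```

```bash
python3 - <<'E'
from h import *
from ik import dirs
d,l,g,pl=dirs(30,-25.6)
P=np.array([.426,-.176,.025])+.015*d
go(P,g,l)
t=avg("top",3);s=avg("side",3)
crop(s,310,110,430,230,5,"s15");crop(t,340,160,480,270,5.6,"t15")
E
```

```text
t 30.73 tcp [ 0.4657 -0.1956  0.0746] open 1.003 F [-0.9348  0.1596  0.5004] q [ 0.5768  0.681  -0.3648  1.7644  0.1286  1.2459  1.2827]
 toolx [-0.4464  0.2114 -0.8695] tooly [ 0.4294  0.9031 -0.0009]
 shift mm (cur axes) [51.6  0.6 -0.9] turn deg [0.12 0.4  0.13]
```

View pics/s15.png

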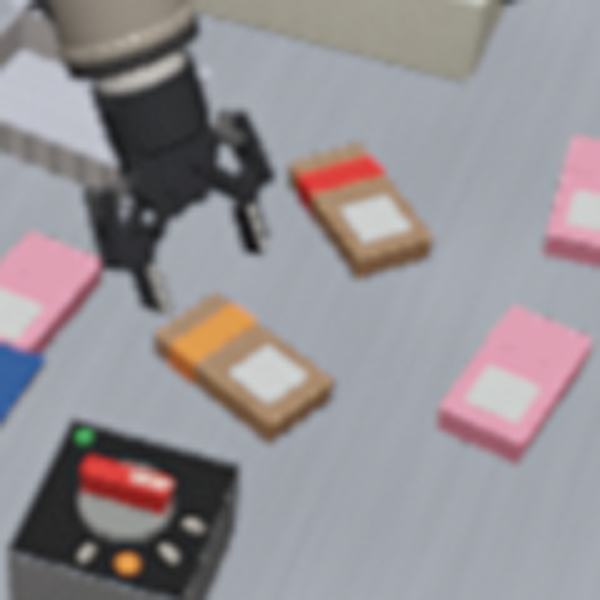

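View pics/t15.png

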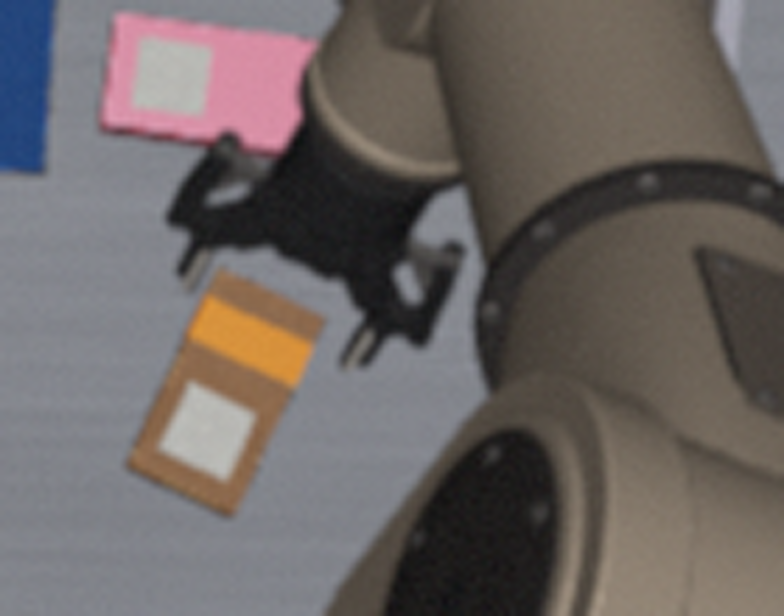

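```bash
python3 - <<'E'
from h import *
t=grab("top")
p,R=st()
for a in(10,20,25):
  for y in(-.0425,.0425):
    P=p+R[:,0]*a/1000+R[:,1]*y;print(a,y,P,(proj(t,P)[0]-[340,160]+.5)*5.6-.5)
q=lambda c:c2p(c,5.6,340,160)
w=ray(t,q([(222,270),(325,318),(235,512),(132,463)]),.024)
c=w.mean(0);L=(w[0]+w[1]-w[2]-w[3])/2;W=(w[0]+w[3]-w[1]-w[2])/2
print(c,np.linalg.norm(L),np.degrees(np.arctan2(L[1],L[0])),np.linalg.norm(W),np.degrees(np.arctan2(W[1],W[0])))
E
```

```text
t 31.08 tcp [ 0.4674 -0.1959  0.0773] open 0.998 F [ 0.0606  0.915  -1.1142] q [ 0.5769  0.6773 -0.3658  1.7619  0.1281  1.2484  1.2836]
 toolx [-0.4436  0.2101 -0.8712] tooly [ 0.4286  0.9035 -0.0003]
10 -0.0425 [ 0.4447 -0.2322  0.0686] [339.2364 350.7391]
10 0.0425 [ 0.4811 -0.1554  0.0686] [193.529  278.6352]
20 -0.0425 [ 0.4403 -0.2301  0.0599] [332.5118 360.9742]
20 0.0425 [ 0.4767 -0.1533  0.0598] [187.6509 289.2373]
25 -0.0425 [ 0.438  -0.229   0.0555] [329.178  366.0485]
25 0.0425 [ 0.4745 -0.1522  0.0555] [184.7366 294.4937]
[ 0.4274 -0.1798  0.024 ] 0.1166708971524966 -24.46226606207429 0.061177392696354506 65.8786200154081
```

```bash
python3 - <<'E'
from h import *
t=grab("top")
q=lambda c:c2p(c,5.6,340,160)
m=ray(t,q([(190,285),(351,362)]),.061);mid=m.mean(0)
p,R=st(0);true=p+R[:,0]*.018
print(mid,true,"bias",mid-true)
b=(mid-true)[:2]
c=np.array([.4274,-.1798])-b;print("carton unbiased",c)
l=np.array([.43,.90]);d=np.array([.907,-.42])
print("lateral err of tool line vs carton (mm, +l)",((c-true[:2])@l)*1000)
E
```

```text
[ 0.4593 -0.197   0.061 ] [ 0.4592 -0.192   0.0614] bias [ 0.0001 -0.005  -0.0004]
carton unbiased [ 0.4273 -0.1748]
lateral err of tool line vs carton (mm, +l) 1.760104581766274
```

Emit:
arm_command --pt "100 12 1 0 0 0 0" --pt "100 14 1 0 0 0 0" --pt "100 10 0 0 0 0 0" --pt "100 5 0 0 0 0 0" --pt "100 0 0 0 0 0 0" --pt "100 0 0 0 0 0 0"

```text
time_s: 31.63
position: [0.4493, -0.1853, 0.0404]
eef_rot: [-3.141, 1.055, 2.699]
wrist_force: [1.1, -0.5, -0.1]
opening: 1.0
```

```bash
python3 - <<'E'
from h import *
from ik import dirs
d,l,g,pl=dirs(30,-25.3)
P=np.array([.4265,-.175,.025])+.015*d
go(P,g,l)
t=avg("top",3);s=avg("side",3)
crop(s,330,130,410,210,7,"s16");crop(t,340,180,440,270,7,"t16")
E
```

```text
t 31.63 tcp [ 0.4493 -0.1853  0.0404] open 1.0 F [ 1.0648 -0.4622 -0.1432] q [ 0.5726  0.7081 -0.3626  1.8181  0.1406  1.1658  1.2695]
 toolx [-0.4455  0.2111 -0.8701] tooly [ 0.4285  0.9036 -0.0002]
 shift mm (cur axes) [12.4 -0.5 -1.1] turn deg [-0.07  0.47 -0.03]
```

View pics/s16.png

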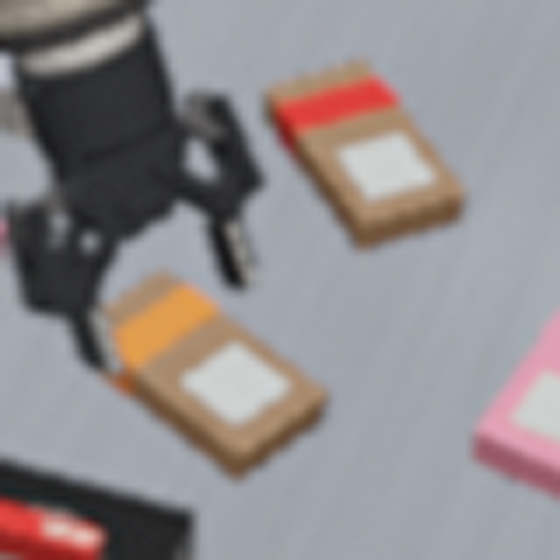

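View pics/t16.png

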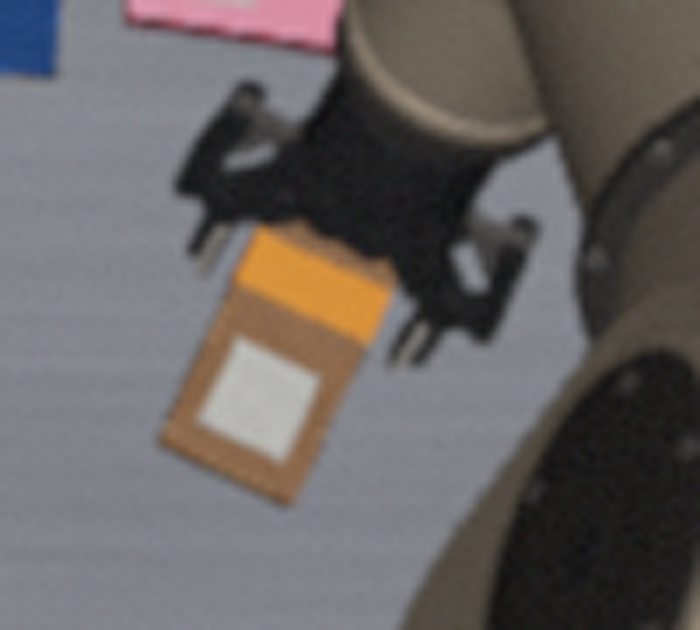

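Emit:
arm_command --pt "100 5 0 0 0 0.4 0" --pt "100 4 0 0 0 0 0" --pt "100 0 0 0 0 0 0" --pt "100 0 0 0 0 0 0"

```text
time_s: 32.27
position: [0.445, -0.1832, 0.0324]
eef_rot: [-3.141, 1.048, 2.699]
wrist_force: [0.2, 0.4, 0.0]
opening: 1.001
```

Emit:
arm_command --pt "100 3 0 0 0 0 0" --pt "100 0 0 0 0 0 0" --pt "100 0 0 0 0 0 0"

```text
time_s: 32.52
position: [0.4439, -0.1827, 0.03]
eef_rot: [-3.141, 1.049, 2.699]
wrist_force: [0.0, 0.3, -0.0]
opening: 1.001
```

```bash
python3 - <<'E'
from h import *
st()
t=avg("top",3);s=avg("side",5)
crop(s,330,130,410,210,7,"s17");crop(t,340,180,440,270,7,"t17")
E
```

```text
t 32.52 tcp [ 0.4439 -0.1827  0.03  ] open 1.001 F [ 0.0348  0.3338 -0.014 ] q [ 0.5713  0.7209 -0.3607  1.8293  0.1438  1.149   1.2666]
 toolx [-0.4508  0.2136 -0.8667] tooly [ 0.4285  0.9035 -0.0003]
```

View pics/s17.png

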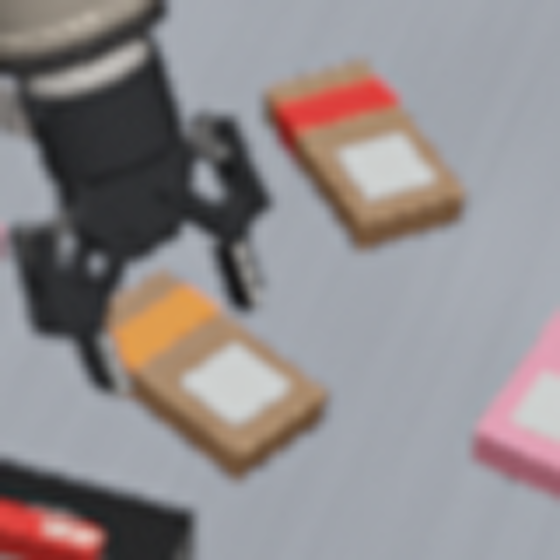

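View pics/t17.png

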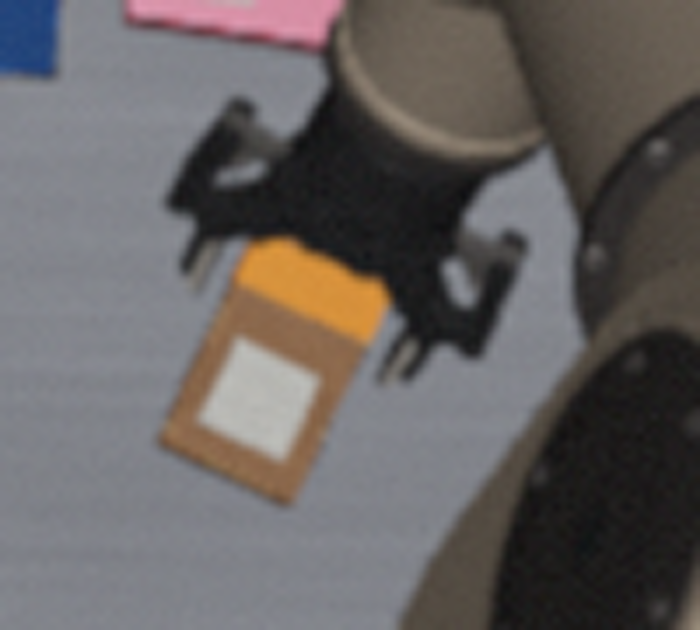

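Emit:
arm_command --pt "100 2 0 0 0 0 0" --pt "100 0 0 0 0 0 0" --pt "100 0 0 0 0 0 0"

```text
time_s: 33.17
position: [0.443, -0.1823, 0.0283]
eef_rot: [-3.141, 1.048, 2.699]
wrist_force: [-0.3, -0.6, -0.1]
opening: 1.001
```

Emit:
arm_command --pt "70 0 0 0 0 0 0" --pt "70 0 0 0 0 0 0" --pt "60 0 0 0 0 0 0" --pt "60 0 0 0 0 0 0" --pt "50 0 0 0 0 0 0" --pt "50 0 0 0 0 0 0" --pt "50 0 0 0 0 0 0" --pt "50 0 0 0 0 0 0"

```text
time_s: 33.83
position: [0.4433, -0.1824, 0.0287]
eef_rot: [-3.141, 1.049, 2.699]
wrist_force: [-0.0, -0.9, 5.1]
opening: 0.732
```

Emit:
arm_command --pt "0 0 0 0 0 0 0" --pt "0 -4 0 -2.3 0 0 0" --pt "0 -9 0 -5.2 0 0 0" --pt "0 -17 0 -10 0 0 0" --pt "0 -26 0 -15 0 0 0" --pt "0 -30 0 -17 0 0 0" --pt "0 -30 0 -17 0 0 0" --pt "0 -30 0 -17 0 0 0" --pt "0 -30 0 -17 0 0 0" --pt "0 -30 0 -17 0 0 0" --pt "0 -20 0 -12 0 0 0" --pt "0 -8 0 -5 0 0 0" --pt "0 0 0 0 0 0 0"

```text
time_s: 34.92
position: [0.4437, -0.1823, 0.3007]
eef_rot: [-3.141, 1.053, 2.699]
wrist_force: [1.3, -0.2, -2.8]
opening: 0.731
```

```bash
python3 - <<'E'
from h import *
from ik import dirs,track
d2,l2,g2,pl2=dirs(30,-90)
go([.59,.05,.30],g2,l2)
q=manip.get_state()["qpos"]
print([np.round(a,2) for a in track(q,[.59,.05,.30],g2,l2)])
t=avg("top",3);s=avg("side",3)
crop(s,200,0,440,210,3,"s18");crop(t,280,100,480,270,4,"t18")
E
```

```text
t 34.92 tcp [ 0.4437 -0.1823  0.3007] open 0.731 F [ 1.2813 -0.209  -2.7848] q [ 0.6132  0.3882 -0.4064  1.6742  0.0288  1.6141  1.317 ]
 toolx [-0.4476  0.2121 -0.8687] tooly [ 0.4285  0.9035 -0.0002]
 shift mm (cur axes) [-20.8 269.9  27.2] turn deg [56.05  0.29 32.17]
[array([ 0.37,  0.32, -0.37,  1.75, -0.45,  1.14,  0.22]), np.float64(0.44), np.float64(0.0), np.float64(0.0)]
```

View pics/s18.png

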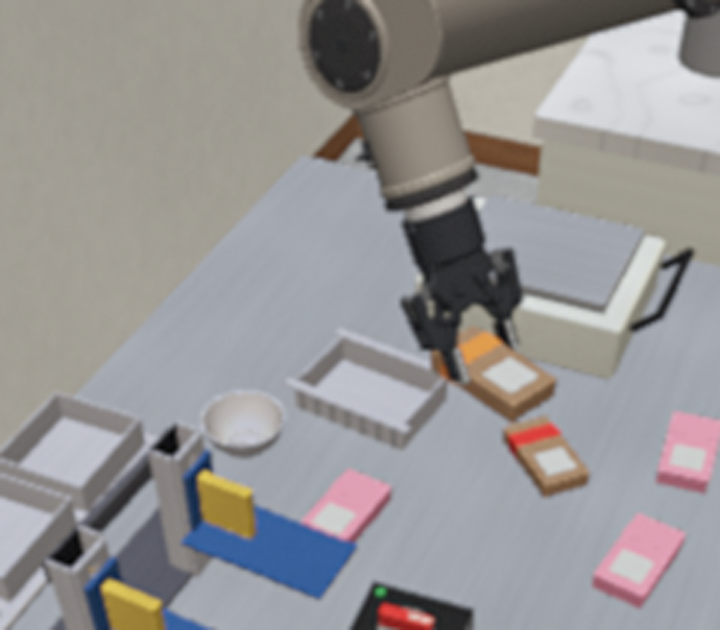

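View pics/t18.png

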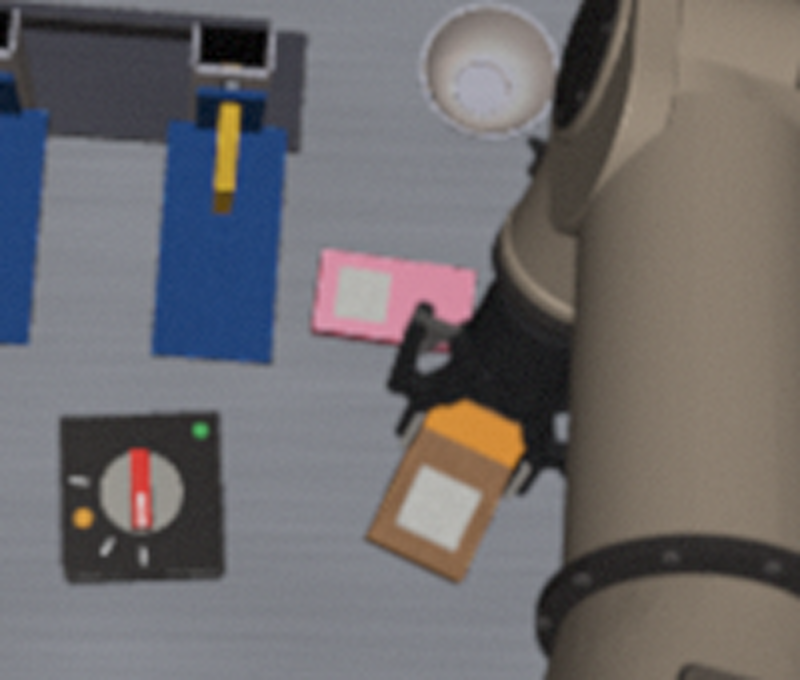

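Emit:
arm_command --pt "0 -1 12 1 0 0 0" --pt "0 -2 24 3 0 0 0" --pt "0 -3 33 3 0 0 0" --pt "0 -3 33 4 0 0 0" --pt "0 -3 33 4 0 0 0" --pt "0 -3 33 4 0 0 0" --pt "0 -3 33 3 0 0 0" --pt "0 -2 30 3 0 0 0" --pt "0 -1 24 2 0 0 0" --pt "0 0 15 0 0 0 0" --pt "0 0 0 0 5.6 0 3.2" --pt "0 0 0 0 5.6 0 3.2" --pt "0 0 0 0 5.6 0 3.2" --pt "0 0 0 0 5.6 0 3.2" --pt "0 0 0 0 5.6 0 3.2" --pt "0 0 0 0 5.6 0 3.2" --pt "0 0 0 0 5.6 0 3.2" --pt "0 0 0 0 5.6 0 3.2" --pt "0 0 0 0 5.6 0 3.2" --pt "0 0 0 0 5.6 0 3.2"

```text
time_s: 36.88
position: [0.5893, 0.0467, 0.3024]
eef_rot: [-3.133, 1.05, 1.573]
wrist_force: [-0.2, 1.0, -1.7]
opening: 0.734
```

```bash
python3 - <<'E'
from h import *
from ik import dirs,track
d2,l2,g2,pl2=dirs(30,-90)
go([.59,.02,.30],g2,l2)
go([.59,.02,.30],pl2,l2)
q=manip.get_state()["qpos"]
print([np.round(a,2) for a in track(q,[.59,.02,.30],pl2,l2)])
E
```

```text
t 36.88 tcp [0.5893 0.0467 0.3024] open 0.734 F [-0.2367  0.9504 -1.6972] q [ 0.3596  0.3224 -0.3512  1.756  -0.4556  1.1391  0.2243]
 toolx [-0.0013  0.4974 -0.8675] tooly [ 1.     -0.0044 -0.004 ]
 shift mm (cur axes) [-17.2   0.8  24.3] turn deg [-0.33  0.17  0.08]
t 36.88 tcp [0.5893 0.0467 0.3024] open 0.734 F [-0.2367  0.9504 -1.6972] q [ 0.3596  0.3224 -0.3512  1.756  -0.4556  1.1391  0.2243]
 toolx [-0.0013  0.4974 -0.8675] tooly [ 1.     -0.0044 -0.004 ]
 shift mm (cur axes) [-11.2   0.8  18.3] turn deg [ -0.2  -89.82   0.32]
[array([-0.43,  0.51, -0.17,  1.73,  0.87,  1.68, -0.88]), np.float64(0.37), np.float64(0.0), np.float64(0.0)]
```

Emit:
arm_command --pt "0 0 0 0 0 -3 0" --pt "0 0 0 0 0 -6 0" --pt "0 0 0 0 0 -6 0" --pt "0 0 0 0 0 -6 0" --pt "0 0 0 0 0 -6 0" --pt "0 0 0 0 0 -6 0" --pt "0 0 0 0 0 -6 0" --pt "0 0 0 0 0 -6 0" --pt "0 0 0 0 0 -6 0" --pt "0 0 0 0 0 -6 0" --pt "0 0 0 0 0 -6 0" --pt "0 0 0 0 0 -6 0" --pt "0 0 0 0 0 -6 0" --pt "0 0 0 0 0 -6 0" --pt "0 0 0 0 0 -6 0" --pt "0 0 0 0 0 -3 0" --pt "0 0 0 0 0 0 0" --pt "0 0 0 0 0 0 0"

```text
time_s: 38.38
position: [0.5894, 0.0477, 0.3019]
eef_rot: [-0.005, 0.521, -1.57]
wrist_force: [-0.5, -0.0, -1.4]
opening: 0.731
```

```bash
python3 - <<'E'
from h import *
from ik import dirs,track
d2,l2,g2,pl2=dirs(30,-90)
go([.59,-.02,.22],pl2,l2)
t=avg("top",3);s=avg("side",3)
crop(s,180,40,380,240,3,"s19");crop(t,220,60,420,250,4,"t19")
E
```

```text
t 38.38 tcp [0.5894 0.0477 0.3019] open 0.731 F [-0.5038 -0.019  -1.411 ] q [-0.4649  0.5337 -0.1759  1.6996  0.8569  1.7044 -0.8958]
 toolx [ 0.0003 -0.8671 -0.4981] tooly [ 1.      0.0029 -0.0044]
 shift mm (cur axes) [ 93.5   0.8 -37.3] turn deg [ 0.3   0.12 -0.02]
```

View pics/s19.png

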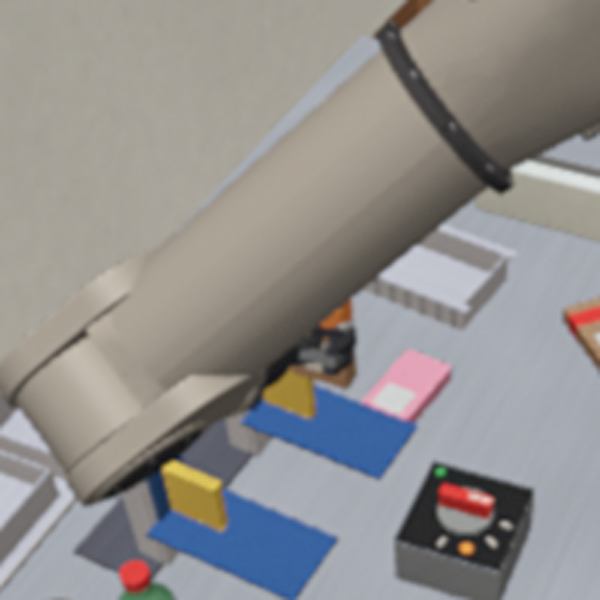

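View pics/t19.png

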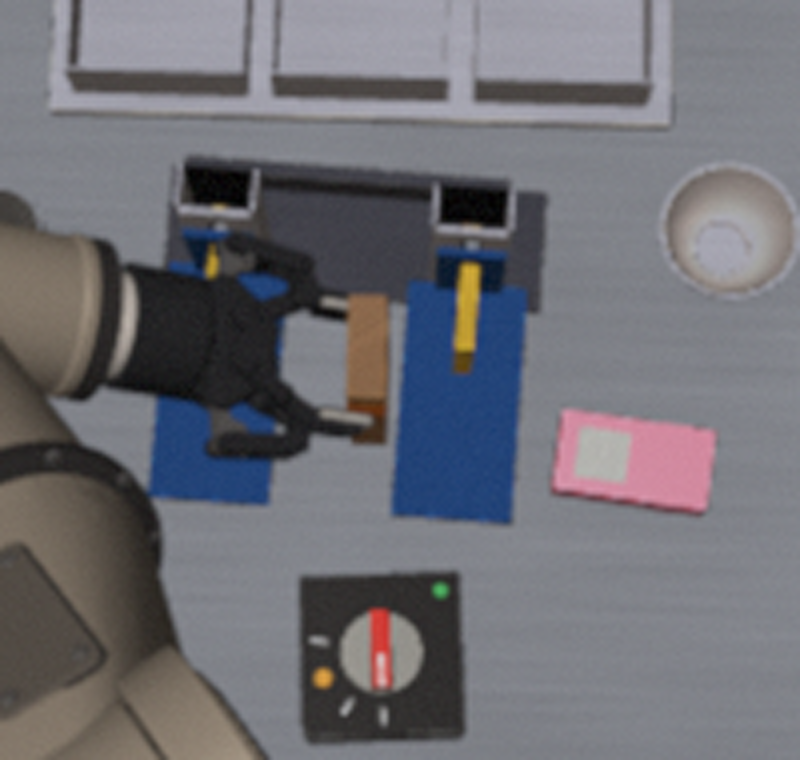

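Emit:
arm_command --pt "0 8 -1 -3 0 0 0" --pt "0 16 -1 -7 0 0 0" --pt "0 20 -2 -8 0 0 0" --pt "0 20 -2 -8 0 0 0" --pt "0 16 -1 -7 0 0 0" --pt "0 12 -0.5 -5 0.3 0 0" --pt "0 0 0 0 0 0 0" --pt "0 0 0 0 0 0 0"

```text
time_s: 39.35
position: [0.5819, -0.0141, 0.2243]
eef_rot: [0.002, 0.52, -1.571]
wrist_force: [-0.3, -0.4, -0.6]
opening: 0.729
```

```bash
python3 - <<'E'
from h import *
from ik import dirs,track
d2,l2,g2,pl2=dirs(30,-90)
go([.582,-.0185,.164],pl2,l2)
t=avg("top",3)
crop(t,240,80,400,220,5,"t20")
for P in ([.582,-.030,.22-.075+.12],):
  print((proj(t,P)[0]-[240,80]+.5)*5-.5)
E
```

```text
t 39.35 tcp [ 0.5819 -0.0141  0.2243] open 0.729 F [-0.3199 -0.3808 -0.5599] q [-0.4031  0.5841 -0.1541  1.8226  0.9065  1.549  -0.9905]
 toolx [-0.0002 -0.8678 -0.497 ] tooly [ 1.     -0.0011  0.0015]
 shift mm (cur axes) [ 27.8   0.  -50.1] turn deg [-0.11  0.2   0.01]
[473.8949 392.753 ]
```

View pics/t20.png

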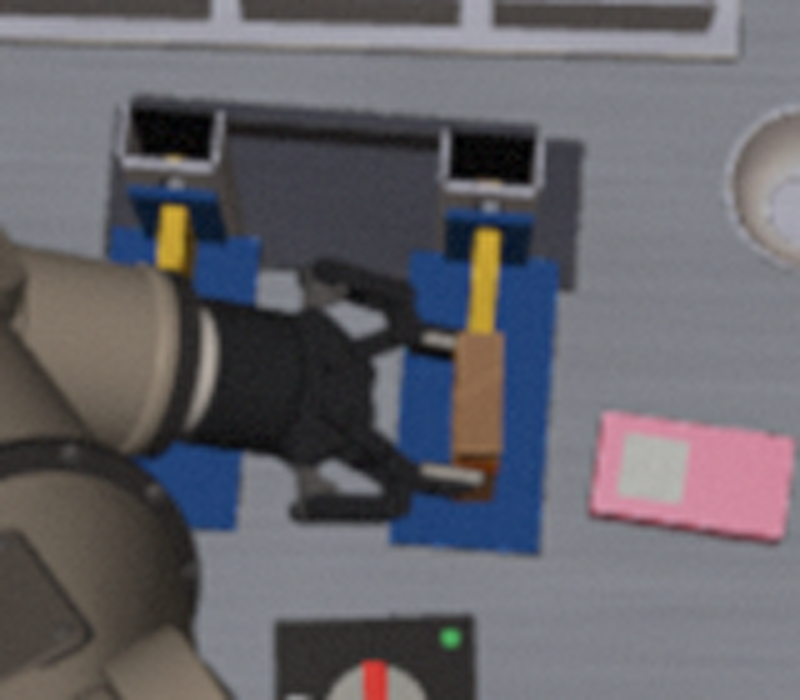

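Emit:
arm_command --pt "0 5 0 -9 0 0 0" --pt "0 8 0 -14 0 0 0" --pt "0 7 0 -13 0 0 0" --pt "0 5 0 -9 0 0 0" --pt "0 2.5 0 -4.5 0 0.2 0" --pt "0 0 0 0 0 0 0" --pt "0 0 0 0 0 0 0"

```text
time_s: 40.08
position: [0.582, -0.0132, 0.1673]
eef_rot: [0.001, 0.523, -1.571]
wrist_force: [0.6, 0.3, -1.7]
opening: 0.737
```

Emit:
arm_command --pt "0 1 0 -1.7 0 0 0" --pt "0 1 0 -1.7 0 0 0" --pt "0 0 0 0 0 0 0" --pt "0 0 0 0 0 0 0"

```text
time_s: 40.42
position: [0.5821, -0.0131, 0.1639]
eef_rot: [0.003, 0.524, -1.57]
wrist_force: [0.5, 0.4, -2.2]
opening: 0.731
```

Emit:
arm_command --pt "0 0.5 0 -0.9 0 0 0" --pt "0 0.5 0 -0.9 0 0 0" --pt "0 0 0 0 0 0 0" --pt "0 0 0 0 0 0 0"

```text
time_s: 40.75
position: [0.582, -0.0131, 0.1616]
eef_rot: [0.002, 0.524, -1.57]
wrist_force: [0.1, -0.1, -1.2]
opening: 0.731
```

Emit:
arm_command --pt "0 0.5 0 -0.9 0 0 0" --pt "0 0.5 0 -0.9 0 0 0" --pt "0 0 0 0 0 0 0" --pt "0 0 0 0 0 0 0"

```text
time_s: 41.08
position: [0.582, -0.013, 0.1595]
eef_rot: [0.002, 0.524, -1.57]
wrist_force: [0.3, -0.4, -1.1]
opening: 0.729
```

Emit:
arm_command --pt "0 0.5 0 -0.9 0 0 0" --pt "0 0 0 0 0 0 0" --pt "0 0 0 0 0 0 0"

```text
time_s: 41.33
position: [0.5821, -0.013, 0.1585]
eef_rot: [0.002, 0.524, -1.57]
wrist_force: [0.3, -0.3, -2.1]
opening: 0.731
```

Emit:
arm_command --pt "0 0.5 0 -0.9 0 0 0" --pt "0 0 0 0 0 0 0" --pt "0 0 0 0 0 0 0"

```text
time_s: 41.58
position: [0.582, -0.013, 0.1575]
eef_rot: [0.002, 0.524, -1.57]
wrist_force: [-0.6, 0.3, -3.3]
opening: 0.728
```

Emit:
arm_command --pt "0 0.5 0 -0.9 0 0 0" --pt "0 0 0 0 0 0 0" --pt "0 0 0 0 0 0 0"

```text
time_s: 41.83
position: [0.582, -0.013, 0.1564]
eef_rot: [0.002, 0.524, -1.57]
wrist_force: [0.0, 0.4, -2.2]
opening: 0.732
```

Emit:
arm_command --pt "0 0.5 0 -0.9 0 0 0" --pt "0 0 0 0 0 0 0" --pt "0 0 0 0 0 0 0"

```text
time_s: 42.08
position: [0.5821, -0.013, 0.1556]
eef_rot: [0.002, 0.523, -1.57]
wrist_force: [-0.9, 1.1, 1.4]
opening: 0.73
```

Emit:
arm_command --pt "0 0.5 0 -0.9 0 0 0" --pt "0 0 0 0 0 0 0" --pt "0 0 0 0 0 0 0"

```text
time_s: 42.33
position: [0.5821, -0.0131, 0.1552]
eef_rot: [0.003, 0.523, -1.57]
wrist_force: [-2.4, 1.1, 8.6]
opening: 0.734
```

```bash
python3 - <<'E'
from h import *
st()
t=avg("top",3);s=avg("side",3)
crop(t,260,110,380,220,6,"t21");crop(s,220,100,360,230,5,"s21")
E
```

```text
t 42.33 tcp [ 0.5821 -0.0131  0.1552] open 0.734 F [-2.3848  1.1126  8.6492] q [-0.4065  0.6837 -0.1514  1.8383  0.9238  1.4794 -1.0841]
 toolx [ 0.0006 -0.8665 -0.4991] tooly [ 1.     -0.0008  0.0025]
```

View pics/t21.png

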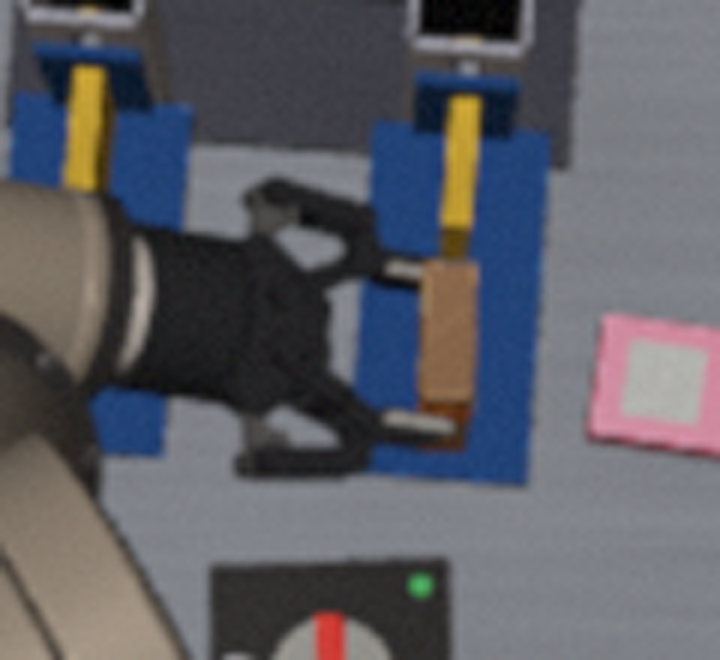

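View pics/s21.png

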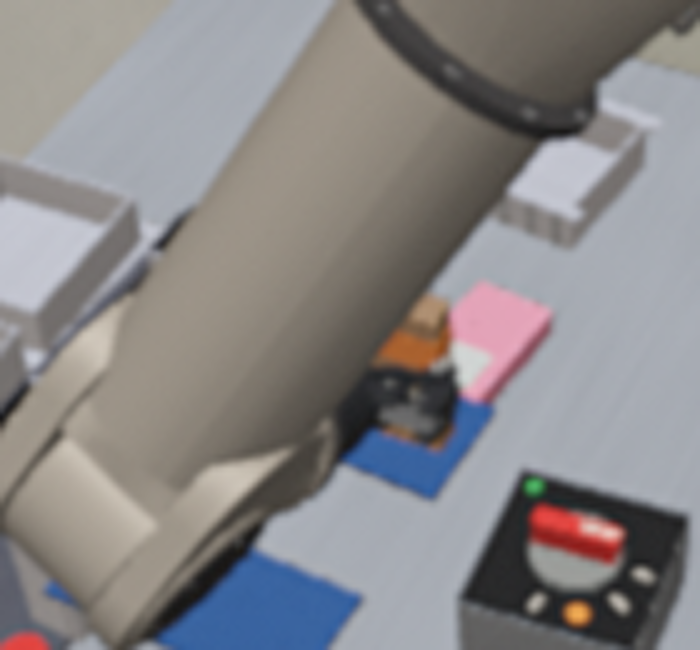

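Emit:
arm_command --pt "0 -0.3 0 0.5 0 0 0" --pt "76 0 0 0 0 0 0" --pt "80 0 0 0 0 0 0" --pt "88 0 0 0 0 0 0" --pt "90 0 0 0 0 0 0" --pt "90 0 0 0 0 0 0" --pt "90 -4 0 0 0 0 0" --pt "90 -10 0 0 0 0 0" --pt "90 -15 0 0 0 0 0" --pt "90 -25 0 0 0 0 0" --pt "90 -30 0 0 0 0 0" --pt "90 0 0 0 0 0 0"

```text
time_s: 43.63
position: [0.5828, 0.0669, 0.1994]
eef_rot: [0.005, 0.529, -1.563]
wrist_force: [0.8, 1.1, -0.2]
opening: 0.905
```

```bash
python3 - <<'E'
from h import *
st()
t=avg("top",3);s=avg("side",3)
crop(t,260,110,380,220,6,"t22");crop(s,220,100,360,230,5,"s22")
E
```

```text
t 43.63 tcp [0.5828 0.0669 0.1994] open 0.905 F [ 0.8295  1.0547 -0.2202] q [-0.4868  0.6609 -0.188   1.7419  0.8517  1.6069 -1.0514]
 toolx [ 0.0068 -0.8634 -0.5045] tooly [1.     0.0052 0.0045]
```

View pics/t22.png

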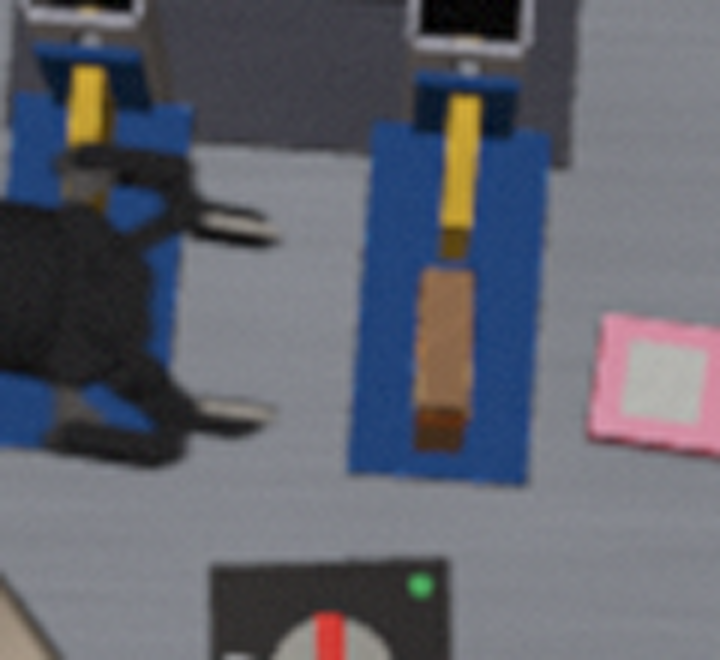

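View pics/s22.png

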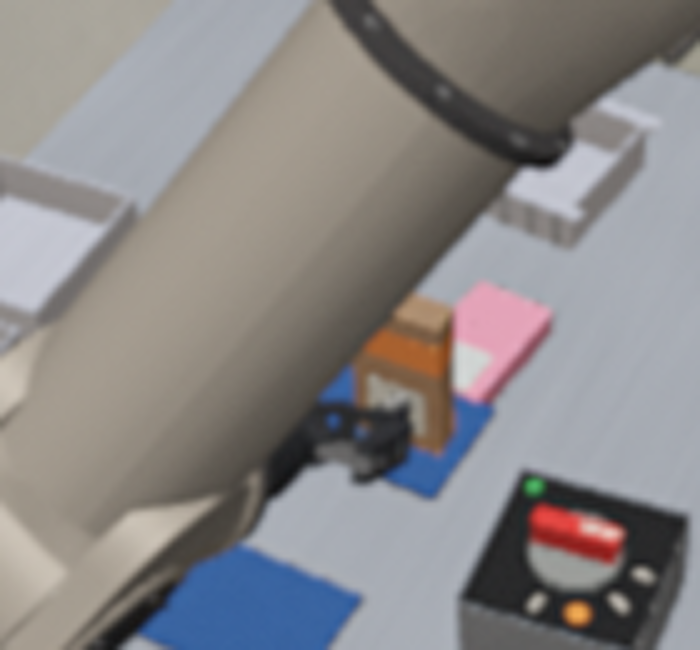

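Emit:
arm_command --pt "90 -10 0 10 0 0 0" --pt "90 -15 0 22 0 0 0" --pt "90 -15 0 26 0 0 0" --pt "90 -15 0 26 0 0 0" --pt "90 -13 0 26 0 0 0" --pt "100 -10 0 20 0 3 0" --pt "100 0 0 0 0 6 0" --pt "100 0 0 0 0 6 0" --pt "100 0 0 0 0 6 0" --pt "100 0 0 0 0 6 0" --pt "100 0 0 0 0 6 0" --pt "100 0 0 0 0 6 0" --pt "100 0 0 0 0 6 0" --pt "100 0 0 0 0 6 0" --pt "100 0 0 0 0 6 0" --pt "100 0 0 0 0 6 0" --pt "100 0 0 0 0 6 0" --pt "100 0 0 0 0 6 0" --pt "100 0 0 0 0 6 0" --pt "100 0 0 0 0 6 0"

```text
time_s: 45.6
position: [0.582, 0.0619, 0.3505]
eef_rot: [3.13, 1.095, 1.56]
wrist_force: [0.3, 1.0, -0.6]
opening: 1.004
```

Emit:
arm_command --pt "100 0 0 0 0 3 0" --pt "100 0 0 0 -5.6 0 -3.2" --pt "100 0 0 0 -5.6 0 -3.2" --pt "100 0 0 0 -5.6 0 -3.2" --pt "100 0 0 0 -5.6 0 -3.2" --pt "100 0 0 0 -5.6 0 -3.2" --pt "100 0 0 0 -5.6 0 -3.2" --pt "100 0 0 0 -5.6 0 -3.2" --pt "100 0 0 0 0 0 0" --pt "100 0 0 0 0 0 0"

```text
time_s: 46.43
position: [0.5818, 0.0627, 0.3488]
eef_rot: [3.132, 1.049, 2.348]
wrist_force: [0.4, 0.3, -0.3]
opening: 0.999
```

```bash
python3 - <<'E'
from h import *
from ik import dirs,track
d,l,g,pl=dirs(30,-45)
P=np.array([.4035,-.363,.025])+.015*d
go(P-.05*g+[0,0,.1],g,l)
q=manip.get_state()["qpos"]
print([np.round(a,2) for a in track(q,P-.05*g,g,l)])
t=avg("top",3);s=avg("side",3)
crop(t,240,90,480,270,3.2,"t23")
E
```

```text
t 46.43 tcp [0.5818 0.0627 0.3488] open 0.999 F [ 0.3693  0.3202 -0.2646] q [ 0.2389  0.4458 -0.3705  1.4796 -0.2501  1.5718  0.7043]
 toolx [-0.3494  0.3551 -0.8671] tooly [0.7069 0.7073 0.0047]
 shift mm (cur axes) [  41.7 -428.   275.2] turn deg [ 0.15  0.12 -0.23]
[array([ 0.76,  0.76, -0.15,  1.57,  0.02,  1.34,  1.4 ]), np.float64(0.49), np.float64(0.0), np.float64(0.0)]
```

View pics/t23.png

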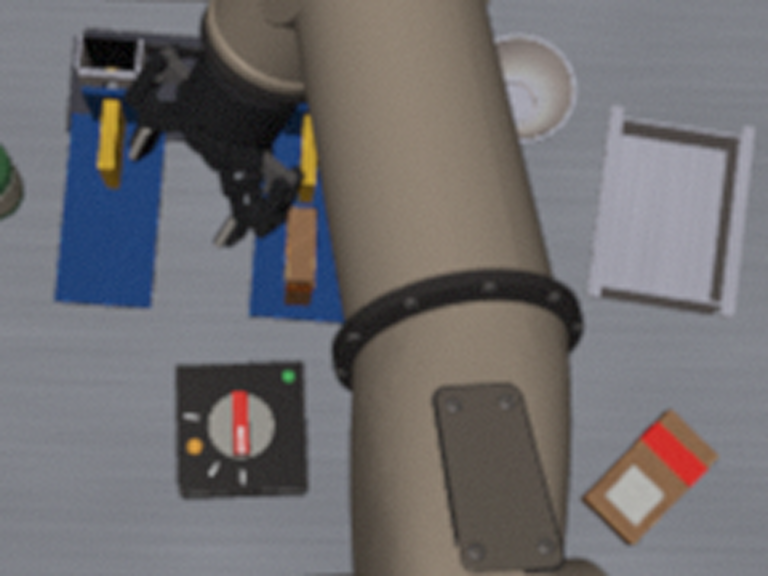

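Emit:
arm_command --pt "100 -2 -12 5 0 0 0" --pt "100 -2 -24 10 0 0 0" --pt "100 -2 -30 15 0 0 0" --pt "100 0 -30 19 0 0 0" --pt "100 3 -30 20 0 0 0" --pt "100 4 -30 20 0 0 0" --pt "100 4 -30 20 0 0 0" --pt "100 4 -30 20 0 0 0" --pt "100 4 -30 20 0 0 0" --pt "100 4 -30 20 0 0 0" --pt "100 4 -30 20 0 0 0" --pt "100 4 -30 20 0 0 0" --pt "100 4 -30 20 0 0 0" --pt "100 4 -30 20 0 0 0" --pt "100 4 -20 16 0 0 0" --pt "100 3 -12 10 0 0 0" --pt "100 0 0 0 0 0 0" --pt "100 0 0 0 0 0 0"

```text
time_s: 48.23
position: [0.4349, -0.3946, 0.1748]
eef_rot: [3.132, 1.049, 2.349]
wrist_force: [0.2, 0.8, 0.3]
opening: 0.998
```

```bash
python3 - <<'E'
from h import *
from ik import dirs,track
d,l,g,pl=dirs(30,-45)
P=np.array([.4035,-.363,.025])+.015*d
go(P-.05*g,g,l)
t=avg("top",3);s=avg("side",3)
crop(t,380,170,500,270,6.5,"t24")
crop(s,330,80,430,170,6,"s24")
E
```

```text
t 48.23 tcp [ 0.4349 -0.3946  0.1748] open 0.998 F [0.1538 0.756  0.3015] q [ 0.7643  0.6509 -0.1538  1.5176  0.0057  1.4942  1.4029]
 toolx [-0.3499  0.3552 -0.8668] tooly [0.7064 0.7078 0.0048]
 shift mm (cur axes) [88.6 -0.3 49.2] turn deg [ 0.19  0.09 -0.21]
```

View pics/t24.png

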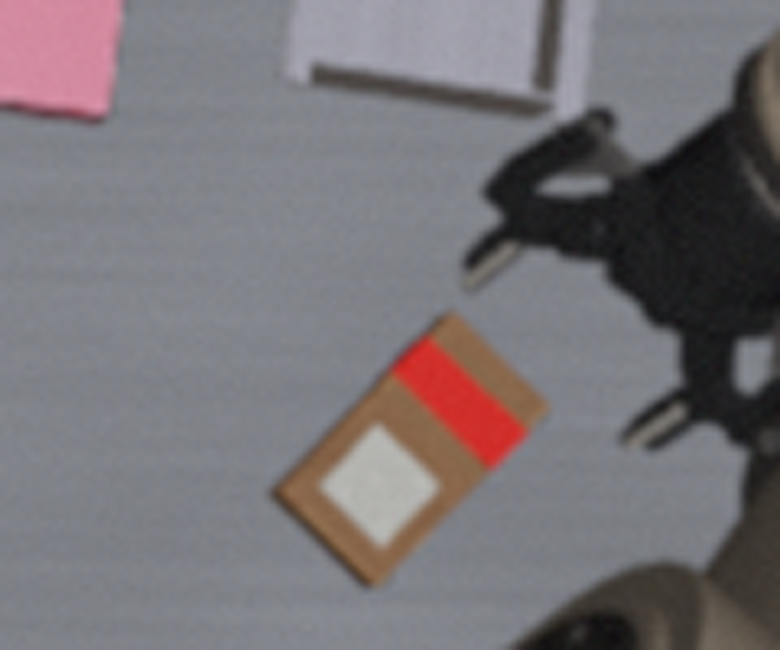

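View pics/s24.png

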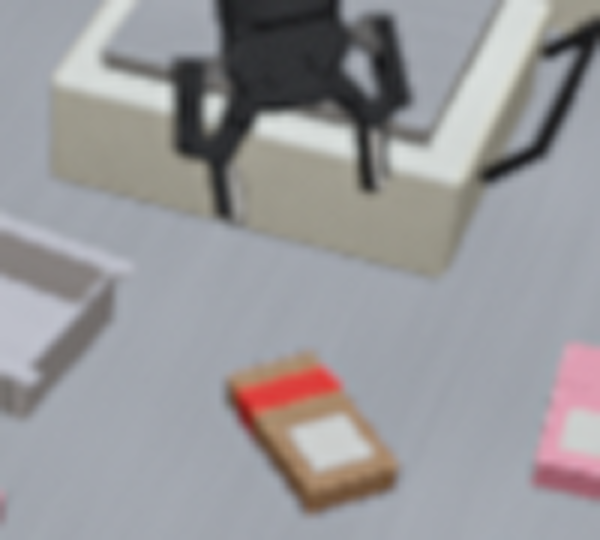

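```bash
python3 - <<'E'
from h import *
t=grab("top")
q=lambda c:c2p(c,6.5,380,170)
print("pan corners",ray(t,q([(290,75),(585,115)]),.045))
p,R=st(0);true=p+R[:,0]*.018
m=ray(t,q([(468,280),(630,440)]),true[2]);mid=m.mean(0);b=(mid-true)[:2];print("bias",b)
w=ray(t,q([(450,315),(548,408),(375,580),(277,490)]),.024);c=w.mean(0)
L=(w[0]+w[1]-w[2]-w[3])/2;W=(w[0]+w[3]-w[1]-w[2])/2
print(c,np.linalg.norm(L),np.degrees(np.arctan2(L[1],L[0])),np.linalg.norm(W),np.degrees(np.arctan2(W[1],W[0])))
print("unb",c[:2]-b)
E
```

```text
pan corners [[ 0.575  -0.3096  0.045 ]
 [ 0.5594 -0.4473  0.045 ]]
bias [ 0.0006 -0.0046]
[ 0.404  -0.3694  0.024 ] 0.1165026882244352 -44.78069467262467 0.06118007087668385 47.236522909578596
unb [ 0.4034 -0.3649]
```

```bash
python3 - <<'E'
from h import *
from ik import dirs,track
d,l,g,pl=dirs(30,-44)
P=np.array([.4034,-.3649,.0235])+.015*d
go(P-.012*g,g,l)
E
```

```text
t 48.58 tcp [ 0.4358 -0.394   0.1756] open 1.0 F [ 0.8249 -0.3676 -0.1162] q [ 0.7626  0.6496 -0.154   1.5175  0.0062  1.4941  1.4031]
 toolx [-0.3498  0.3533 -0.8676] tooly [0.7047 0.7094 0.0048]
 shift mm (cur axes) [128.1  -2.4  51. ] turn deg [-0.57  0.19 -0.64]
```

Emit:
arm_command --pt "100 6 -1 10 -0.6 0 -0.6" --pt "100 14 -1 18 0 0 0" --pt "100 20 0 15 0 0 0" --pt "100 26 0 8 0 0 0" --pt "100 26 0 0 0 0 0" --pt "100 20 0 0 0 0 0" --pt "100 11 0 0 0 0 0" --pt "100 5 0 0 0 0 0" --pt "100 0 0 0 0 0 0" --pt "100 0 0 0 0 0 0"

```text
time_s: 49.42
position: [0.4206, -0.3831, 0.0393]
eef_rot: [3.14, 1.051, 2.372]
wrist_force: [-0.5, -0.8, 1.0]
opening: 0.998
```

```bash
python3 - <<'E'
from h import *
from ik import dirs,track
d,l,g,pl=dirs(30,-44)
P=np.array([.4034,-.3649,.0235])+.015*d
go(P,g,l)
t=avg("top",3);s=avg("side",3)
crop(t,380,170,500,270,6.5,"t25")
crop(s,330,80,430,170,6,"s25")
E
```

```text
t 49.42 tcp [ 0.4206 -0.3831  0.0393] open 0.998 F [-0.5018 -0.7861  1.0252] q [ 0.7611  0.7849 -0.1531  1.6157  0.0374  1.2634  1.4055]
 toolx [-0.3567  0.3458 -0.8679] tooly [0.6952 0.7188 0.0007]
 shift mm (cur axes) [12.7  1.1 -0.8] turn deg [-0.02  0.21 -0.05]
```

View pics/t25.png

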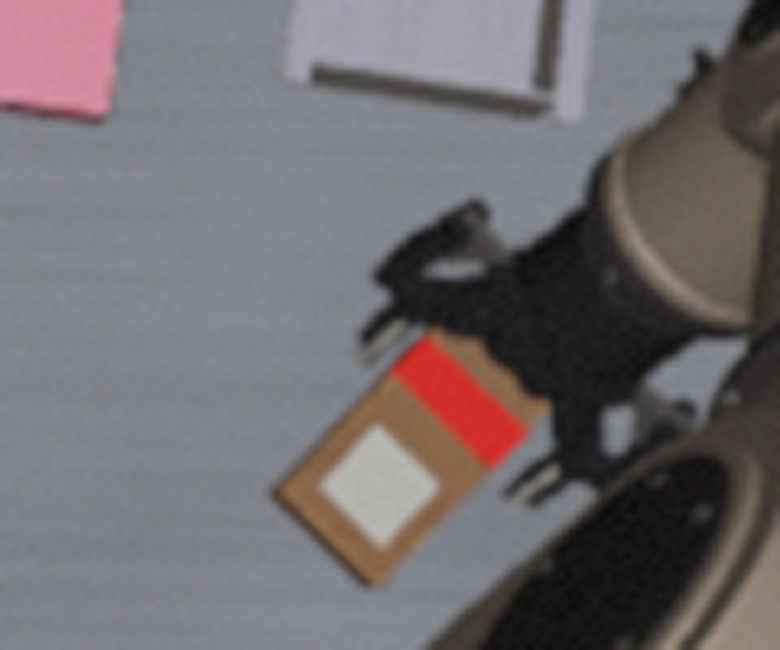

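View pics/s25.png

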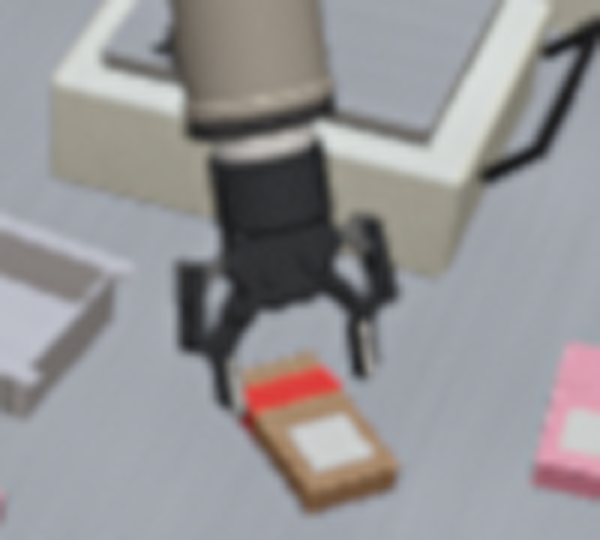

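Emit:
arm_command --pt "100 5 0.5 0 0 0.2 0" --pt "100 5 0 0 0 0 0" --pt "100 2 0 0 0 0 0" --pt "100 0 0 0 0 0 0" --pt "100 0 0 0 0 0 0"

```text
time_s: 50.13
position: [0.4158, -0.3778, 0.0281]
eef_rot: [3.14, 1.046, 2.372]
wrist_force: [0.1, -1.3, -0.1]
opening: 1.0
```

Emit:
arm_command --pt "70 0 0 0 0 0 0" --pt "70 0 0 0 0 0 0" --pt "60 0 0 0 0 0 0" --pt "60 0 0 0 0 0 0" --pt "50 0 0 0 0 0 0" --pt "50 0 0 0 0 0 0" --pt "50 0 0 0 0 0 0" --pt "0 0 0 0 0 0 0"

```text
time_s: 50.8
position: [0.4162, -0.3783, 0.0287]
eef_rot: [3.14, 1.047, 2.371]
wrist_force: [0.9, -0.9, 5.5]
opening: 0.729
```

Gripped. Lift by about 330 mm (orange carton is to be cleared on the way).

Emit:
arm_command --pt "0 0 0 0 0 0 0" --pt "0 -4 0 -2.3 0 0 0" --pt "0 -9 0 -5.2 0 0 0" --pt "0 -17 0 -10 0 0 0" --pt "0 -26 0 -15 0 0 0" --pt "0 -30 0 -17 0 0 0" --pt "0 -30 0 -17 0 0 0" --pt "0 -30 0 -17 0 0 0" --pt "0 -30 0 -17 0 0 0" --pt "0 -30 0 -17 0 0 0" --pt "0 -30 0 -17 0 0 0" --pt "0 -26 0 -15 0 0 0" --pt "0 -20 0 -12 0 0 0" --pt "0 -8 0 -5 0 0 0" --pt "0 0 0 0 0 0 0"

```text
time_s: 52.05
position: [0.4168, -0.379, 0.3652]
eef_rot: [3.14, 1.05, 2.371]
wrist_force: [0.8, 0.8, -1.6]
opening: 0.73
```

```bash
python3 - <<'E'
from h import *
from ik import dirs,track
d2,l2,g2,pl2=dirs(30,-90)
p,R=st(0)
go([.59,.23,p[2]],g2,l2)
q=manip.get_state()["qpos"]
a=track(q,[.59,.23,p[2]],g2,l2);print([np.round(x,2) for x in a])
b=track(a[0],[.59,.23,p[2]],pl2,l2);print([np.round(x,2) for x in b])
c=track(b[0],[.59,.16,.156],pl2,l2);print([np.round(x,2) for x in c])
s=grab("side","s26");t=avg("top",2);crop(t,280,100,480,270,4,"t26")
E
```

```text
t 52.05 tcp [ 0.4168 -0.379   0.3652] open 0.73 F [ 0.7947  0.7887 -1.5868] q [ 0.7615  0.4623 -0.1562  1.4009 -0.0139  1.7976  1.4058]
 toolx [-0.3569  0.3465 -0.8675] tooly [0.6953 0.7187 0.001 ]
 shift mm (cur axes) [ 143.6  556.  -259.9] turn deg [39.85  0.14 22.87]
[array([ 0.09,  0.26, -0.39,  1.68, -0.45,  1.1 , -0.1 ]), np.float64(0.27), np.float64(0.0), np.float64(0.0)]
[array([-0.68,  0.63, -0.18,  1.37,  0.77,  1.98, -0.87]), np.float64(0.07), np.float64(0.0), np.float64(0.0)]
[array([-0.61,  0.79, -0.17,  1.6 ,  0.78,  1.67, -1.09]), np.float64(0.08), np.float64(0.0), np.float64(0.0)]
```

View pics/s26.png

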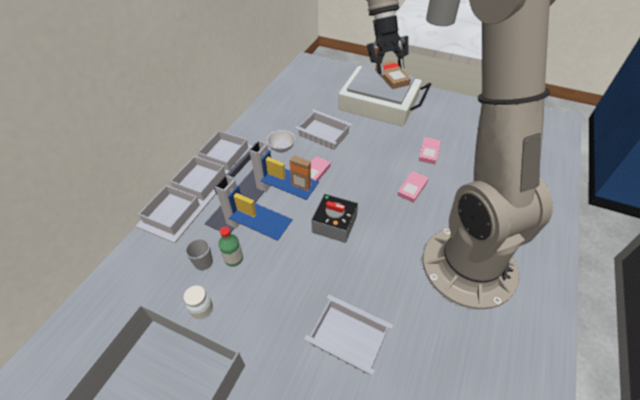

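Emit:
arm_command --pt "0 4 13 -6 0 0 0" --pt "0 7 24 -10 0 0 0" --pt "0 9 30 -13 0 0 0" --pt "0 10 32 -14 0 0 0" --pt "0 10 32 -14 0 0 0" --pt "0 10 32 -14 0 0 0" --pt "0 10 32 -14 0 0 0" --pt "0 10 32 -14 0 0 0" --pt "0 10 32 -14 0 0 0" --pt "0 10 32 -14 0 0 0" --pt "0 10 32 -14 0 0 0" --pt "0 10 32 -14 0 0 0" --pt "0 10 32 -14 0 0 0" --pt "0 10 32 -14 0 0 0" --pt "0 10 32 -14 0 0 0" --pt "0 9 31 -13 0 0 0" --pt "0 7 24 -11 0 0 0" --pt "0 5 16 -8 0 0 0" --pt "0 0 0 0 0 0 0"

```text
time_s: 53.78
position: [0.5778, 0.1952, 0.3368]
eef_rot: [-3.141, 1.043, 2.378]
wrist_force: [0.1, -0.3, -1.8]
opening: 0.732
```

Emit:
arm_command --pt "0 0 0 0 5.7 0 3.3" --pt "0 0 0 0 5.7 0 3.3" --pt "0 0 0 0 5.7 0 3.3" --pt "0 0 0 0 5.7 0 3.3" --pt "0 0 0 0 5.7 0 3.3" --pt "0 0 0 0 5.7 0 3.3" --pt "0 0 0 0 5.7 0 3.1" --pt "0 0 0 0 0 0 0" --pt "0 0 0 0 0 0 0"

```text
time_s: 54.53
position: [0.5781, 0.1901, 0.3377]
eef_rot: [-3.135, 1.047, 1.578]
wrist_force: [-0.5, 0.1, -2.1]
opening: 0.735
```

```bash
python3 - <<'E'
from h import *
from ik import dirs,track
d2,l2,g2,pl2=dirs(30,-90)
p,R=st(0)
P=p+R[:,0]*.006
go(P,pl2,l2)
q=manip.get_state()["qpos"]
b=track(q,P,pl2,l2);print([np.round(x,2) for x in b])
t=avg("top",2);crop(t,220,60,420,250,4,"t27")
E
```

```text
t 54.53 tcp [0.5781 0.1901 0.3377] open 0.735 F [-0.5178  0.1178 -2.1184] q [ 0.1103  0.2585 -0.3331  1.76   -0.4916  1.0788  0.0163]
 toolx [-0.0038  0.5006 -0.8657] tooly [ 1.      0.0019 -0.0033]
 shift mm (cur axes) [ 6.  0. -6.] turn deg [  0.17 -90.04   0.17]
[array([-0.66,  0.6 , -0.15,  1.49,  0.76,  1.89, -0.91]), np.float64(0.16), np.float64(0.0), np.float64(0.0)]
```

View pics/t27.png

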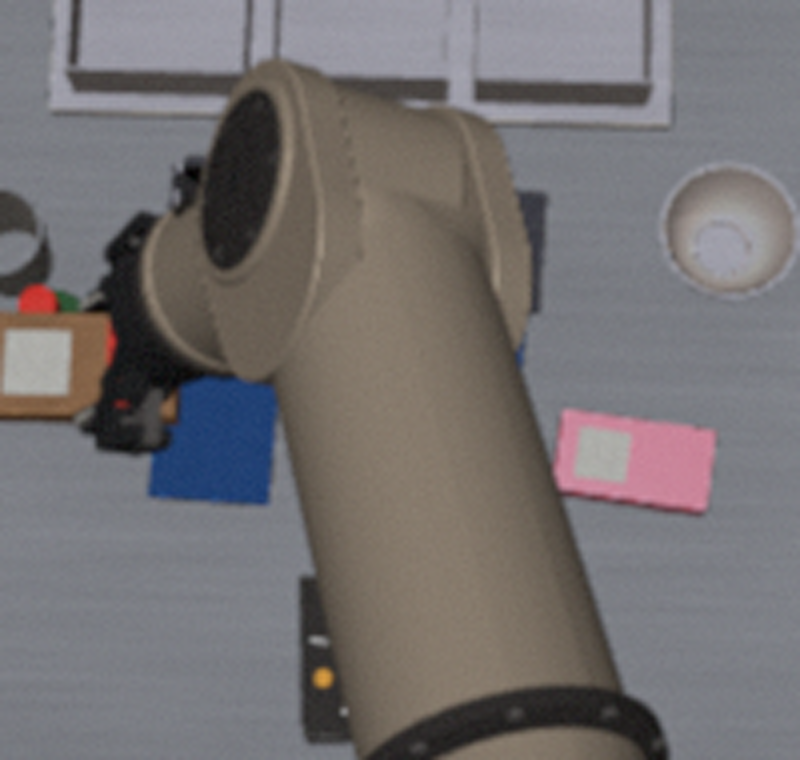

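Emit:
arm_command --pt "0 0 0 0 0 -3 0" --pt "0 0 0 0 0 -6 0" --pt "0 0 0 0 0 -6 0" --pt "0 0 0 0 0 -6 0" --pt "0 0 0 0 0 -6 0" --pt "0 0 0 0 0 -6 0" --pt "0 0 0 0 0 -6 0" --pt "0 0 0 0 0 -6 0" --pt "0 0 0 0 0 -6 0" --pt "0 0 0 0 0 -6 0" --pt "0 0 0 0 0 -6 0" --pt "0 0 0 0 0 -6 0" --pt "0 0 0 0 0 -6 0" --pt "0 0 0 0 0 -6 0" --pt "0 0 0 0 0 -6 0" --pt "0 0 0 0 0 -3 0" --pt "0 0 0 0 0 0 0" --pt "0 0 0 0 0 0 0"

```text
time_s: 56.13
position: [0.5793, 0.191, 0.3369]
eef_rot: [-0.006, 0.525, -1.574]
wrist_force: [0.6, -0.6, -2.0]
opening: 0.728
```

```bash
python3 - <<'E'
from h import *
from ik import dirs,track
d2,l2,g2,pl2=dirs(30,-90)
go([.592,.160,.22],pl2,l2)
t=avg("top",3);crop(t,200,60,400,250,4,"t28")
E
```

```text
t 56.13 tcp [0.5793 0.191  0.3369] open 0.728 F [ 0.5836 -0.631  -2.0223] q [-0.6577  0.6032 -0.1541  1.4901  0.756   1.8888 -0.9042]
 toolx [-0.0026 -0.8653 -0.5013] tooly [ 1.      0.0002 -0.0054]
 shift mm (cur axes) [ 79.4  13.3 -85.6] turn deg [ 0.27 -0.09  0.15]
```

View pics/t28.png

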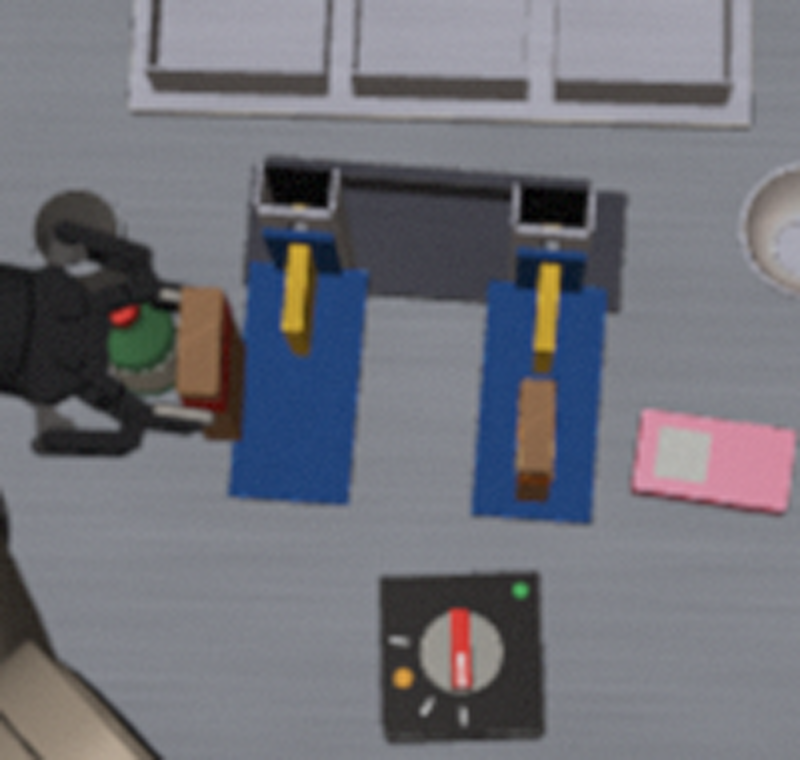

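Emit:
arm_command --pt "0 7 1 -7 0.3 0 0" --pt "0 14 2 -15 0 0 0" --pt "0 18 2 -20 0 0 0" --pt "0 18 2 -20 0 0 0" --pt "0 14 1.3 -15 0 0 0" --pt "0 7.5 1 -9 0 0 0" --pt "0 0 0 0 0 0 0" --pt "0 0 0 0 0 0 0"

```text
time_s: 56.95
position: [0.5887, 0.1651, 0.225]
eef_rot: [0.003, 0.525, -1.574]
wrist_force: [-0.1, -0.1, -0.7]
opening: 0.73
```

```bash
python3 - <<'E'
from h import *
from ik import dirs,track
d2,l2,g2,pl2=dirs(30,-90)
go([.588,.161,.160],pl2,l2)
t=avg("top",3);crop(t,200,80,360,230,4.8,"t29");s=avg("side",2);crop(s,180,120,340,260,4,"s29")
E
```

```text
t 56.95 tcp [0.5887 0.1651 0.225 ] open 0.73 F [-0.1127 -0.1183 -0.6851] q [-0.6255  0.7076 -0.1484  1.5762  0.7645  1.7312 -1.0207]
 toolx [-0.0026 -0.8653 -0.5013] tooly [ 1.     -0.0043  0.0022]
 shift mm (cur axes) [ 30.1  -0.8 -54.2] turn deg [-0.23 -0.08  0.15]
```

View pics/t29.png

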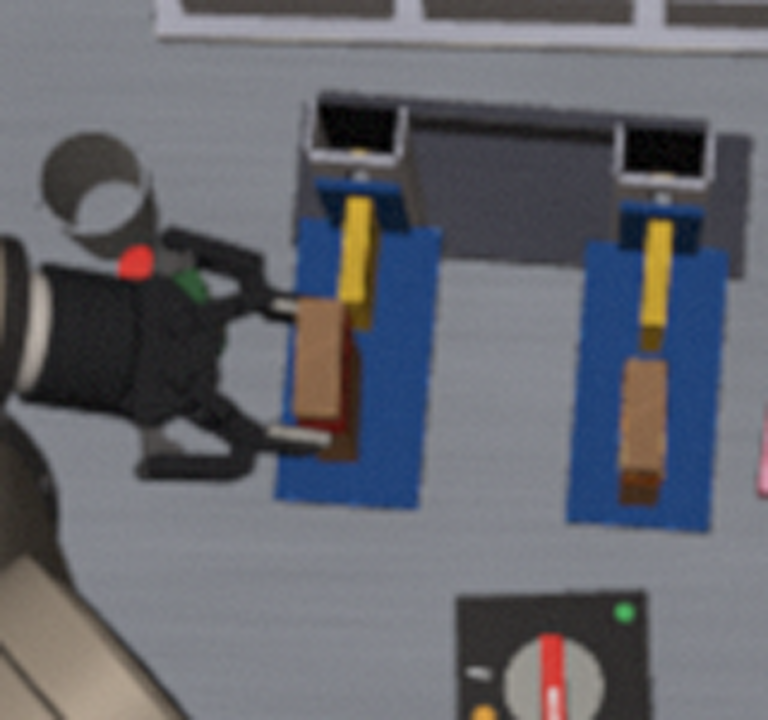

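View pics/s29.png

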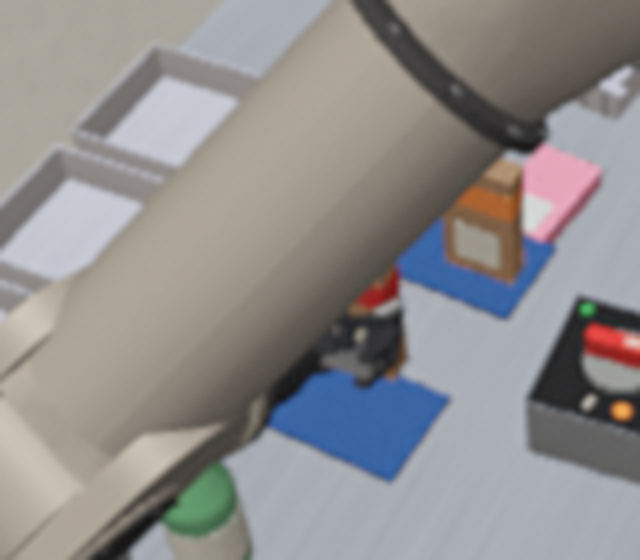

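Emit:
arm_command --pt "0 5 0 -9 0 0 0" --pt "0 8 -0.8 -14 0 0 0" --pt "0 8 0 -14 0 0 0" --pt "0 5 0 -9 0 0 0" --pt "0 3 0 -6 -0.2 0 0" --pt "0 0 0 0 0 0 0" --pt "0 0 0 0 0 0 0"

```text
time_s: 57.78
position: [0.5878, 0.1662, 0.1645]
eef_rot: [-0.002, 0.524, -1.574]
wrist_force: [0.3, -1.2, -0.4]
opening: 0.73
```

Emit:
arm_command --pt "0 1 0 -1.7 0 0 0" --pt "0 0.5 0 -0.9 0 0 0" --pt "0 0 0 0 0 0 0" --pt "0 0 0 0 0 0 0"

```text
time_s: 58.12
position: [0.588, 0.1663, 0.1624]
eef_rot: [-0.0, 0.525, -1.573]
wrist_force: [0.5, 0.4, -1.3]
opening: 0.734
```

Emit:
arm_command --pt "0 0.5 0 -0.9 0 0 0" --pt "0 0.5 0 -0.9 0 0 0" --pt "0 0 0 0 0 0 0" --pt "0 0 0 0 0 0 0"

```text
time_s: 58.45
position: [0.5878, 0.1663, 0.16]
eef_rot: [-0.001, 0.525, -1.573]
wrist_force: [-0.5, -0.1, -0.7]
opening: 0.734
```

Emit:
arm_command --pt "0 0.5 0 -0.9 0 0 0" --pt "0 0.5 0 -0.9 0 0 0" --pt "0 0 0 0 0 0 0" --pt "0 0 0 0 0 0 0"

```text
time_s: 58.78
position: [0.5878, 0.1663, 0.1578]
eef_rot: [-0.001, 0.525, -1.573]
wrist_force: [-0.6, 0.4, -1.1]
opening: 0.734
```

Emit:
arm_command --pt "0 0.5 0 -0.9 0 0 0" --pt "0 0 0 0 0 0 0" --pt "0 0 0 0 0 0 0"

```text
time_s: 59.03
position: [0.5878, 0.1663, 0.1569]
eef_rot: [-0.001, 0.525, -1.573]
wrist_force: [-0.4, -0.6, -0.9]
opening: 0.733
```

Emit:
arm_command --pt "0 0.5 0 -0.9 0 0 0" --pt "0 0 0 0 0 0 0" --pt "0 0 0 0 0 0 0"

```text
time_s: 59.28
position: [0.5879, 0.1664, 0.1558]
eef_rot: [-0.001, 0.525, -1.573]
wrist_force: [0.5, -0.4, -1.4]
opening: 0.73
```

Emit:
arm_command --pt "0 0.5 0 -0.9 0 0 0" --pt "0 0 0 0 0 0 0" --pt "0 0 0 0 0 0 0"

```text
time_s: 59.53
position: [0.5879, 0.1664, 0.1548]
eef_rot: [-0.001, 0.525, -1.573]
wrist_force: [-0.2, 0.9, -1.0]
opening: 0.733
```

Emit:
arm_command --pt "0 0.5 0 -0.9 0 0 0" --pt "0 0 0 0 0 0 0" --pt "0 0 0 0 0 0 0"

```text
time_s: 59.78
position: [0.5879, 0.1664, 0.154]
eef_rot: [-0.001, 0.525, -1.573]
wrist_force: [-0.8, 0.8, 1.6]
opening: 0.73
```

Emit:
arm_command --pt "0 0.5 0 -0.9 0 0 0" --pt "0 0 0 0 0 0 0" --pt "0 0 0 0 0 0 0"

```text
time_s: 60.03
position: [0.588, 0.1663, 0.1536]
eef_rot: [-0.0, 0.524, -1.573]
wrist_force: [-2.4, 1.2, 7.5]
opening: 0.734
```

Contact; release and back off.

Emit:
arm_command --pt "0 -0.3 0 0.5 0 0 0" --pt "76 0 0 0 0 0 0" --pt "80 0 0 0 0 0 0" --pt "88 0 0 0 0 0 0" --pt "90 0 0 0 0 0 0" --pt "90 0 0 0 0 0 0" --pt "90 -4 0 0 0 0 0" --pt "90 -10 0 0 0 0 0" --pt "90 -15 0 0 0 0 0" --pt "90 -25 0 0 0 0 0" --pt "90 -30 0 0 0 0 0" --pt "90 0 0 0 0 0 0"

```text
time_s: 61.03
position: [0.5877, 0.2461, 0.198]
eef_rot: [0.001, 0.531, -1.567]
wrist_force: [0.4, 1.2, -0.0]
opening: 0.901
```

```bash
python3 - <<'E'
from h import *
st()
t=avg("top",3);s=avg("side",3)
crop(t,200,80,400,260,4,"t30");crop(s,180,120,340,260,4,"s30")
E
```

```text
t 61.03 tcp [0.5877 0.2461 0.198 ] open 0.901 F [ 0.4129  1.1949 -0.045 ] q [-0.7     0.8051 -0.1669  1.4493  0.728   1.7907 -1.0557]
 toolx [ 0.0031 -0.8625 -0.5061] tooly [1.     0.003  0.0009]
```

View pics/t30.png

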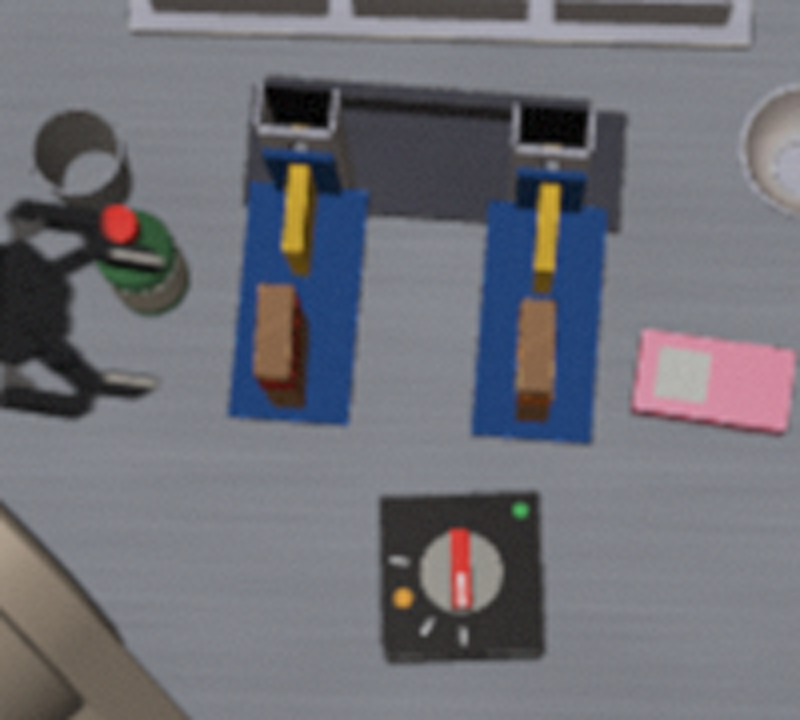

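View pics/s30.png

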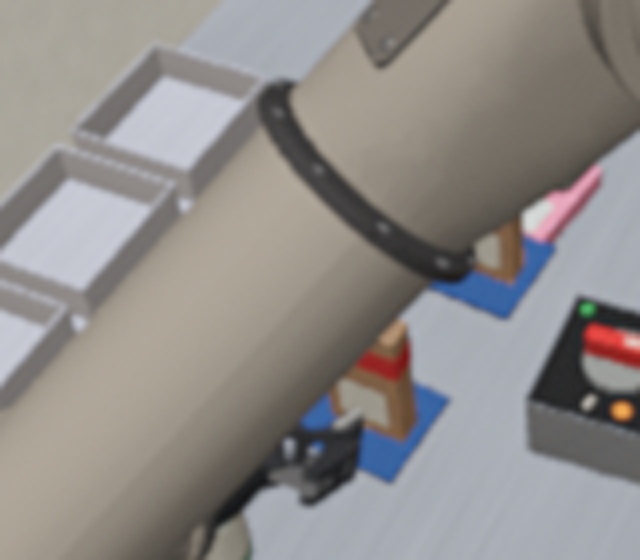

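Emit:
arm_command --pt "90 -5 0 8.6 0 0 0" --pt "90 -10 0 17 0 0 0" --pt "90 -15 0 26 0 0 0" --pt "90 -15 0 26 0 0 0" --pt "70 -15 0 26 0 0 0" --pt "50 -10 0 17 0 3 0" --pt "50 0 0 0 0 6 0" --pt "50 0 0 0 0 6 0" --pt "50 0 0 0 0 6 0" --pt "50 0 0 0 0 6 0" --pt "50 0 0 0 0 6 0" --pt "50 0 0 0 0 6 0" --pt "50 0 0 0 0 6 0" --pt "50 0 0 0 0 6 0" --pt "50 0 0 0 0 6 0" --pt "50 0 0 0 0 3 0" --pt "50 0 0 0 0 0 0" --pt "50 0 0 0 0 0 0"

```text
time_s: 62.83
position: [0.5883, 0.238, 0.3366]
eef_rot: [1.027, 1.57, -0.547]
wrist_force: [-0.8, 0.5, -0.1]
opening: 0.501
```

```bash
python3 - <<'E'
from h import *
from ik import dirs,track
go([.435,.022,.30],[0,0,-1],[-.058,.998,0])
q=manip.get_state()["qpos"]
b=track(q,[.435,.022,.30],[0,0,-1],[-.058,.998,0]);print([np.round(x,2) for x in b])
b=track(b[0],[.435,.022,.097],[0,0,-1],[-.058,.998,0]);print([np.round(x,2) for x in b])
c,s_=np.cos(-1.2),np.sin(-1.2);y=np.array([c*-.058-s_*.998,s_*-.058+c*.998,0])
b=track(b[0],[.435,.022,.097],[0,0,-1],y);print([np.round(x,2) for x in b])
s=grab("side");t=avg("top",2);crop(t,160,80,400,260,3.3,"t31");crop(s,160,100,400,280,3.3,"s31")
E
```

```text
t 62.83 tcp [0.5883 0.238  0.3366] open 0.501 F [-0.7701  0.4875 -0.0728] q [-0.226   0.3224 -0.3357  1.5866  0.1111  1.2509 -0.5837]
 toolx [ 0.0008 -0.0005 -1.    ] tooly [ 1.     -0.0031  0.0008]
 shift mm (cur axes) [  30.6 -152.6  216.4] turn deg [-93.5    0.06  -0.01]
[array([ 0.19, -0.  , -0.38,  2.03, -0.  ,  1.11,  1.44]), np.float64(0.43), np.float64(0.0), np.float64(0.0)]
[array([ 0.13,  0.28, -0.37,  2.24,  0.17,  0.64,  1.27]), np.float64(0.22), np.float64(0.0), np.float64(0.0)]
[array([-0.09,  0.27, -0.12,  2.25,  0.06,  0.63,  0.18]), np.float64(0.21), np.float64(0.0), np.float64(0.0)]
```

View pics/t31.png

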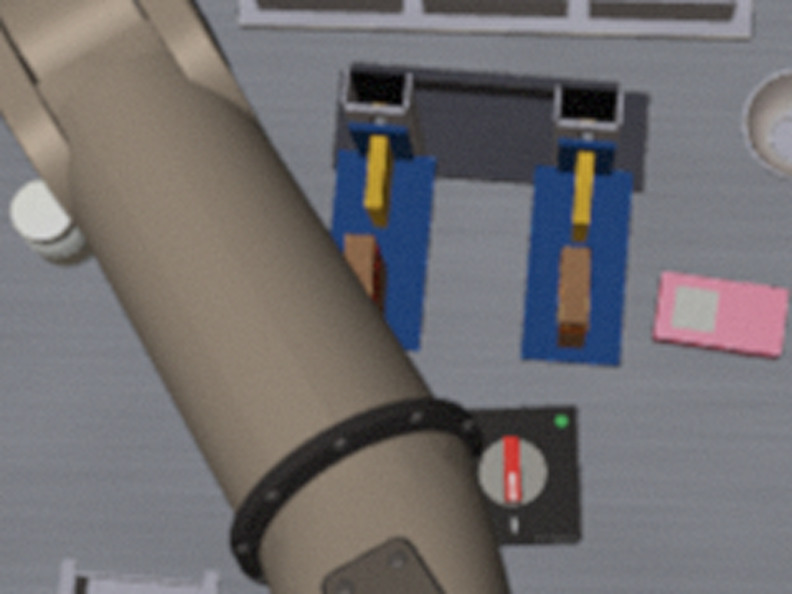

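View pics/s31.png

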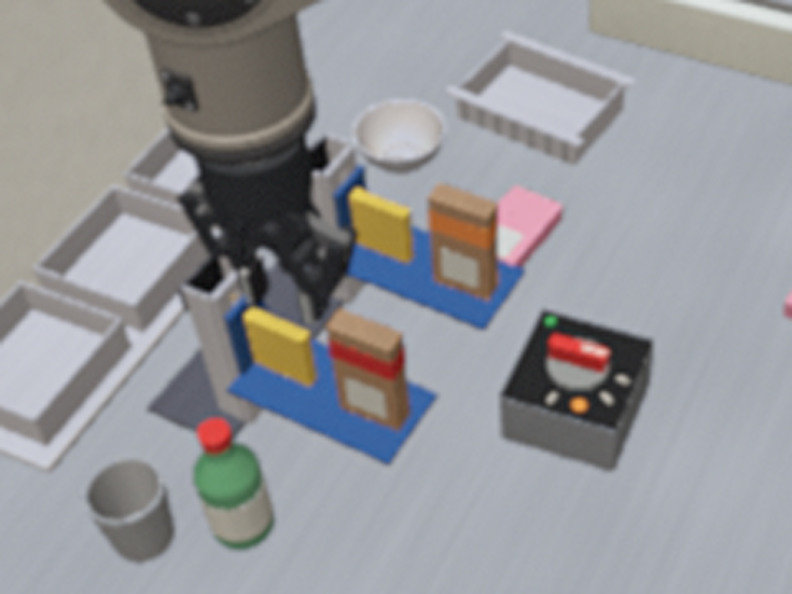

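Emit:
arm_command --pt "50 0 -8 11 0 0 0" --pt "50 0 -15 22 0 0 0" --pt "50 0 -20 28 0 0 0" --pt "50 0 -20 28 0 0 0" --pt "50 0 -20 28 0 0 0" --pt "50 0 -20 28 0 0 0" --pt "50 0 -20 28 0 0 0" --pt "50 0 -16 24 0 0 0" --pt "50 0 -9 13 0 0 0" --pt "50 0 -5 6 0 0 0" --pt "50 0 0 0 0 0 0"

```text
time_s: 63.9
position: [0.4343, 0.0233, 0.335]
eef_rot: [-2.005, 1.57, 2.706]
wrist_force: [1.8, 0.3, -0.3]
opening: 0.5
```

Emit:
arm_command --pt "50 0 0 0 -6.7 0 0" --pt "50 0 0 0 -6.7 0 0" --pt "50 0 0 0 -6.7 0 0" --pt "50 0 0 0 -6.7 0 0" --pt "50 0 0 0 -6.7 0 0" --pt "50 0 0 0 -6.7 0 0" --pt "50 0 0 0 -6.7 0 0" --pt "50 0 0 0 -6.7 0 0" --pt "50 0 0 0 -6.7 0 0" --pt "50 0 0 0 -6.7 0 0" --pt "50 0 0 0 -6.7 0 0" --pt "50 0 0 0 -6.7 0 0" --pt "50 0 0 0 -6.7 0 0" --pt "50 0 0 0 -6.4 0 0" --pt "50 0 0 0 0 0 0" --pt "50 0 0 0 0 0 0"

```text
time_s: 65.23
position: [0.4353, 0.0248, 0.3346]
eef_rot: [2.348, 1.569, 2.406]
wrist_force: [-0.4, 0.2, -0.9]
opening: 0.501
```

```bash
python3 - <<'E'
from h import *
go([.435,.022,.14],[0,0,-1],[-.058,.998,0])
s=avg("side",3);crop(s,260,100,400,260,4.5,"s32")
E
```

```text
t 65.23 tcp [0.4353 0.0248 0.3346] open 0.501 F [-0.3527  0.2015 -0.8844] q [ 0.0028 -0.0333 -0.1999  1.9969 -0.0087  1.1784  1.4349]
 toolx [-0.0013  0.0012 -1.    ] tooly [-0.0577  0.9983  0.0013]
 shift mm (cur axes) [188.6  -3.1  -0.2] turn deg [-0.02 -0.07 -0.07]
```

View pics/s32.png

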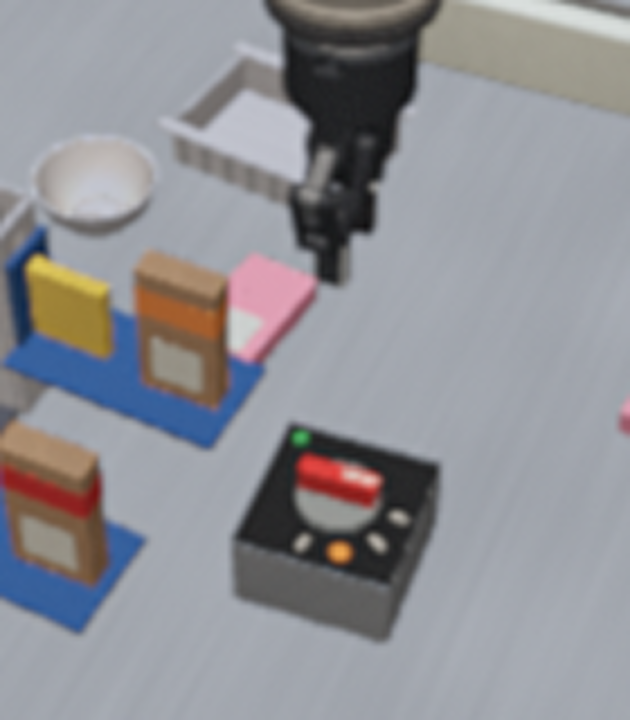

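Emit:
arm_command --pt "50 12 -1 0 0 0 0" --pt "50 24 -1 0 0 0 0" --pt "50 28 -1 0 0 0 0" --pt "50 28 0 0 0 0 0" --pt "50 28 0 0 0 0 0" --pt "50 26 0 0 0 0 0" --pt "50 18 0 0 0 0 0" --pt "50 10 0 0 0 0 0" --pt "50 6 0 0 0 0 0" --pt "50 0 0 0 0 0 0" --pt "50 0 0 0 0 0 0"

```text
time_s: 66.3
position: [0.4353, 0.0209, 0.1554]
eef_rot: [1.648, 1.569, 1.707]
wrist_force: [0.0, 0.5, -0.2]
opening: 0.5
```

```bash
python3 - <<'E'
from h import *
go([.435,.022,.096],[0,0,-1],[-.058,.998,0])
s=avg("side",4);crop(s,300,160,380,250,7,"s33");t=avg("top",2);crop(t,280,180,360,260,7,"t33")
E
```

```text
t 66.3 tcp [0.4353 0.0209 0.1554] open 0.5 F [ 0.0444  0.4935 -0.2084] q [-0.0093  0.1788 -0.2031  2.2091  0.0501  0.7578  1.3838]
 toolx [-0.0002  0.0014 -1.    ] tooly [-0.0586  0.9983  0.0014]
 shift mm (cur axes) [53.4  1.  -0.2] turn deg [ 0.04 -0.01 -0.08]
```

View pics/s33.png

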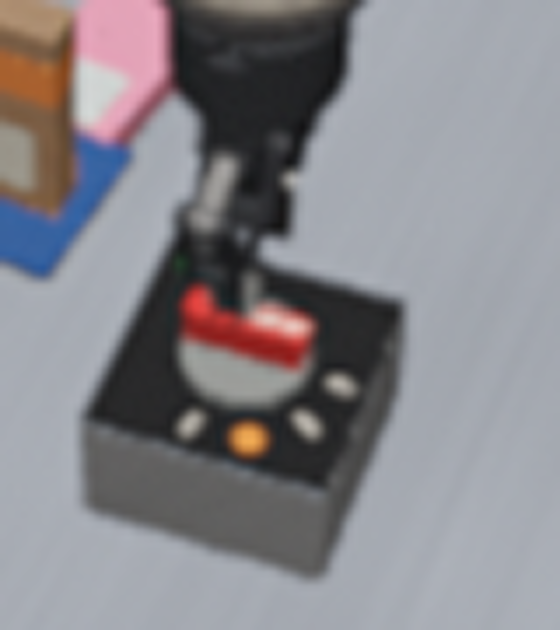

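Emit:
arm_command --pt "50 10 0 0 0 0 0" --pt "50 12 0.5 0 0 0 0" --pt "50 10 0.5 0 0 0 0" --pt "50 8 0 0 0 0 0" --pt "50 4 0 0 0 0 0" --pt "50 0 0 0 0 0 0" --pt "50 0 0 0 0 0 0"

```text
time_s: 67.18
position: [0.4346, 0.0219, 0.1106]
eef_rot: [2.348, 1.569, 2.407]
wrist_force: [0.5, 0.2, 0.0]
opening: 0.501
```

```bash
python3 - <<'E'
from h import *
st()
s=avg("side",4);crop(s,300,160,380,250,7,"s34");t=avg("top",2);crop(t,280,180,360,260,7,"t34")
E
```

```text
t 67.18 tcp [0.4346 0.0219 0.1106] open 0.501 F [0.4739 0.2471 0.0103] q [-0.0218  0.2561 -0.197   2.2439  0.0795  0.649   1.3541]
 toolx [-0.0014  0.0013 -1.    ] tooly [-0.0592  0.9982  0.0014]
```

View pics/s34.png

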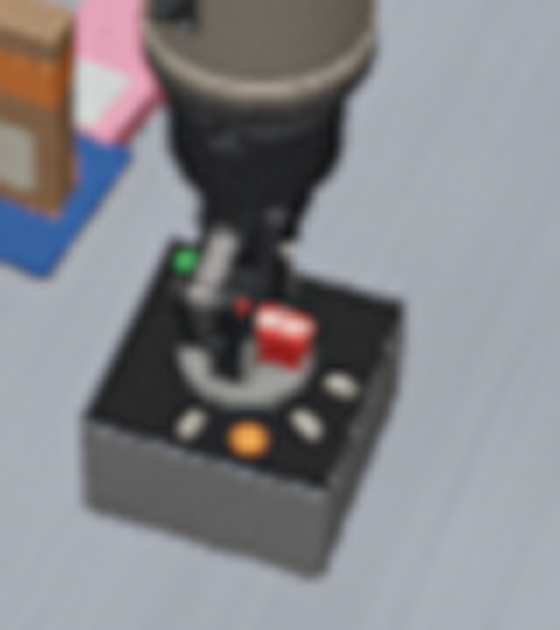

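Emit:
arm_command --pt "30 0 0 0 0 0 0" --pt "30 0 0 0 0 0 0" --pt "20 0 0 0 0 0 0" --pt "20 0 0 0 0 0 0" --pt "0 0 0 0 0 0 0" --pt "0 0 0 0 0 0 0" --pt "0 0 0 0 0 0 0" --pt "0 0 0 0 0 0 0"

```text
time_s: 68.15
position: [0.4348, 0.0211, 0.111]
eef_rot: [2.531, 1.57, 2.59]
wrist_force: [-0.2, -6.8, 8.9]
opening: 0.147
```

Emit:
arm_command --pt "0 -0.5 -0.6 0 0 0 0" --pt "0 0 0 0 3 0 0" --pt "0 0 0 0 4 0 0" --pt "0 0 0 0 4 0 0" --pt "0 0 0 0 4 0 0" --pt "0 0 0 0 0 0 0"

```text
time_s: 68.65
position: [0.4348, 0.0215, 0.1112]
eef_rot: [2.243, 1.569, 2.037]
wrist_force: [2.3, -1.0, -5.0]
opening: 0.15
```

```bash
python3 - <<'E'
from h import *
st();print(manip.get_state()["wrist_torque"])
s=avg("side",4);crop(s,300,160,380,250,7,"s35")
E
```

```text
t 68.65 tcp [0.4348 0.0215 0.1112] open 0.15 F [ 2.3077 -0.9918 -5.0373] q [-0.0658  0.2523 -0.1464  2.2462  0.0578  0.6469  1.111 ]
 toolx [-0.0007  0.0015 -1.    ] tooly [0.2044 0.9789 0.0013]
[ 0.034  -0.4765  0.0288]
```

View pics/s35.png

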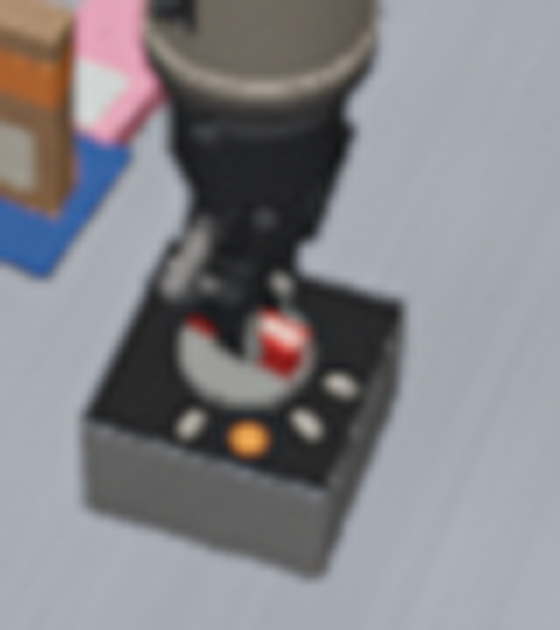

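Emit:
arm_command --pt "0 0 0 0 5 0 0" --pt "0 0 0 0 5 0 0" --pt "0 0 0 0 5 0 0" --pt "0 0 0 0 5 0 0" --pt "0 0 0 0 5 0 0" --pt "0 0 0 0 0 0 0"

```text
time_s: 69.35
position: [0.4351, 0.0221, 0.1112]
eef_rot: [2.21, 1.569, 1.567]
wrist_force: [5.1, 4.9, -9.2]
opening: 0.145
```

Emit:
arm_command --pt "0 0 0 0 5 0 0" --pt "0 0 0 0 5 0 0" --pt "0 0 0 0 5 0 0" --pt "0 0 0 0 5 0 0" --pt "0 0 0 0 5 0 0" --pt "0 0 0 0 4 0 0" --pt "0 0 0 0 0 0 0" --pt "0 0 0 0 0 0 0"

```text
time_s: 70.02
position: [0.4359, 0.0226, 0.1113]
eef_rot: [2.209, 1.568, 1.066]
wrist_force: [8.8, 10.1, -17.1]
opening: 0.15
```

```bash
python3 - <<'E'
from h import *
p,R=st();print("angle",np.degrees(np.arctan2(R[1,1],R[0,1])))
s=avg("side",4);crop(s,300,160,380,250,7,"s36")
E
```

```text
t 70.02 tcp [0.4359 0.0226 0.1113] open 0.15 F [  8.8016  10.0579 -17.053 ] q [-0.2258  0.2479  0.0315  2.2543 -0.0167  0.6377  0.2462]
 toolx [ 0.0014  0.0026 -1.    ] tooly [0.9098 0.4151 0.0024]
angle 24.525099535118244
```

View pics/s36.png

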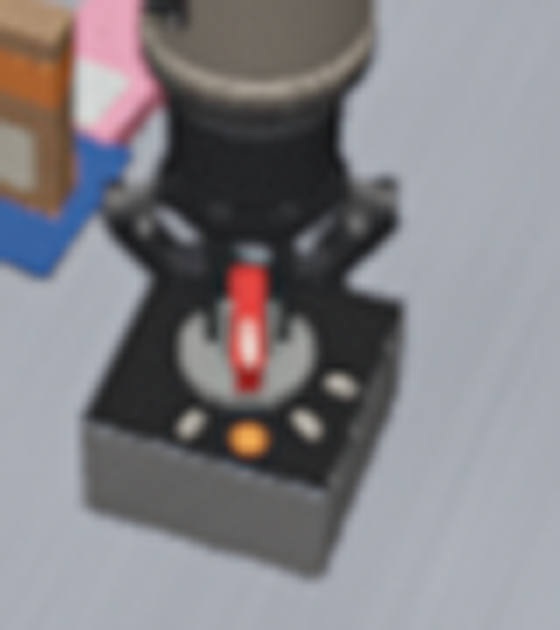

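Emit:
arm_command --pt "20 0 0 0 0 0 0" --pt "40 0 0 0 0 0 0" --pt "45 0 0 0 0 0 0" --pt "45 0 0 0 0 0 0" --pt "45 0 0 0 0 0 0" --pt "45 -5 0 0 0 0 0" --pt "45 -12 0 0 0 0 0" --pt "45 -25 0 0 0 0 0" --pt "45 -30 0 0 0 0 0" --pt "45 -30 0 0 0 0 0" --pt "45 -30 0 0 0 0 0" --pt "45 -30 0 0 0 0 0" --pt "45 -15 0 0 0 0 0" --pt "45 0 0 0 0 0 0"

```text
time_s: 71.38
position: [0.4361, 0.0212, 0.2921]
eef_rot: [1.639, 1.566, 0.494]
wrist_force: [-0.0, 0.6, 0.6]
opening: 0.454
```

Emit:
arm_command --pt "45 0 15 12 0 0 0" --pt "45 0 25 20 0 0 0" --pt "45 0 25 20 0 0 0" --pt "45 0 25 20 0 0 0" --pt "45 0 0 0 0 0 0"

```text
time_s: 71.8
position: [0.5503, -0.0088, 0.2872]
eef_rot: [-2.457, 1.57, 2.68]
wrist_force: [-3.0, -0.1, -0.8]
opening: 0.446
```

```bash
python3 - <<'E'
from h import *
st()
s=avg("side",3);t=avg("top",3)
crop(s,170,100,410,290,3.2,"s37");crop(t,150,70,490,310,2.3,"t37")
E
```

```text
t 71.8 tcp [ 0.5503 -0.0088  0.2872] open 0.446 F [-2.9647 -0.1197 -0.8288] q [-0.1849  0.1944  0.097   1.8552 -0.0215  1.0936  0.3447]
 toolx [-0.0007  0.0003 -1.    ] tooly [ 0.9113  0.4118 -0.0005]
```

View pics/s37.png

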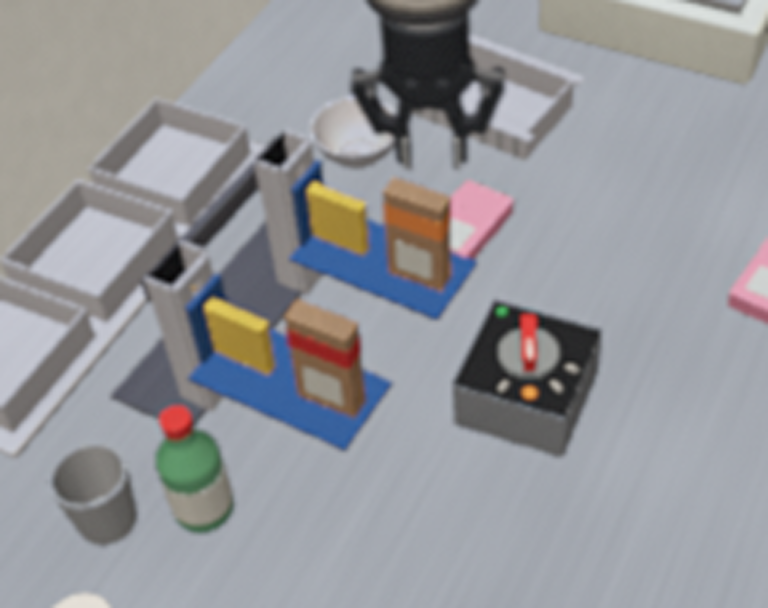

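View pics/t37.png

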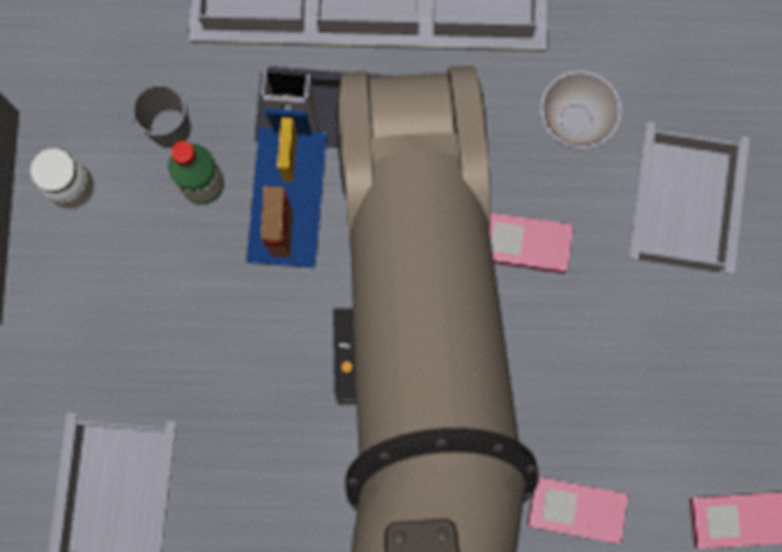

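Emit:
arm_command --pt "45 -3 -6 14 0 0 0" --pt "45 -5 -13 28 0 0 0" --pt "45 -5 -14 31 0 0 0" --pt "45 -5 -14 31 0 0 0" --pt "45 -5 -14 31 0 0 0" --pt "45 -5 -14 31 0 0 0" --pt "45 -5 -14 31 0 0 0" --pt "45 0 -13 28 0 0 0" --pt "45 0 -8 17 0 0 0" --pt "45 0 0 0 0 0 0" --pt "45 0 0 0 0 0 0"

```text
time_s: 73.02
position: [0.5457, -0.2738, 0.3209]
eef_rot: [-3.071, 1.569, 2.065]
wrist_force: [0.8, -0.2, 0.5]
opening: 0.448
```

```bash
python3 - <<'E'
from h import *
st()
s=avg("side",3);t=avg("top",3)
crop(s,170,100,410,290,3.2,"s38");crop(t,240,70,440,270,3,"t38")
tc=lambda lo,hi,n:[np.round(cv2.minAreaRect(c)[0],1) for c in blobs(mask(t,lo,hi),8)][:n]
# dial pointing: red bar principal axis
c=blobs(mask(t,(0,150,90),(7,255,255)),8)
for k in c:
    r=cv2.minAreaRect(k);w=ray(t,cv2.boxPoints(r),.103);print(np.round(r[0],1),np.round(r[1],1),w.mean(0))
for n in("foil",):pass
E
```

```text
t 73.02 tcp [ 0.5457 -0.2738  0.3209] open 0.448 F [ 0.7625 -0.1983  0.5122] q [ 0.1494  0.274   0.2619  1.6906 -0.0767  1.1882  0.8548]
 toolx [-0.0008  0.0014 -1.    ] tooly [ 0.9114  0.4115 -0.0001]
[229.5 135.5] [9. 9.] [0.6853 0.2759 0.103 ]
[315.2 221.9] [ 4.4 19.2] [0.4357 0.0171 0.103 ]
```

View pics/t38.png

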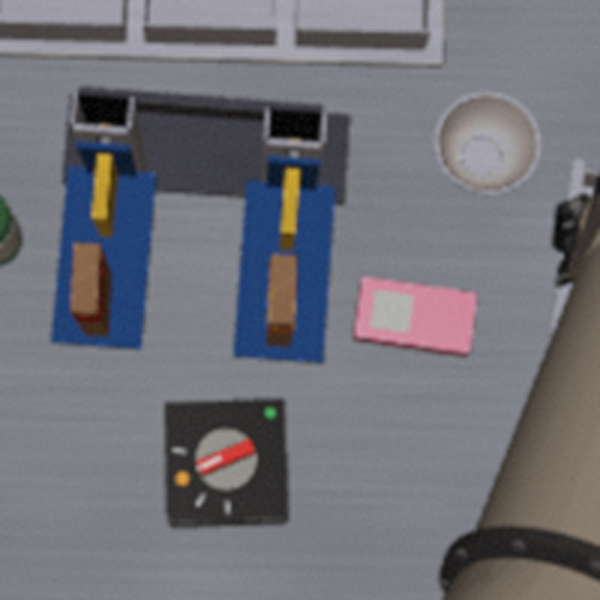

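View pics/s38.png

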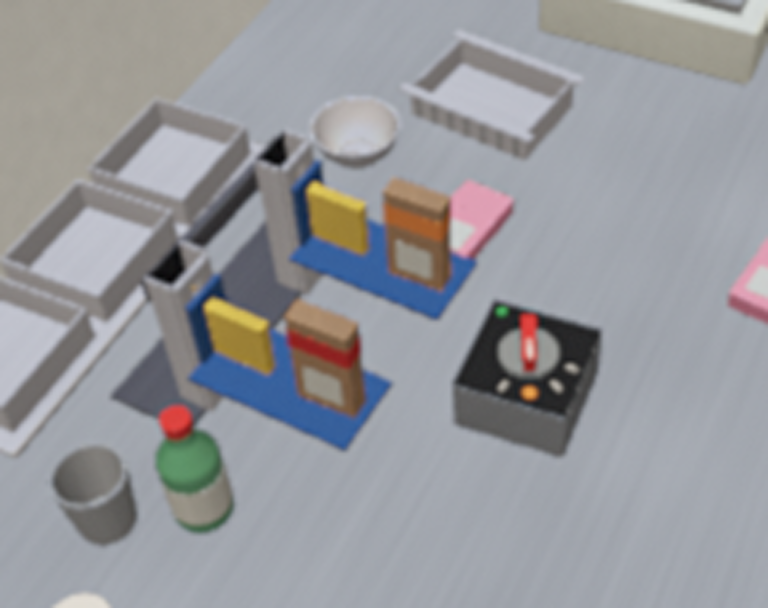

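```bash
python3 - <<'E'
from rig import manip
manip.sign_off()
E
```

```text
the job is handed in; nothing more can be done
```

The sealing station is set up and handed in at about 73 s of the 210 s allowed.

- **Ledges:** each one is hooked onto an upright, pushed flush and pressed down until it came to a hard stop at the expected home height. I pressed to 27–37 N. I did not separately measure the final heights of the ledges in the images.
- **Cartons:** only two lid cartons were on the table, red-banded and orange-banded; the green one was absent. The orange carton stands on end on the right ledge and the red one on the left ledge, both in front of the yellow rib.
- **Dial:** I turned it last, by about 69° clockwise, and the pointer rests on the orange dot.
- **Last check:** in the final top and side pictures, both ledges were on, both cartons stood upright, and the gripper was well clear. The bottle, bowl, pans and cup and the pink look-alikes showed no sign of having moved; the spice jar was only partly in those last pictures.
- **Camera disagreement:** the two cameras differed by up to about 10 mm on carton positions, so I corrected against the gripper tips seen in the top view and against contact forces.

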